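# Load the display tray, slide it home, lean the picture, press the lamp plunger

### The arm

A 7-joint arm with a two-finger parallel gripper is mounted at the origin on the work surface. World frame = base frame: x ahead of the robot, y to its left, z up, the work surface at z = 0. Lengths are in m, angles in rad, forces in N, time in s.
With the tool pointing down it reaches from about 0.35 to 0.9 m from the base axis. Payload 19.9 kg.
Tool frame: the origin (TCP) lies between the finger pads; the fingertips stand 19 mm ahead of it and the grasp point (between the pads) is the TCP (ctrl.tip_reach is the distance from the TCP to the fingertips, in m); z points along the fingers, x is the direction in which the jaws open and shut, and the axes are right-handed (so a half turn about z gives the same grasp; the last joint's range is limited). The gripper opens to 94 mm and grips with 3 to 60 N. Pads are 16 mm wide; open, the fingers measure 119 mm over their backs; the gripper's body (75 mm by 177 mm) begins 78 mm behind the grasp point.
Start: joints at [1.264, 0.417, -0.01, 1.614, 0.005, 1.111, -0.053], TCP at [0.164, -0.603, 0.224] pointing down, gripper open.
Joint ranges: [-2.81, 2.81], [-0.39, 2.02], [-1.27, 1.25], [0.06, 2.57], [-1.19, 4.33], [0.19, 2], [-2.82, 2.82]. Speed limits (rad/s): [1.89, 1.89, 2.39, 2.39, 3.01, 3.01, 3.01].

### API

Orientations are given as a 3x3 rotation matrix whose columns are the frame's x, y, z axes.
In Python, from rig import ctrl gives the robot as it stands.
- The arm moves only by the tool drive_tool, never from a script. Its arguments are lists of equal length, an entry for each row: "gripper": the finger opening in m, from 0 to 0.094; "offset": the shift along the tool's x, y, z in m, a list of three; "twist": the turn about the tool's z in rad. A call has 1 to 12 rows; each row shifts and turns the pose as measured when the row begins, along the tool's axes as they then stand; what a row does not reach is not made up. A row lasts 1/12 s, in which the tool goes at most 41.7 mm and 7.16 degrees, less where a joint would pass 70% of its speed; a pose out of reach is approached as far as the arm can. A call with a gripper value outside its range is refused whole. The fingers move at their own pace and stop on an object; the grip force is fixed at half the most. Time passes only in rows, so rows that do not move let the fingers close. It gives the time, the measured TCP pose, the force and the opening at its end, in the units of the state.
- ctrl.state(): the state, without advancing time (a new reading comes with each control period).
- ctrl.grab_frame(name): name is "scene" or "top" or "wrist"; returns a dict with "pixels" (420x560x3 uint8, blue, green, red), "depth" (420x560 float32, m along the optical axis (not along the pixel's ray), 0 where there is no reading), "fovy" (degrees; the focal length in pixels is half the picture's height over the tangent of half this angle, whatever the lens; pixels are square), "cx", "cy" (the principal point, pixels), "world_from_camera" (4x4, takes a point from camera to world coordinates). Camera axes: x right, y down, z forward; pixel columns grow to the right and rows downward; lengths in m; the calibration is good to about 2 mm. A picture is of the moment at which its call begins.
- ctrl.hand_in(): hands the job in, once; it reports no verdict.
Trained networks look in a picture, given as the dict that the camera call returned (one of the last four; its "shot" number tells which), for a name from the list of things; names that differ only in an ending like _2 or _b are one class to them, and where a whole thing is asked for, a point or a joint stands for the part that bears it (a point fixed in the world has none). Each returns a list of dicts, best first, with "confidence" (0 to 1); they miss things now and then, are a little off and sometimes report something else, mostly with a low value. They report only what shows in the picture. A call takes as long as a camera call. They do not tell look-alikes from the thing itself.
- ctrl.boxes_of(target, picture): "centre" ([x, y, z] in m, in world coordinates, good to about 4 mm: the middle of the surface that is visible of it).
- ctrl.trace(target, picture): "region" (420x560 bool, what is visible of it).
- ctrl.mark_of(target, picture): "centre" ([x, y, z] in m, in world coordinates, good to about 4 mm: a listed point, or the origin of a listed thing).
The state is a dict: "time_s": time; "q": joint angles; "qvel": joint speeds; "effort": joint torques, N m; "tcp_pos": TCP position; "tool_rot": TCP orientation; "ft_force": force on the tool from outside, world axes, zero at the start; "ft_torque": the same for the moment, N m; "grip_width": opening from 0.0 (shut) to 1.0 (fully open).
Only numpy, scipy, OpenCV 4.12 (cv2) and the standard library are available. Lean on these libraries where they do the work, as an engineer would, in place of code of your own. Each camera call takes 0.05 s, during which the arm holds its last target.

### The job

Stand every ornament that is there (igloo, globe, angel, jar) upright on the cherry tray while it is still outside the gold dock, then slide the loaded tray into the dock's side slots until it is fully home against the back stop, and after that press the red lamp plunger all the way down and let it come up again. At any time, also take the picture frame from its rack and stand it in the ledge so that it leans back against the backboard, picture to the front. Leave the post, the album and the candlestick alone.

Things in the scene. Friction and masses are not known exactly. Their poses are not given: they have to be found in the camera images.
- dock: Gold slotted pedestal base, fixed, open above, no floor. Two side rails 115 mm long, 215 mm apart, with inward lips (underside 11 mm, top 18 mm up) over side slots; flared mouth pieces reach 22 mm ahead of the mouth, 9 mm wider each side; back stop 30 mm high, its face 115 mm along +x. Origin: middle of the mouth on the shelf top; +x: the way the tray is pushed in.
- tray_center (a point): Cherry tray, blue felt, loose before the dock, 160 (x) by 208 (y) mm. Origin: middle of its floor, 6 mm up; +x to its leading edge (80 mm ahead). Rim top 10 mm above the floor; inside 148 by 176 mm; side flanges 13 by 6 mm run under the dock's lips. Home: this point 35 mm beyond the dock's origin along dock +x. 0.3 kg. Room for 4 ornaments, at x = +-37, y = +-48 mm.
- tray_grip (a point): Grip point of the tray's brass handle, an upright block 30 mm (x) by 16 mm (y), its top 58 mm above the shelf top, standing on a tongue behind the tray's trailing edge; this point is on its middle, 42 mm above the shelf top and 105 mm behind the tray's centre (tray -x). Axes as the tray. Pinch it firmly across y: the tray can pivot in a weak grip.
- igloo_center (a point): Blue resin igloo ornament, round, 56 mm across, 68 mm high, upright wall to 46 mm then a dome; a small entrance reaches 30 mm out on its +x side. Grip it across its own y, 56 mm wide there, 34 mm above its underside. Origin at half its height, z up. May be absent.
- globe_center (a point): Clear glass globe, 54 mm across with its centre 47 mm up, on a round gold-toned foot 56 mm across; 74 mm high in all. Grip it across its own y, 54 mm wide there, 47 mm above its underside. Origin at half its height, z up. May be absent.
- angel_center (a point): Plain bisque (off-white) angel ornament: round foot 56 mm across, straight gown 40 mm across up to 60 mm, ball head with gold halo at 90 mm (88 mm solid height); two thin wings to its +x and -x sides, up to 31 mm out. Grip it across its own y, 40 mm wide there, 42 mm above its underside. Origin at half its height, z up. May be absent.
- jar_center (a point): White ceramic trinket jar with a fixed gold lid and knob, round, 52 mm across (lid 54 mm, from 52 to 58 mm up), 72 mm high. Grip it across its own y, 52 mm wide there, 36 mm above its underside. Origin at half its height, z up. May be absent.
- frame_center (a point): Gold picture frame 14 mm thick (x), 110 mm wide (y), 150 mm high (z), about 0.25 kg, standing upright in a slotted cherry rack (19 mm slot between two cheeks 40 mm high, the frame's foot on the shelf top). Origin at its middle; the picture faces -x. Pinch it by its top edge across x and lift it straight up at least 45 mm to clear the rack.
- frame_top (a point): Middle of the frame's top edge, 75 mm above frame_center along the frame's z.
- ledge: Fixed cherry picture ledge: backboard 170 mm wide (y), 90 mm high, front face at x = +30 mm; front lip 8 mm high, inner face at x = -30 mm; shelf top between. Origin on the shelf top half-way between them; +x to the backboard. The frame's foot goes between them, picture towards -x, its top leaning back over the backboard's top edge.
- ledge_board (a point): Middle of the top front edge of the ledge's backboard (ledge x = +30 mm, 90 mm up).
- plunger_top (a point): Top of the round red sprung lamp plunger, 36 mm across, in a brass housing. z up. It is pressed straight down; full stroke 14 mm takes about 7 N, and it springs back when let go.
- plunger (a joint): Stroke of the lamp plunger in m: 0 released, 0.014 fully down.
- rack: The slotted rack the frame starts in, fixed. Origin on the shelf top under the middle of its slot; the frame's axes start along its axes.
- post: Bystander: brass display post 164 mm high with clamping collar and knurled knob, foot 80 mm across; origin under its foot.
- album: Bystander: blue album, 120 by 170 by 35 mm; origin under its middle.
- candlestick: Bystander: brass candlestick with a white stub, 70 mm high, foot 70 mm across; origin under its foot.
Not all that is in view belongs to the job. Leave any black or pink look-alike of the part that bears jar_center alone.

How it is judged:
By the outcome, as a careful person would: the job done as asked, in the order asked, and still so for the second after the job is handed in, with the robot touching nothing.
Of igloo, globe, angel, jar only 3 to 4 are there at a start; the rules pass over those that are not, and their reading is None.
At some moment in a run one of igloo, globe, angel, jar may be knocked a few centimetres aside while the robot is not near it.
It also fails if it takes over 210 s, if anything falls off the work surface, if the arm or the gripper's body presses on something with over 40 N, if the wrist force passes 120 N, or if a joint passes its speed limit or range.

## Working session

There is one attempt and no reset: what is moved stays moved. The work goes in short steps, Python scripts to look and compute and a tool call to move; the robot and the scene stay as the last step left them, time stands still between calls to the robot, and variables do not carry over. Pictures are saved under pics/ and viewed, and the job is handed in when it is done.

Besides the shell and the picture viewer there is one more tool, called after "Call:" as name(argument=value, ...), one argument or row to a line, values as JSON. drive_tool: Moves the arm, as the interface text tells. Its arguments: {"type":"object","properties":{"gripper":{"type":"array","items":{"type":"number"}},"offset":{"type":"array","items":{"type":"array","items":{"type":"number"}}},"twist":{"type":"array","items":{"type":"number"}}},"required":["gripper","offset","twist"]}

```bash
ls; mkdir -p pics; cat > h.py <<'E'
import numpy as np,cv2
from rig import ctrl
def save(p,name,scale=1):
    cv2.imwrite('pics/'+name,p['pixels'])
def K(p):
    f=210/np.tan(np.radians(p['fovy'])/2); return f,p['cx'],p['cy']
def world(p,mask=None):
    f,cx,cy=K(p); d=p['depth']; v,u=np.mgrid[0:d.shape[0],0:d.shape[1]]
    P=np.stack([(u-cx)/f*d,(v-cy)/f*d,d],-1); T=p['world_from_camera']
    return P@T[:3,:3].T+T[:3,3]
def proj(p,X):
    f,cx,cy=K(p); T=np.linalg.inv(p['world_from_camera']); c=T[:3,:3]@np.array(X)+T[:3,3]
    return c[0]/c[2]*f+cx,c[1]/c[2]*f+cy
E
python3 - <<'E'
from h import *
s=ctrl.state();print({k:np.round(v,3).tolist() for k,v in s.items()})
for n in ['scene','top','wrist']:
    p=ctrl.grab_frame(n);save(p,n+'0.png');print(n,p['shot'],p['fovy'],p['cx'],p['cy'],np.round(p['world_from_camera'],3).tolist())
    if n=='wrist':continue
    for t in ['dock','tray_center','tray_grip','igloo_center','globe_center','angel_center','jar_center','frame_center','frame_top','ledge','ledge_board','plunger_top','rack','post','album','candlestick']:
        r=ctrl.mark_of(t,p)
        print(t,[(np.round(a['centre'],3).tolist(),round(a['confidence'],2),tuple(int(z) for z in proj(p,a['centre']))) for a in r[:4]])
E
```

```text
pics
{'time_s': 0.0, 'q': [1.264, 0.418, -0.01, 1.614, 0.005, 1.111, -0.053], 'qvel': [0.002, -0.0, -0.001, 0.0, -0.001, 0.002, 0.001], 'effort': [0.001, -85.124, 0.639, -42.6, -0.049, 0.019, 0.0], 'tcp_pos': [0.163, -0.603, 0.224], 'tool_rot': [[0.262, -0.965, -0.0], [-0.965, -0.262, 0.001], [-0.001, 0.0, -1.0]], 'ft_force': [0.575, -0.419, -0.612], 'ft_torque': [-0.033, 0.013, -0.026], 'grip_width': 0.999}
scene 1 56.40115713408859 283.56175040742625 211.49510818980653 [[-0.148, 0.529, -0.836, 1.448], [0.989, 0.091, -0.118, 0.121], [0.014, -0.844, -0.537, 0.711], [0.0, 0.0, 0.0, 1.0]]
dock [([0.644, -0.04, -0.002], 0.82, (265, 270))]
tray_center [([0.536, -0.013, 0.009], 0.83, (281, 244))]
tray_grip [([0.436, 0.005, 0.044], 0.88, (292, 217))]
igloo_center [([0.456, 0.382, 0.033], 0.58, (417, 235))]
globe_center [([0.382, 0.265, 0.037], 0.78, (375, 217)), ([0.627, -0.334, 0.092], 0.48, (160, 228)), ([0.377, -0.322, 0.148], 0.25, (193, 170))]
angel_center [([0.56, 0.358, 0.044], 0.84, (413, 253))]
jar_center [([0.493, 0.252, 0.038], 0.93, (373, 237)), ([0.652, 0.343, 0.034], 0.83, (4
[... 1660 characters left out ...]
02], 0.56, (376, 193))]
ledge_board [([0.627, -0.331, 0.087], 0.92, (382, 181))]
plunger_top [([0.623, 0.22, 0.027], 0.47, (233, 185))]
rack [([0.38, -0.329, -0.002], 0.81, (377, 250)), ([0.491, 0.253, 0.036], 0.48, (223, 219)), ([0.376, -0.327, 0.072], 0.15, (382, 250))]
post [([0.749, 0.253, 0.001], 0.75, (227, 155))]
album [([0.594, -0.533, 0.001], 0.72, (429, 195)), ([0.376, -0.329, 0.073], 0.25, (382, 250))]
candlestick [([0.379, -0.328, 0.002], 0.65, (377, 250)), ([0.506, 0.536, -0.001], 0.58, (152, 216))]
wrist 3 69.8673812208916 280.77674271932455 208.13528493945944 [[0.261, -0.932, -0.25, 0.235], [-0.965, -0.253, -0.067, -0.584], [-0.001, 0.259, -0.966, 0.384], [0.0, 0.0, 0.0, 1.0]]
```

View pics/scene0.png

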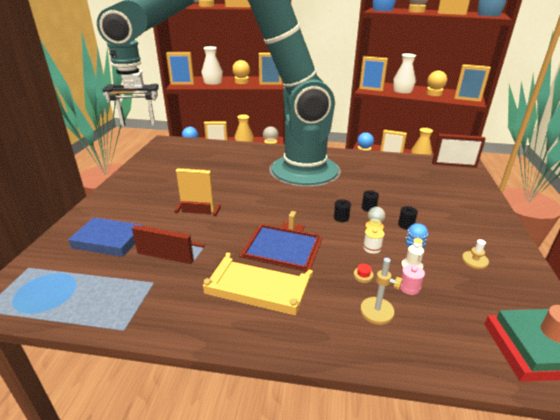

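View pics/top0.png

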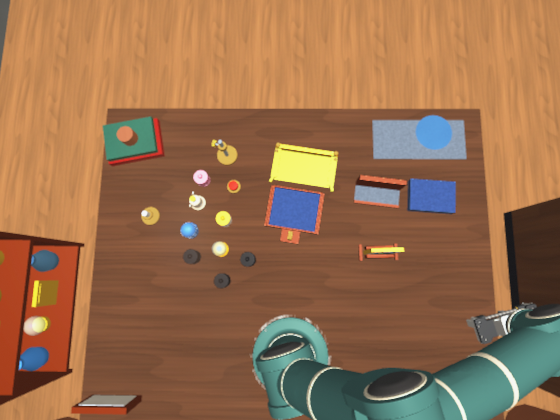

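View pics/wrist0.png

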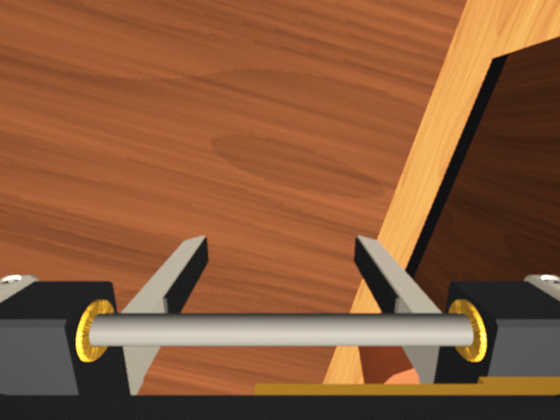

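```bash
python3 - <<'E'
from h import *
p=ctrl.grab_frame('top');W=world(p)
q=ctrl.grab_frame('scene');V=world(q)
for t,zl in [('dock',(0.005,.05)),('tray_center',(-.01,.03)),('tray_grip',(.05,.07)),('frame_center',(.1,.2)),('ledge',(.07,.2)),('rack',(.03,.05)),('igloo_center',(.01,.1)),('angel_center',(.01,.1)),('album',(.03,.05))]:
  for n,im,P in (('top',p,W),('scene',q,V)):
    rs=ctrl.trace(t,im)
    for r in rs[:2]:
        m=r['region']&(im['depth']>0); X=P[m]; X=X[(X[:,2]>zl[0])&(X[:,2]<zl[1])]
        if len(X)<8: print(t,n,'few',m.sum(),P[m].mean(0) if m.any() else None);continue
        R=cv2.minAreaRect((X[:,:2]*1000).astype(np.float32)); print(t,n,round(r['confidence'],2),np.round(R[0],0),np.round(R[1],0),round(R[2],1),'z',np.round(np.percentile(X[:,2],[5,50,95]),3), np.round(np.median(X,0),3))
c=p['pixels'][150:300,140:340];cv2.imwrite('pics/top_c.png',cv2.resize(c,None,fx=4,fy=4,interpolation=2))
c=q['pixels'][180:330,320:490];cv2.imwrite('pics/scene_c.png',cv2.resize(c,None,fx=4.6,fy=4,interpolation=2)[:,:790])
E
```

```text
dock top 0.58 [699. -46.] [243. 149.] 81.5 z [0.005 0.018 0.033] [ 0.723 -0.045  0.018]
dock top 0.27 [ 378. -323.] [ 46. 143.] 0.6 z [0.008 0.017 0.045] [ 0.381 -0.278  0.017]
dock scene 0.92 [697. -46.] [248. 165.] 82.0 z [0.008 0.018 0.032] [ 0.762 -0.049  0.018]
dock scene 0.65 [567. 359.] [55. 35.] 87.6 z [0.008 0.029 0.048] [0.573 0.352 0.029]
tray_center top 0.7 [511.  -7.] [208. 208.] 80.7 z [0.003 0.008 0.018] [ 0.526 -0.008  0.008]
tray_center scene 0.61 [488.  -5.] [216. 306.] 82.0 z [0.    0.005 0.015] [ 0.538 -0.007  0.005]
tray_grip top 0.64 [431.   7.] [29. 15.] 0.4 z [0.054 0.059 0.063] [0.431 0.007 0.059]
tray_grip top few 213 [ 0.37219939 -0.31829622  0.12878429]
tray_grip scene 0.69 [433.   5.] [16. 31.] 77.6 z [0.052 0.055 0.058] [0.438 0.004 0.055]
frame_center top 0.79 [ 373. -321.] [105.  15.] 89.4 z [0.108 0.149 0.155] [ 0.372 -0.307  0.149]
frame_center scene 0.73 [ 377. -325.] [ 22. 110.] 1.7 z [0.103 0.127 0.149] [ 0.382 -0.323  0.127]
ledge top 0.9 [ 631. -331.] [168.  21.] 82.8 z [0.074 0.09  0.095] [ 0.629 -0.331  0.09 ]
ledge top 0.6 [ 373. -323.] [ 16.
[... 460 characters left out ...]
 [0.014 0.066 0.076] [0.377 0.261 0.066]
igloo_center scene 0.74 [ 384. -324.] [ 21. 110.] 6.6 z [0.037 0.068 0.097] [ 0.382 -0.32   0.068]
igloo_center scene 0.72 [518.  -9.] [188. 204.] 81.6 z [0.011 0.014 0.054] [0.512 0.002 0.014]
angel_center top 0.57 [554. 355.] [39. 48.] 65.9 z [0.014 0.061 0.093] [0.551 0.354 0.061]
angel_center scene 0.63 [ 589. -516.] [201. 127.] 85.9 z [0.015 0.033 0.036] [ 0.612 -0.528  0.033]
album top 0.57 [ 586. -527.] [171. 121.] 86.0 z [0.032 0.036 0.041] [ 0.585 -0.527  0.036]
album scene 0.86 [ 590. -529.] [171. 123.] 86.3 z [0.031 0.034 0.036] [ 0.6   -0.53   0.034]
album scene 0.24 [769. -56.] [237.  16.] 81.4 z [0.03  0.035 0.044] [ 0.775 -0.011  0.035]
```

View pics/top_c.png

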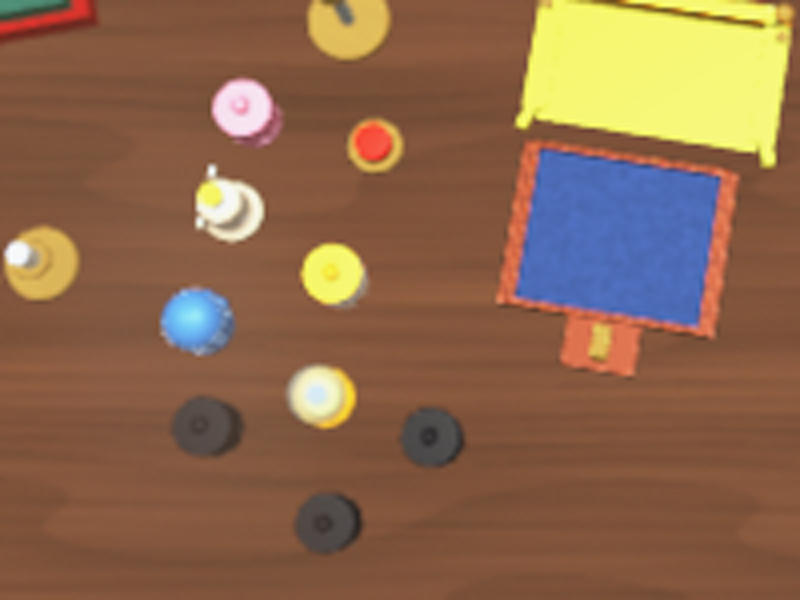

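View pics/scene_c.png

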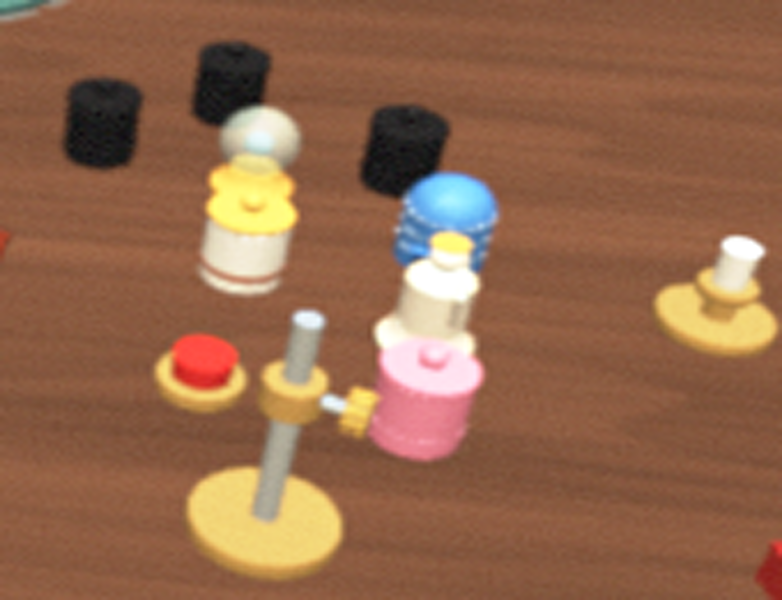

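```bash
cat >> h.py <<'E'
def plan(x,y,z,yaw=None):
    """offset (tool axes, after twist) to reach target"""
    s=ctrl.state();R=np.array(s['tool_rot']);a=np.arctan2(R[1,0],R[0,0]);t=np.array(s['tcp_pos'])
    tw=0
    if yaw is not None:
        tw=-((np.radians(yaw)-a+np.pi)%(2*np.pi)-np.pi)
    b=a-tw
    d=np.array([x,y,z])-t
    ex=np.array([np.cos(b),np.sin(b),0]);ey=np.array([np.sin(b),-np.cos(b),0])
    o=np.array([d@ex,d@ey,-d[2]])
    print('t %.2f tcp'%s['time_s'],np.round(t,4),'yaw %.2f'%np.degrees(a),'tilt',np.round(R[2,:2],3),'q',np.round(s['q'],2),'F',np.round(s['ft_force'],1),'g %.4f'%(s['grip_width']*.094))
    print('twist %.4f rad; then offset'%tw,np.round(o,4),'rows>=%.1f'%max(np.linalg.norm(o)/.0417,abs(tw)/.125))
E
python3 -c "
from h import *
plan(.376,-.324,.26,0.5)"
```

```text
t 2.75 tcp [ 0.1636 -0.6032  0.2244] yaw -74.82 tilt [-0.  0.] q [ 1.26  0.42 -0.01  1.61  0.    1.11 -0.05] F [ 0.8 -0.   0.1] g 0.0940
twist -1.3146 rad; then offset [ 0.2148 -0.2773 -0.0356] rows>=10.5
```

Call:
drive_tool(
  gripper=[0.06, 0.06, 0.06, 0.06, 0.06, 0.06, 0.06, 0.06, 0.06, 0.06, 0.06],
  offset=[
    [0, 0, -0.004],
    [0, 0, -0.004],
    [0, 0, -0.004],
    [0, 0, -0.004],
    [0, 0, -0.004],
    [0, 0, -0.004],
    [0, 0, -0.004],
    [0, 0, -0.004],
    [0, 0, -0.004],
    [0, 0, 0],
    [0, 0, 0],
  ],
  twist=[-0.12, -0.12, -0.12, -0.12, -0.12, -0.12, -0.12, -0.12, -0.12, -0.12, -0.115],
)

```text
time_s: 3.67
tcp_pos: [0.1637, -0.603, 0.2621]
tool_rot: [[0.998, 0.059, -0.001], [0.059, -0.998, 0.0], [-0.001, -0.0, -1.0]]
ft_force: [-0.1, -0.0, -0.1]
grip_width: 0.635
```

```bash
python3 -c "
from h import *
plan(.376,-.324,.26,0.5)"
```

```text
t 3.67 tcp [ 0.1637 -0.603   0.2621] yaw 3.36 tilt [-0.001 -0.   ] q [ 1.45  0.4  -0.26  1.56  0.11  1.19  1.23] F [-0.1 -0.  -0.1] g 0.0597
twist 0.0500 rad; then offset [ 0.2147 -0.2771  0.0021] rows>=8.4
```

Call:
drive_tool(
  gripper=[0.06, 0.06, 0.06, 0.06, 0.06, 0.06, 0.06, 0.06, 0.06, 0.06, 0.06],
  offset=[
    [0, 0, 0],
    [0.021, -0.0277, 0],
    [0.021, -0.0277, 0],
    [0.021, -0.0277, 0],
    [0.021, -0.0277, 0],
    [0.021, -0.0277, 0],
    [0.021, -0.0277, 0],
    [0.021, -0.0277, 0],
    [0.021, -0.0277, 0],
    [0.021, -0.0277, 0],
    [0.021, -0.0277, 0],
  ],
  twist=[0.05, 0, 0, 0, 0, 0, 0, 0, 0, 0, 0],
)

```text
time_s: 4.58
tcp_pos: [0.3707, -0.3163, 0.2611]
tool_rot: [[1.0, 0.005, -0.002], [0.005, -1.0, -0.003], [-0.002, 0.003, -1.0]]
ft_force: [0.8, -0.7, 0.2]
grip_width: 0.641
```

```bash
cat > look.py <<'E'
import sys
from h import *
plan(.376,-.324,.26,0.5)
p=ctrl.grab_frame('wrist');save(p,sys.argv[1]);W=world(p)
for t in sys.argv[2:]:
    for f in (ctrl.mark_of,):
        print(t,[(np.round(a['centre'],4).tolist(),round(a['confidence'],2),tuple(int(z) for z in proj(p,a['centre']))) for a in f(t,p)[:3]])
    for r in ctrl.trace(t,p)[:2]:
        m=r['region']&(p['depth']>0);X=W[m]
        if len(X)<20: continue
        zt=np.percentile(X[:,2],98); T=X[X[:,2]>zt-.008]
        R=cv2.minAreaRect((T[:,:2]*1000).astype(np.float32));A=cv2.minAreaRect((X[:,:2]*1000).astype(np.float32))
        print('  trace %.2f'%r['confidence'],'ztop %.3f'%zt,'toprect',np.round(R[0],1),np.round(R[1],1),round(R[2],1),'all',np.round(A[0],1),np.round(A[1],1),round(A[2],1))
E
python3 look.py w1.png frame_center frame_top rack
```

```text
t 4.58 tcp [ 0.3707 -0.3163  0.2611] yaw 0.30 tilt [-0.002  0.003] q [ 1.06  0.16 -0.47  1.89  0.08  1.11  0.57] F [ 0.8 -0.7  0.2] g 0.0603
twist -0.0035 rad; then offset [0.0052 0.0077 0.0011] rows>=0.2
frame_center []
  trace 0.56 ztop 0.150 toprect [ 375.2 -326.4] [ 14.  109.8] 1.7 all [ 377.7 -365.6] [ 21.8 188.3] 2.1
frame_top [([0.3741, -0.3271, 0.15], 0.96, (285, 220))]
  trace 0.79 ztop 0.150 toprect [ 375.2 -326.4] [ 14.  109.8] 1.7 all [ 378.4 -356.3] [ 23.2 169.7] 0.3
rack [([0.3789, -0.3269, -0.0008], 0.95, (287, 188))]
  trace 0.58 ztop 0.040 toprect [ 374.6 -326.4] [42.3 99.9] 1.3 all [ 375.4 -327. ] [ 58.6 142.8] 1.7
```

View pics/w1.png

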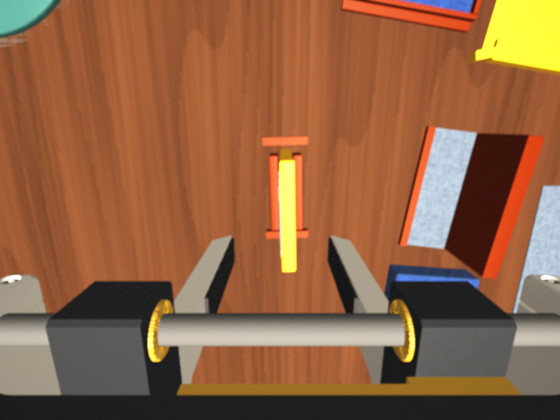

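Call:
drive_tool(
  gripper=[0.06, 0.06, 0.06, 0.06, 0.06, 0.06],
  offset=[
    [0.0045, 0.0102, 0],
    [0, 0, 0.03],
    [0, 0, 0.03],
    [0, 0, 0.03],
    [0, 0, 0.03],
    [0, 0, 0.007],
  ],
  twist=[-0.021, 0, 0, 0, 0, 0],
)

```text
time_s: 5.43
tcp_pos: [0.3734, -0.3392, 0.1315]
tool_rot: [[1.0, 0.021, 0.002], [0.021, -1.0, -0.009], [0.002, 0.009, -1.0]]
ft_force: [-1.2, 0.7, -0.6]
grip_width: 0.639
```

```bash
python3 -c "
from h import *
plan(.3752,-.3265,.134,1.5)"
```

```text
t 5.43 tcp [ 0.3734 -0.3392  0.1315] yaw 1.21 tilt [0.002 0.009] q [ 1.04  0.35 -0.43  1.99  0.2   0.84  0.52] F [-1.2  0.7 -0.6] g 0.0601
twist -0.0050 rad; then offset [ 0.0021 -0.0126 -0.0025] rows>=0.3
```

Call:
drive_tool(
  gripper=[0.06, 0.06, 0.06, 0.04, 0.01, 0.01, 0.01, 0.01],
  offset=[
    [0.0015, -0.0125, -0.0025],
    [0, 0, 0],
    [0, 0, 0],
    [0, 0, 0],
    [0, 0, 0],
    [0, 0, 0],
    [0, 0, 0],
    [0, 0, 0],
  ],
  twist=[-0.005, 0, 0, 0, 0, 0, 0, 0],
)

```text
time_s: 6.1
tcp_pos: [0.3759, -0.3298, 0.1383]
tool_rot: [[1.0, 0.025, 0.005], [0.025, -1.0, -0.012], [0.004, 0.012, -1.0]]
ft_force: [0.0, -0.2, -0.1]
grip_width: 0.32
```

```bash
python3 -c "
from h import *
plan(.3752,-.3265,.134,1.5)"
```

```text
t 6.10 tcp [ 0.3759 -0.3298  0.1383] yaw 1.44 tilt [0.004 0.012] q [ 1.03  0.33 -0.44  2.    0.19  0.84  0.51] F [ 0.  -0.2 -0.1] g 0.0300
twist -0.0011 rad; then offset [-0.0006 -0.0033  0.0043] rows>=0.1
```

Call:
drive_tool(
  gripper=[0.0, 0.0, 0.0, 0.0, 0.0, 0.0],
  offset=[
    [0, 0, 0.004],
    [0, 0, 0],
    [0, 0, 0],
    [0, 0, 0],
    [0, 0, 0],
    [0, 0, 0],
  ],
  twist=[0, 0, 0, 0, 0, 0],
)

```text
time_s: 6.6
tcp_pos: [0.3761, -0.3303, 0.1346]
tool_rot: [[1.0, 0.025, 0.005], [0.025, -1.0, -0.013], [0.005, 0.013, -1.0]]
ft_force: [-0.7, 0.3, 3.3]
grip_width: 0.149
```

```bash
python3 -c "
from h import *
plan(.3752,-.3265,.20,1.5)"
```

```text
t 6.60 tcp [ 0.3761 -0.3303  0.1346] yaw 1.44 tilt [0.005 0.013] q [ 1.03  0.33 -0.43  2.    0.2   0.83  0.5 ] F [-0.7  0.3  3.3] g 0.0140
twist -0.0010 rad; then offset [-0.0008 -0.0038 -0.0654] rows>=1.6
```

Gripped (14 mm). Lift.

Call:
drive_tool(
  gripper=[0, 0, 0, 0, 0, 0, 0, 0, 0, 0],
  offset=[
    [0, 0, -0.01],
    [0, 0, -0.012],
    [0, 0, -0.012],
    [0, 0, -0.012],
    [0, 0, -0.012],
    [0, 0, -0.012],
    [0, 0, -0.01],
    [0, 0, -0.005],
    [0, 0, 0],
    [0, 0, 0],
  ],
  twist=[0, 0, 0, 0, 0, 0, 0, 0, 0, 0],
)

```text
time_s: 7.43
tcp_pos: [0.3743, -0.3273, 0.2257]
tool_rot: [[1.0, 0.026, 0.002], [0.026, -1.0, -0.009], [0.002, 0.009, -1.0]]
ft_force: [0.8, -0.2, -3.2]
grip_width: 0.145
```

```bash
python3 look.py w2.png frame_top ledge ledge_board; python3 - <<'E'
from h import *
p=ctrl.grab_frame('top');print([ (np.round(a['centre'],4),a['confidence']) for t in ('ledge','ledge_board') for a in ctrl.mark_of(t,p)[:2]])
p=ctrl.grab_frame('scene');save(p,'s2.png');print([ (np.round(a['centre'],4),a['confidence']) for t in ('ledge','ledge_board') for a in ctrl.mark_of(t,p)[:2]])
plan(.598,-.331,.22,-7.5)
E
```

```text
t 7.43 tcp [ 0.3743 -0.3273  0.2257] yaw 1.49 tilt [0.002 0.009] q [ 1.06  0.21 -0.46  1.92  0.11  1.03  0.58] F [ 0.8 -0.2 -3.2] g 0.0137
twist 0.0173 rad; then offset [ 0.0018 -0.0033 -0.0343] rows>=0.8
frame_top [([0.3727, -0.3203, 0.2387], 0.93, (280, 259))]
  trace 0.64 ztop 0.241 toprect [ 372.9 -323.5] [ 14.  109.9] 1.5 all [ 368.9 -323.4] [ 22.1 110.2] 1.5
ledge [([0.5908, -0.3303, 0.0004], 0.88, (446, 191)), ([0.3779, -0.3249, 0.0007], 0.57, (283, 183))]
  trace 0.71 ztop 0.090 toprect [ 631.6 -334.6] [169.1  21. ] 83.0 all [ 636.3 -355.9] [212.4 174.4] 83.0
  trace 0.69 ztop 0.241 toprect [ 372.9 -323.5] [ 14.1 109.9] 1.5 all [ 375.  -427.8] [ 37.5 319.4] 1.4
ledge_board [([0.6208, -0.3311, 0.0889], 0.6, (521, 211))]
  trace 0.80 ztop 0.090 toprect [ 631.6 -334.4] [169.4  21. ] 83.0 all [ 637.9 -350.9] [221.9 176.5] 82.7
[(array([ 0.5952, -0.3313,  0.0035]), 0.58), (array([ 0.5914, -0.5321, -0.0008]), 0.71), (array([ 0.6291, -0.3303,  0.0861]), 0.58)]
[(array([ 0.6257, -0.3331,  0.0925]), 0.9)]
t 8.08 tcp [ 0.3743 -0.3273  0.2256] yaw 1.50 tilt [0.002 0.009] q [ 1.06  0.21 -0.46  1.92  0.11  1.03  0.58] F [ 0.6  0.3 -2.7] g 0.0137
twist 0.1570 rad; then offset [ 0.2222 -0.0255  0.0056] rows>=5.4
```

View pics/w2.png

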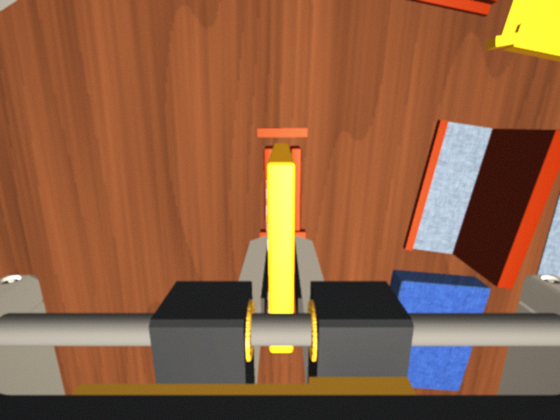

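View pics/s2.png

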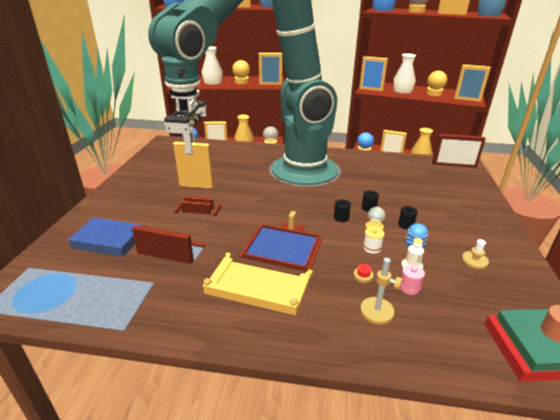

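Call:
drive_tool(
  gripper=[0, 0, 0, 0, 0, 0, 0, 0, 0, 0, 0],
  offset=[
    [0, 0, -0.008],
    [0, 0, -0.008],
    [0.02, 0, 0],
    [0.03, -0.004, 0],
    [0.03, -0.005, 0],
    [0.03, -0.005, 0],
    [0.03, -0.004, 0],
    [0.03, -0.004, 0],
    [0.02, 0, 0],
    [0, 0, 0],
    [0, 0, 0],
  ],
  twist=[0.075, 0.073, 0, 0, 0, 0, 0, 0, 0, 0, 0],
)

```text
time_s: 9.0
tcp_pos: [0.5726, -0.3308, 0.2408]
tool_rot: [[0.991, -0.135, 0.0], [-0.135, -0.991, -0.009], [0.001, 0.009, -1.0]]
ft_force: [-0.9, -0.7, -2.8]
grip_width: 0.147
```

```bash
python3 look.py w3.png frame_top ledge ledge_board;python3 -c "
from h import *
plan(.5900,-.330,.21,-7)"
```

```text
t 9.00 tcp [ 0.5726 -0.3308  0.2408] yaw -7.73 tilt [0.001 0.009] q [ 0.79  0.5  -0.45  1.49  0.24  1.2   0.16] F [-0.9 -0.7 -2.8] g 0.0138
twist -0.1437 rad; then offset [-0.1965 -0.0085 -0.0192] rows>=4.7
frame_top [([0.5687, -0.3285, 0.2539], 0.7, (274, 268))]
  trace 0.96 ztop 0.257 toprect [ 571.9 -327.2] [110.   14.3] 82.3 all [ 565.9 -421. ] [298.9  25.8] 82.9
ledge [([0.5932, -0.3275, 0.0018], 0.79, (296, 178))]
  trace 0.90 ztop 0.090 toprect [ 603.6 -331.2] [169.3  75.7] 83.3 all [ 605.3 -344.5] [204.  110.6] 83.3
ledge_board [([0.6225, -0.33, 0.0906], 0.75, (328, 192))]
  trace 0.69 ztop 0.090 toprect [ 632.  -334.5] [169.3  18.5] 83.3 all [ 597.5 -330.5] [170.  88.] 83.5
t 9.35 tcp [ 0.5713 -0.3317  0.2419] yaw -7.83 tilt [0.002 0.01 ] q [ 0.79  0.5  -0.45  1.49  0.24  1.2   0.16] F [-0.1 -0.1 -3.6] g 0.0135
twist -0.0146 rad; then offset [ 0.0183 -0.004   0.0319] rows>=0.9
```

View pics/w3.png

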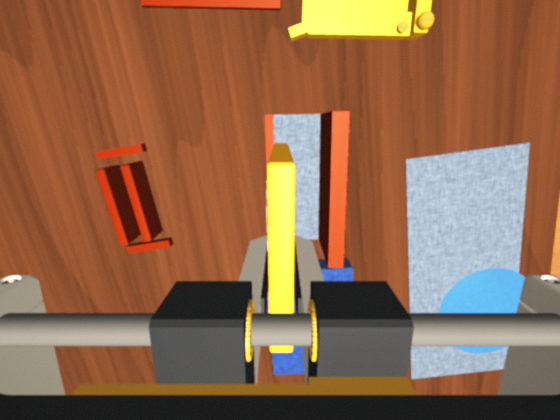

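Call:
drive_tool(
  gripper=[0, 0, 0, 0, 0, 0, 0, 0, 0, 0],
  offset=[
    [0.018, -0.002, 0],
    [0, 0, 0.005],
    [0, 0, 0.01],
    [0, 0, 0.012],
    [0, 0, 0.012],
    [0, 0, 0.012],
    [0, 0, 0.012],
    [0, 0, 0.008],
    [0, 0, 0],
    [0, 0, 0],
  ],
  twist=[-0.015, 0, 0, 0, 0, 0, 0, 0, 0, 0],
)

```text
time_s: 10.18
tcp_pos: [0.5859, -0.3344, 0.1631]
tool_rot: [[0.992, -0.125, -0.002], [-0.125, -0.992, -0.011], [-0.0, 0.011, -1.0]]
ft_force: [0.4, 0.4, -3.1]
grip_width: 0.147
```

```bash
python3 look.py w4.png frame_top ledge_board;python3 -c "
from h import *
plan(.5905,-.333,.137,-6.7)"
```

```text
t 10.18 tcp [ 0.5859 -0.3344  0.1631] yaw -7.15 tilt [-0.     0.011] q [ 0.77  0.6  -0.43  1.53  0.28  1.08  0.14] F [ 0.4  0.4 -3.1] g 0.0138
twist -0.1336 rad; then offset [-0.2098 -0.0123 -0.0969] rows>=5.5
frame_top [([0.5855, -0.3299, 0.1781], 0.86, (280, 265))]
  trace 0.59 ztop 0.179 toprect [ 585.3 -330.8] [110.1  14. ] 83.0 all [ 584.9 -330.7] [110.3  14.7] 82.9
ledge_board [([0.6239, -0.3334, 0.0895], 0.72, (328, 214))]
  trace 0.80 ztop 0.090 toprect [ 606.9 -320.4] [147.   71.6] 83.2 all [ 607.8 -327.2] [170.6 110.5] 83.5
t 10.43 tcp [ 0.5864 -0.3347  0.1645] yaw -7.15 tilt [0.001 0.012] q [ 0.77  0.6  -0.44  1.52  0.28  1.08  0.14] F [-0.4 -0.2 -3.9] g 0.0140
twist -0.0079 rad; then offset [ 0.0038 -0.0021  0.0275] rows>=0.7
```

Call:
drive_tool(
  gripper=[0, 0, 0, 0, 0, 0, 0, 0],
  offset=[
    [0.005, -0.001, 0],
    [0, 0, 0.004],
    [0, 0, 0.008],
    [0, 0, 0.008],
    [0, 0, 0.004],
    [0, 0, 0],
    [0, 0, 0],
    [0, 0, 0],
  ],
  twist=[-0.008, 0, 0, 0, 0, 0, 0, 0],
)

```text
time_s: 11.1
tcp_pos: [0.5925, -0.3345, 0.1383]
tool_rot: [[0.993, -0.115, 0.001], [-0.115, -0.993, -0.012], [0.002, 0.012, -1.0]]
ft_force: [-0.1, 0.6, -3.3]
grip_width: 0.148
```

```bash
python3 look.py w5.png frame_top;python3 -c "
from h import *
plan(.5905,-.333,.135,-6.7)"
```

```text
t 11.10 tcp [ 0.5925 -0.3345  0.1383] yaw -6.63 tilt [0.002 0.012] q [ 0.76  0.63 -0.43  1.53  0.3   1.04  0.13] F [-0.1  0.6 -3.3] g 0.0139
twist -0.1244 rad; then offset [-0.2164 -0.0124 -0.1217] rows>=6.0
frame_top [([0.5932, -0.331, 0.1532], 0.57, (283, 267))]
  trace 0.94 ztop 0.154 toprect [ 591.8 -330.9] [110.3  14.1] 83.4 all [ 591.3 -330.9] [110.4  15.9] 82.1
t 11.25 tcp [ 0.5927 -0.3346  0.1388] yaw -6.63 tilt [0.003 0.012] q [ 0.76  0.63 -0.43  1.53  0.3   1.04  0.13] F [-0.4  0.6 -2.5] g 0.0138
twist 0.0013 rad; then offset [-0.0024 -0.0014  0.0038] rows>=0.1
```

Call:
drive_tool(
  gripper=[0, 0, 0, 0.02, 0.05, 0.05, 0.05, 0.05, 0.05, 0.05],
  offset=[
    [-0.002, 0, 0.003],
    [0, 0, 0.002],
    [0, 0, 0.001],
    [0, 0, 0],
    [0, 0, 0],
    [0, 0, 0],
    [0, 0, 0],
    [0, 0, 0],
    [0, 0, 0],
    [0, 0, 0],
  ],
  twist=[0, 0, 0, 0, 0, 0, 0, 0, 0, 0],
)

```text
time_s: 12.08
tcp_pos: [0.5919, -0.3352, 0.1358]
tool_rot: [[0.993, -0.116, 0.006], [-0.116, -0.993, -0.016], [0.008, 0.015, -1.0]]
ft_force: [0.2, 0.5, 0.4]
grip_width: 0.531
```

```bash
python3 look.py w6.png frame_top
```

```text
t 12.08 tcp [ 0.5919 -0.3352  0.1358] yaw -6.65 tilt [0.008 0.015] q [ 0.76  0.63 -0.43  1.54  0.3   1.03  0.13] F [0.2 0.5 0.4] g 0.0499
twist -0.1248 rad; then offset [-0.2158 -0.0131 -0.1242] rows>=6.0
frame_top [([0.6238, -0.3331, 0.0852], 0.4, (324, 223))]
  trace 0.93 ztop 0.150 toprect [ 590.6 -331. ] [110.1  14. ] 83.4 all [ 584.8 -380.2] [209.2  29.5] 82.8
```

View pics/w6.png

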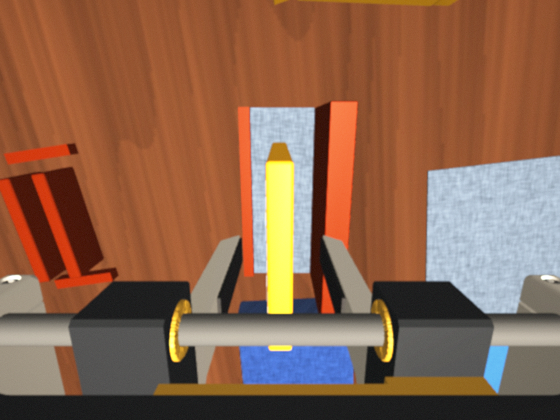

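Call:
drive_tool(
  gripper=[0.05, 0.05, 0.05, 0.05, 0.05, 0.05, 0.05, 0.05, 0.05, 0.05, 0.05],
  offset=[
    [0.005, 0, 0],
    [0.005, 0, 0],
    [0.005, 0, 0],
    [0.004, 0, 0],
    [0.004, 0, 0],
    [0.004, 0, 0],
    [0.004, 0, 0],
    [0.004, 0, 0],
    [0.003, 0, 0],
    [0, 0, 0],
    [0, 0, 0],
  ],
  twist=[0, 0, 0, 0, 0, 0, 0, 0, 0, 0, 0],
)

```text
time_s: 13.15
tcp_pos: [0.6345, -0.3397, 0.1356]
tool_rot: [[0.993, -0.115, 0.006], [-0.115, -0.993, -0.015], [0.008, 0.014, -1.0]]
ft_force: [0.1, -0.2, 0.4]
grip_width: 0.531
```

```bash
python3 look.py w7.png frame_top; python3 - <<'E'
from h import *
p=ctrl.grab_frame('scene');save(p,'s7.png')
cv2.imwrite('pics/s7c.png',cv2.resize(p['pixels'][120:300,60:300],None,fx=3,fy=3))
E
```

```text
t 13.15 tcp [ 0.6345 -0.3397  0.1356] yaw -6.62 tilt [0.008 0.014] q [ 0.71  0.7  -0.42  1.42  0.31  1.08  0.12] F [ 0.1 -0.2  0.4] g 0.0500
twist -0.1243 rad; then offset [-0.2583 -0.0179 -0.1244] rows>=6.9
frame_top [([0.6312, -0.3366, 0.1395], 0.73, (275, 259))]
  trace 0.97 ztop 0.147 toprect [ 631.5 -325.6] [90.1 15.5] 83.3 all [ 609.  -355.1] [154.1  58.2] 83.9
```

View pics/s7c.png

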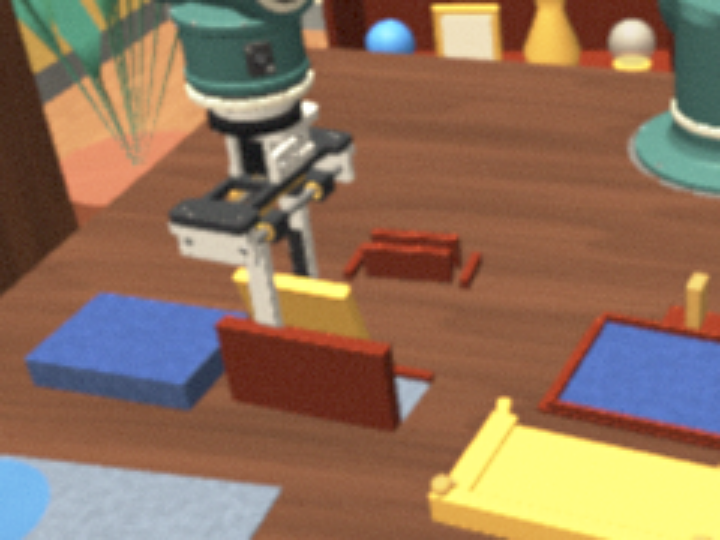

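Call:
drive_tool(
  gripper=[0.05, 0.05, 0.05, 0.05, 0.05, 0.07, 0.07, 0.07, 0.07, 0.07, 0.07, 0.07],
  offset=[
    [0, 0, -0.015],
    [0, 0, -0.03],
    [0, 0, -0.04],
    [0, 0, -0.04],
    [0, 0, -0.03],
    [0, 0, 0],
    [0, 0, 0],
    [0, 0, 0],
    [0, 0, 0],
    [0, 0, 0],
    [0, 0, 0],
    [0, 0, 0],
  ],
  twist=[0, 0, 0, 0, 0, -0.12, -0.12, -0.12, -0.12, -0.12, -0.12, -0.12],
)

```text
time_s: 14.35
tcp_pos: [0.6313, -0.3362, 0.3153]
tool_rot: [[0.73, 0.684, 0.014], [0.684, -0.729, -0.02], [-0.004, 0.024, -1.0]]
ft_force: [-0.5, -0.2, 0.6]
grip_width: 0.745
```

Call:
drive_tool(
  gripper=[0.07, 0.07, 0.07, 0.07, 0.07, 0.07, 0.07, 0.07],
  offset=[
    [0, 0, 0],
    [0, 0, 0],
    [0, 0, 0],
    [0, 0, 0],
    [0, 0, 0],
    [0, 0, 0],
    [0, 0, 0],
    [0, 0, 0],
  ],
  twist=[-0.12, -0.12, -0.12, -0.12, -0.1, -0.05, 0, 0],
)

```text
time_s: 15.02
tcp_pos: [0.6294, -0.3365, 0.3267]
tool_rot: [[0.154, 0.988, 0.019], [0.988, -0.154, -0.025], [-0.022, 0.022, -1.0]]
ft_force: [0.7, -0.4, 0.9]
grip_width: 0.747
```

```bash
python3 look.py w8.png frame_top; python3 - <<'E'
from h import *
p=ctrl.grab_frame('top');cv2.imwrite('pics/t8c.png',cv2.resize(p['pixels'][140:300,140:440],None,fx=2.6,fy=3))
plan(.47,.25,.30,82)
E
```

```text
t 15.02 tcp [ 0.6294 -0.3365  0.3267] yaw 81.14 tilt [-0.022  0.022] q [ 0.89  0.6  -0.76  1.23  0.43  1.43  1.59] F [ 0.7 -0.4  0.9] g 0.0702
twist 1.4074 rad; then offset [-0.2533 -0.0147  0.0667] rows>=11.3
frame_top [([0.6324, -0.3342, 0.1449], 0.79, (287, 194))]
  trace 0.80 ztop 0.147 toprect [ 630.6 -335.7] [109.9  16.2] 83.2 all [ 631.5 -331.2] [145.7  92.3] 83.5
t 15.22 tcp [ 0.6296 -0.3364  0.3259] yaw 81.16 tilt [-0.022  0.022] q [ 0.89  0.6  -0.76  1.23  0.43  1.43  1.59] F [-0.  -0.3 -0.2] g 0.0700
twist -0.0147 rad; then offset [ 0.5585 -0.2396  0.0259] rows>=14.6
```

View pics/t8c.png

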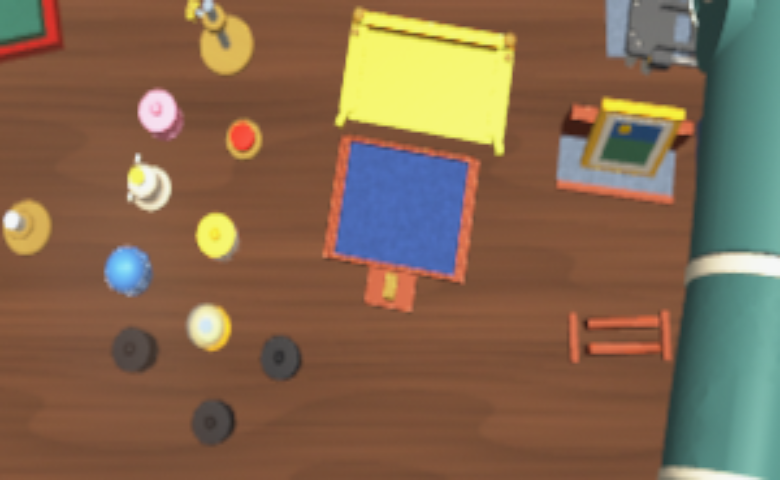

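Call:
drive_tool(
  gripper=[0.08, 0.08, 0.08, 0.08, 0.08, 0.08, 0.08, 0.08, 0.08, 0.08, 0.08, 0.08],
  offset=[
    [0.02, -0.008, 0],
    [0.036, -0.015, 0],
    [0.036, -0.015, 0],
    [0.036, -0.015, 0],
    [0.036, -0.015, 0],
    [0.036, -0.015, 0],
    [0.036, -0.015, 0],
    [0.036, -0.015, 0],
    [0.036, -0.015, 0],
    [0.036, -0.015, 0],
    [0.036, -0.015, 0],
    [0.036, -0.015, 0],
  ],
  twist=[0, 0, 0, 0, 0, 0, 0, 0, 0, 0, 0, 0],
)

```text
time_s: 16.22
tcp_pos: [0.521, 0.1115, 0.3105]
tool_rot: [[0.182, 0.983, 0.017], [0.983, -0.181, -0.029], [-0.026, 0.022, -0.999]]
ft_force: [0.0, 0.8, -0.4]
grip_width: 0.847
```

```bash
python3 -c "
from h import *
plan(.47,.25,.30,82)"
```

```text
t 16.22 tcp [0.521  0.1115 0.3105] yaw 79.51 tilt [-0.026  0.022] q [ 0.51  0.29 -0.96  1.72  0.28  1.26  0.87] F [ 0.   0.8 -0.4] g 0.0796
twist -0.0434 rad; then offset [ 0.1301 -0.0698  0.0105] rows>=3.5
```

Call:
drive_tool(
  gripper=[0.08, 0.08, 0.08, 0.08, 0.08, 0.08],
  offset=[
    [0.03, -0.016, 0],
    [0.03, -0.016, 0],
    [0.03, -0.016, 0],
    [0.03, -0.016, 0],
    [0.01, 0, 0],
    [0, 0, 0],
  ],
  twist=[-0.043, 0, 0, 0, 0, 0],
)

```text
time_s: 16.72
tcp_pos: [0.4695, 0.2642, 0.307]
tool_rot: [[0.134, 0.991, 0.02], [0.991, -0.133, -0.028], [-0.026, 0.023, -0.999]]
ft_force: [1.2, 0.2, 0.4]
grip_width: 0.848
```

```bash
python3 look.py w9.png igloo_center globe_center jar_center angel_center plunger_top
```

```text
t 16.72 tcp [0.4695 0.2642 0.307 ] yaw 82.32 tilt [-0.026  0.023] q [ 0.23  0.33 -1.01  1.7   0.32  1.28  0.58] F [1.2 0.2 0.4] g 0.0798
twist 1.4280 rad; then offset [-0.0986  0.5874  0.047 ] rows>=14.3
igloo_center [([0.4468, 0.3804, 0.0348], 0.97, (366, 150))]
  trace 0.71 ztop 0.067 toprect [449.4 380.2] [42.1 40.7] 82.5 all [448.  382.4] [56.2 67.1] 41.2
globe_center [([0.3832, 0.2642, 0.0384], 0.89, (277, 115))]
  trace 0.87 ztop 0.073 toprect [381.7 263.1] [37.8 37.9] 13.7 all [380.4 261.5] [60.3 50.9] 37.1
jar_center [([0.3446, 0.1606, 0.0377], 0.86, (197, 96)), ([0.3477, 0.3666, 0.0382], 0.82, (352, 76)), ([0.4968, 0.2511, 0.0353], 0.72, (279, 196))]
  trace 0.89 ztop 0.070 toprect [351.4 364.5] [14.6 15.2] 83.6 all [348.4 370.1] [61.2 65.4] 19.8
  trace 0.77 ztop 0.070 toprect [492. 251.] [15.3 14.2] 76.6 all [491.7 251.8] [52.2 51.5] 35.4
angel_center [([0.5624, 0.3598, 0.0474], 0.74, (358, 232))]
  trace 0.60 ztop 0.090 toprect [515.3 334.9] [116.8  14. ] 32.3 all [522.  349.5] [133.  57.] 15.0
plunger_top [([0.6215, 0.2246, 0.0322], 0.69, (273, 273))]
  trace 0.63 ztop 0.031 toprect [621.8 222.6] [33.2 32.3] 41.2 all [621.7 222.6] [33.2 32.4] 41.2
  trace 0.30 ztop 0.070 toprect [506.5 538.8] [20.3 19. ] 81.6 all [515.2 544. ] [90.9 68.1] 37.4
```

View pics/w9.png

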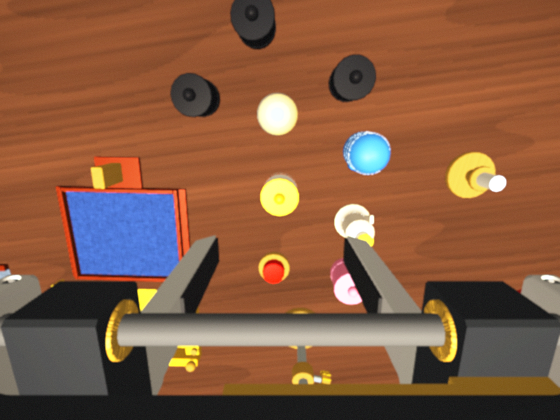

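```bash
python3 -c "
from h import *
plan(.492,.251,.12,82)
p=cv2.imread('pics/w9.png')
cv2.imwrite('pics/w9c.png',cv2.resize(p[60:260,240:440],None,fx=3,fy=3))"
```

```text
t 17.27 tcp [0.4707 0.2613 0.307 ] yaw 82.13 tilt [-0.026  0.024] q [ 0.24  0.33 -1.01  1.7   0.32  1.28  0.59] F [-0.1 -1.  -1.4] g 0.0799
twist 0.0022 rad; then offset [-0.0072  0.0226  0.187 ] rows>=4.5
```

View pics/w9c.png

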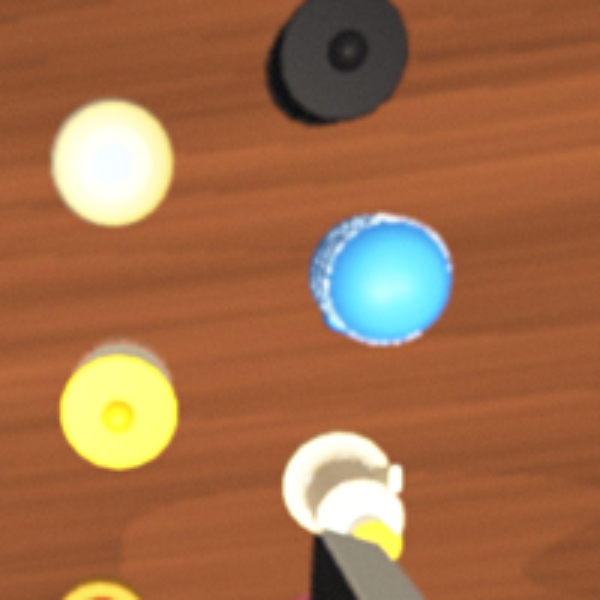

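Call:
drive_tool(
  gripper=[0.08, 0.08, 0.08, 0.08, 0.08, 0.08, 0.08, 0.08],
  offset=[
    [-0.002, 0.019, 0.01],
    [0, 0, 0.03],
    [0, 0, 0.035],
    [0, 0, 0.035],
    [0, 0, 0.035],
    [0, 0, 0.03],
    [0, 0, 0],
    [0, 0, 0],
  ],
  twist=[0, 0, 0, 0, 0, 0, 0, 0],
)

```text
time_s: 17.93
tcp_pos: [0.4957, 0.2509, 0.1279]
tool_rot: [[0.139, 0.99, 0.024], [0.99, -0.139, -0.027], [-0.024, 0.027, -0.999]]
ft_force: [-0.7, 0.7, 0.7]
grip_width: 0.853
```

```bash
python3 look.py w10.png jar_center; python3 -c "
from h import *
plan(.492,.251,.039,82)"
```

```text
t 17.93 tcp [0.4957 0.2509 0.1279] yaw 81.98 tilt [-0.024  0.027] q [ 0.13  0.55 -0.87  1.86  0.55  0.98  0.44] F [-0.7  0.7  0.7] g 0.0802
twist 1.4222 rad; then offset [-0.1247  0.5738 -0.1321] rows>=14.4
jar_center [([0.3475, 0.3695, 0.0352], 0.78, (421, -3)), ([0.3471, 0.1619, 0.0395], 0.72, (137, 41)), ([0.6491, 0.3444, 0.0362], 0.72, (398, 348))]
  trace 0.94 ztop 0.070 toprect [343.8 157.4] [14.7 15.5] 81.3 all [332.7 140.5] [92.  61.6] 67.8
  trace 0.93 ztop 0.070 toprect [491.4 251.1] [15.1 14.5] 87.3 all [495.2 257.2] [66.8 52.8] 59.7
t 18.08 tcp [0.4966 0.2511 0.1295] yaw 81.95 tilt [-0.023  0.03 ] q [ 0.13  0.55 -0.87  1.86  0.55  0.98  0.44] F [-0.2  0.5 -0.2] g 0.0801
twist -0.0008 rad; then offset [-0.0008 -0.0046  0.0905] rows>=2.2
```

View pics/w10.png

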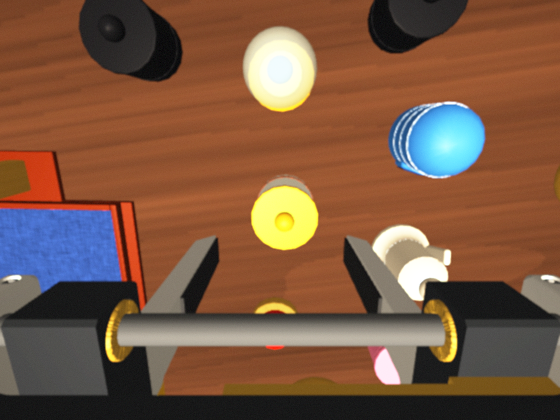

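Call:
drive_tool(
  gripper=[0.08, 0.08, 0.08, 0.08, 0.08, 0.08],
  offset=[
    [0.001, -0.0065, 0.005],
    [0, 0, 0.02],
    [0, 0, 0.025],
    [0, 0, 0.025],
    [0, 0, 0.015],
    [0, 0, 0],
  ],
  twist=[0, 0, 0, 0, 0, 0],
)

```text
time_s: 18.58
tcp_pos: [0.4965, 0.2539, 0.0448]
tool_rot: [[0.142, 0.989, 0.041], [0.99, -0.141, -0.021], [-0.015, 0.044, -0.999]]
ft_force: [0.4, 0.2, -0.4]
grip_width: 0.851
```

```bash
python3 -c "
from h import *
plan(.492,.251,.039,82)"
```

```text
t 18.58 tcp [0.4965 0.2539 0.0448] yaw 81.86 tilt [-0.015  0.044] q [ 0.04  0.66 -0.77  1.91  0.69  0.82  0.32] F [ 0.4  0.2 -0.4] g 0.0800
twist -0.0025 rad; then offset [-0.0035 -0.0041  0.0058] rows>=0.2
```

Call:
drive_tool(
  gripper=[0.08, 0.08, 0.02, 0.02, 0.02, 0.02, 0.02, 0.02, 0.02, 0.02],
  offset=[
    [-0.003, -0.005, 0.004],
    [0, 0, 0.002],
    [0, 0, 0],
    [0, 0, 0],
    [0, 0, 0],
    [0, 0, 0],
    [0, 0, 0],
    [0, 0, 0],
    [0, 0, 0],
    [0, 0, 0],
  ],
  twist=[0, 0, 0, 0, 0, 0, 0, 0, 0, 0],
)

```text
time_s: 19.42
tcp_pos: [0.4928, 0.2528, 0.0439]
tool_rot: [[0.142, 0.989, 0.047], [0.99, -0.141, -0.019], [-0.012, 0.05, -0.999]]
ft_force: [-0.4, -0.3, -2.3]
grip_width: 0.563
```

```bash
python3 -c "
from h import *
plan(.492,.251,.039,82)"
```

```text
t 19.42 tcp [0.4928 0.2528 0.0439] yaw 81.83 tilt [-0.012  0.05 ] q [ 0.04  0.65 -0.77  1.93  0.69  0.81  0.31] F [-0.4 -0.3 -2.3] g 0.0529
twist -0.0030 rad; then offset [-0.0019 -0.0006  0.0049] rows>=0.1
```

Call:
drive_tool(
  gripper=[0.02, 0.02, 0.02, 0.02, 0.02, 0.02, 0.02, 0.02, 0.02, 0.02, 0.02, 0.02],
  offset=[
    [0, 0, 0],
    [0, 0, -0.005],
    [0, 0, -0.01],
    [0, 0, -0.015],
    [0, 0, -0.015],
    [0, 0, -0.015],
    [0, 0, -0.015],
    [0, 0, -0.015],
    [0, 0, -0.015],
    [0, 0, -0.01],
    [0, 0, 0],
    [0, 0, 0],
  ],
  twist=[0, 0, 0, 0, 0, 0, 0, 0, 0, 0, 0, 0],
)

```text
time_s: 20.42
tcp_pos: [0.4857, 0.2566, 0.1742]
tool_rot: [[0.139, 0.989, 0.05], [0.99, -0.138, -0.018], [-0.011, 0.052, -0.999]]
ft_force: [-0.2, -0.3, -1.9]
grip_width: 0.565
```

```bash
python3 look.py w11.png jar_center tray_center tray_grip dock;python3 -c "
from h import *
plan(.565,.04,.16,82)"
```

```text
t 20.42 tcp [0.4857 0.2566 0.1742] yaw 82.01 tilt [-0.011  0.052] q [ 0.16  0.47 -0.92  1.86  0.49  1.01  0.46] F [-0.2 -0.3 -1.9] g 0.0531
twist 1.4225 rad; then offset [-0.1148  0.5797 -0.0858] rows>=14.3
jar_center [([0.4888, 0.2581, 0.1643], 0.8, (285, 260)), ([0.5113, 0.5389, 0.002], 0.64, (540, 177)), ([0.3474, 0.369, 0.0371], 0.56, (391, 25))]
  trace 0.94 ztop 0.070 toprect [351.9 364.5] [15.4 14.8] 50.0 all [356.4 373.3] [73.  51.7] 64.2
  trace 0.73 ztop 0.201 toprect [484.7 255.7] [15.4 15. ] 87.8 all [541.4 279. ] [175.2  53.1] 22.3
tray_center [([0.5366, -0.0096, 0.0058], 0.59, (70, 259)), ([0.4457, 0.3815, 0.036], 0.21, (407, 140))]
  trace 0.65 ztop 0.056 toprect [442.7 103.1] [220.   30.6] 84.0 all [518.4  50.7] [300.4 203.4] 81.7
  trace 0.48 ztop 0.090 toprect [555.8 358.2] [21.6 16.4] 83.6 all [576.8 367.8] [96.4 55.7] 27.7
tray_grip [([0.4353, 0.004, 0.0436], 0.94, (21, 184))]
  trace 0.59 ztop 0.090 toprect [511.  325.2] [134.5  21.2] 34.8 all [535.  339.5] [188.   60.8] 39.1
  trace 0.56 ztop 0.057 toprect [443.8 110.1] [234.1  30.5] 83.8 all [519.6  57.7] [314.4 203.4] 81.6
dock []
  trace 0.71 ztop 0.001 toprect [582.2  39.9] [ 57.2 430.7] 44.5 all [582.2  39.9] [ 57.2 430.7] 44.5
t 20.87 tcp [0.4855 0.2567 0.1731] yaw 82.02 tilt [-0.011  0.051] q [ 0.16  0.47 -0.92  1.86  0.49  1.01  0.46] F [-0.3  0.2 -1.4] g 0.0530
twist 0.0004 rad; then offset [-0.2035  0.1089  0.0131] rows>=5.5
```

View pics/w11.png

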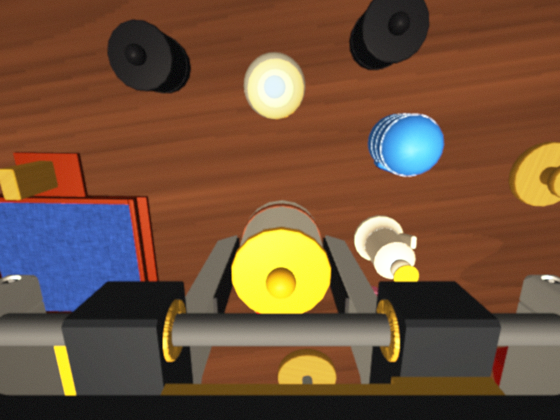

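Call:
drive_tool(
  gripper=[0.02, 0.02, 0.02, 0.02, 0.02, 0.02, 0.02, 0.02, 0.02, 0.02, 0.02, 0.02],
  offset=[
    [-0.015, 0.005, 0],
    [-0.025, 0.01, 0],
    [-0.03, 0.012, 0],
    [-0.03, 0.012, 0],
    [-0.03, 0.012, 0],
    [-0.03, 0.012, 0],
    [-0.03, 0.012, 0],
    [-0.03, 0.012, 0],
    [-0.03, 0.012, 0],
    [-0.025, 0.01, 0],
    [-0.015, 0.005, 0],
    [0, 0, 0],
  ],
  twist=[0, 0, 0, 0, 0, 0, 0, 0, 0, 0, 0, 0],
)

```text
time_s: 21.87
tcp_pos: [0.5601, -0.0589, 0.1798]
tool_rot: [[0.134, 0.99, 0.046], [0.991, -0.133, -0.016], [-0.009, 0.048, -0.999]]
ft_force: [0.3, 0.0, -1.6]
grip_width: 0.563
```

```bash
python3 look.py w12.png tray_center tray_grip dock;python3 -c "
from h import *
plan(.564,-.065,.16,82)"
```

```text
t 21.87 tcp [ 0.5601 -0.0589  0.1798] yaw 82.31 tilt [-0.009  0.048] q [ 0.74  0.47 -0.89  1.83  0.45  1.    1.11] F [ 0.3  0.  -1.6] g 0.0529
twist 1.4279 rad; then offset [-0.1864  0.2635 -0.0802] rows>=11.4
tray_center [([0.5325, -0.0149, 0.0053], 0.74, (319, 160))]
  trace 0.97 ztop 0.056 toprect [486.9 -10.1] [ 17.5 140.9] 76.7 all [514.5  -9. ] [210.  216.4] 80.5
tray_grip [([0.4314, 0.0033, 0.0411], 0.83, (333, 49))]
  trace 0.87 ztop 0.056 toprect [491.2 -22.2] [ 44.6 158.9] 58.2 all [513.1  -9.1] [212.9 222.4] 81.4
dock []
  trace 0.87 ztop 0.041 toprect [ 637.  -105.6] [ 43.3 265.8] 54.3 all [656.2 -46. ] [251.9 264. ] 1.5
t 22.22 tcp [ 0.5597 -0.0536  0.1804] yaw 82.69 tilt [-0.009  0.048] q [ 0.73  0.47 -0.89  1.83  0.45  1.    1.11] F [-0.3  0.  -2.1] g 0.0531
twist 0.0120 rad; then offset [-0.0107  0.0058  0.0204] rows>=0.6
```

View pics/w12.png

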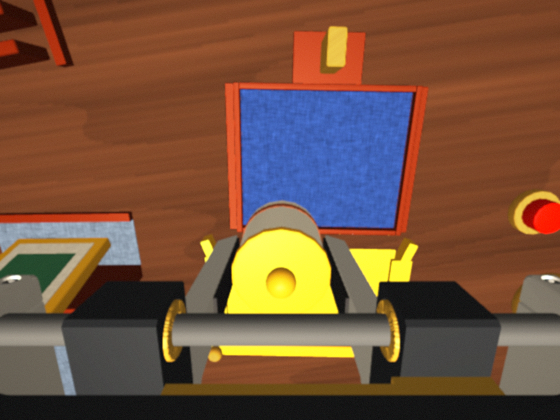

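```bash
cat > felt.py <<'E'
import sys
from h import *
def felt(p):
    W=world(p);hsv=cv2.cvtColor(p['pixels'],cv2.COLOR_BGR2HSV)
    m=(hsv[...,0]>105)&(hsv[...,0]<130)&(hsv[...,1]>120)&(p['depth']>0)&(abs(W[...,2]-.006)<.006)&(W[...,0]>.35)&(abs(W[...,1])<.2)
    m=cv2.morphologyEx(m.astype(np.uint8),cv2.MORPH_OPEN,np.ones((3,3)))
    n,l,st,_=cv2.connectedComponentsWithStats(m);k=1+st[1:,4].argmax()
    X=W[l==k];R=cv2.minAreaRect((X[:,:2]*1000).astype(np.float32));return R,X
if __name__=='__main__':
    for n in ('wrist','top','scene'):
        p=ctrl.grab_frame(n);R,X=felt(p);print(n,np.round(R[0],1),np.round(R[1],1),round(R[2],2),'z %.4f'%np.median(X[:,2]),len(X))
E
python3 felt.py
```

```text
wrist [536.1 -12.6] [176.4 147.8] 81.24 z 0.0056 20006
top [527.5   3.2] [144.6 118.4] 81.17 z 0.0074 718
scene [529.1 -12.8] [169.4 138.5] 81.51 z 0.0051 1506
```

Call:
drive_tool(
  gripper=[0.02, 0.02, 0.02, 0.02, 0.02, 0.02, 0.02, 0.02, 0.02, 0.02],
  offset=[
    [-0.008, 0.002, 0],
    [-0.002, 0, 0.005],
    [0, 0, 0.012],
    [0, 0, 0.015],
    [0, 0, 0.015],
    [0, 0, 0.015],
    [0, 0, 0.015],
    [0, 0, 0.01],
    [0, 0, 0.004],
    [0, 0, 0],
  ],
  twist=[0.008, 0, 0, 0, 0, 0, 0, 0, 0, 0],
)

```text
time_s: 23.2
tcp_pos: [0.5638, -0.0676, 0.0796]
tool_rot: [[0.138, 0.989, 0.045], [0.99, -0.137, -0.014], [-0.008, 0.046, -0.999]]
ft_force: [-1.0, 0.5, -1.5]
grip_width: 0.561
```

```bash
python3 -c "
from h import *
plan(.5654,-.0656,.053,81.5)"
```

```text
t 23.20 tcp [ 0.5638 -0.0676  0.0796] yaw 82.09 tilt [-0.008  0.046] q [ 0.66  0.61 -0.78  1.89  0.59  0.84  1.01] F [-1.   0.5 -1.5] g 0.0528
twist 0.0103 rad; then offset [0.0022 0.0013 0.0266] rows>=0.6
```

Call:
drive_tool(
  gripper=[0.02, 0.02, 0.02, 0.02, 0.02, 0.02, 0.02],
  offset=[
    [0.0025, 0, 0.004],
    [0, 0, 0.006],
    [0, 0, 0.006],
    [0, 0, 0.006],
    [0, 0, 0.003],
    [0, 0, 0.001],
    [0, 0, 0],
  ],
  twist=[0, 0, 0, 0, 0, 0, 0],
)

```text
time_s: 23.78
tcp_pos: [0.5665, -0.0652, 0.0525]
tool_rot: [[0.138, 0.989, 0.047], [0.99, -0.137, -0.015], [-0.008, 0.049, -0.999]]
ft_force: [-0.4, -0.5, -1.4]
grip_width: 0.557
```

```bash
python3 -c "
from h import *
plan(.5654,-.0656,.050,81.5)"
```

```text
t 23.78 tcp [ 0.5665 -0.0652  0.0525] yaw 82.08 tilt [-0.008  0.049] q [ 0.63  0.65 -0.75  1.9   0.63  0.8   0.97] F [-0.4 -0.5 -1.4] g 0.0523
twist 0.0102 rad; then offset [-0.0005 -0.001   0.0025] rows>=0.1
```

Call:
drive_tool(
  gripper=[0.02, 0.02, 0.05, 0.07, 0.07, 0.07, 0.07, 0.07],
  offset=[
    [0, 0, 0.002],
    [0, 0, 0.001],
    [0, 0, 0],
    [0, 0, 0],
    [0, 0, 0],
    [0, 0, 0],
    [0, 0, 0],
    [0, 0, 0],
  ],
  twist=[0, 0, 0, 0, 0, 0, 0, 0],
)

```text
time_s: 24.45
tcp_pos: [0.5676, -0.0654, 0.0505]
tool_rot: [[0.138, 0.989, 0.049], [0.99, -0.137, -0.015], [-0.008, 0.051, -0.999]]
ft_force: [0.7, 0.2, 1.5]
grip_width: 0.743
```

Call:
drive_tool(
  gripper=[0.07, 0.07, 0.07, 0.07, 0.07, 0.07, 0.07, 0.07],
  offset=[
    [0, 0, -0.01],
    [0, 0, -0.02],
    [0, 0, -0.03],
    [0, 0, -0.04],
    [0, 0, -0.04],
    [0, 0, -0.04],
    [0, 0, -0.02],
    [0, 0, 0],
  ],
  twist=[0, 0, 0, 0, 0, 0, 0, 0],
)

```text
time_s: 25.12
tcp_pos: [0.5554, -0.0595, 0.2624]
tool_rot: [[0.133, 0.99, 0.046], [0.991, -0.133, -0.013], [-0.007, 0.047, -0.999]]
ft_force: [0.4, -0.5, -0.4]
grip_width: 0.745
```

```bash
python3 look.py w13.png jar_center;python3 -c "
from h import *
plan(.449,.380,.26,60)"
```

```text
t 25.12 tcp [ 0.5554 -0.0595  0.2624] yaw 82.35 tilt [-0.007  0.047] q [ 0.81  0.37 -0.95  1.75  0.35  1.15  1.19] F [ 0.4 -0.5 -0.4] g 0.0701
twist 1.4286 rad; then offset [-0.1817  0.2629  0.0024] rows>=11.4
jar_center [([0.5711, -0.0671, 0.0428], 0.69, (278, 193))]
  trace 0.90 ztop 0.076 toprect [566.6 -66.6] [14.3 15. ] 82.4 all [577. -70.] [51.  74.3] 70.7
  trace 0.60 ztop 0.017 toprect [651.3 317.2] [32.5  6.6] 4.7 all [649.6 320. ] [41.5 12.7] 0.5
t 25.27 tcp [ 0.554  -0.0601  0.2574] yaw 82.32 tilt [-0.007  0.042] q [ 0.8   0.38 -0.95  1.76  0.35  1.14  1.19] F [-0.1  0.4 -0.2] g 0.0702
twist 0.3896 rad; then offset [ 0.3286 -0.311  -0.0026] rows>=10.9
```

View pics/w13.png

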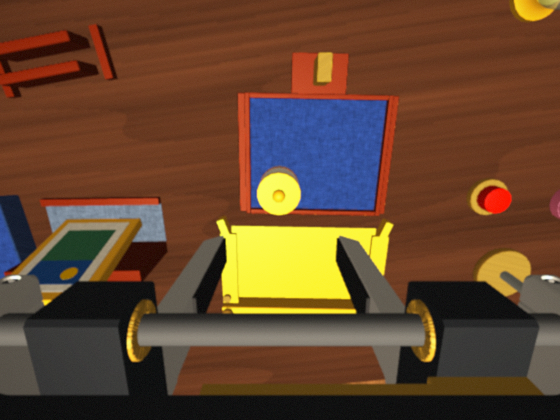

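```bash
cat > dock.py <<'E'
from h import *
p=ctrl.grab_frame('wrist');W=world(p);hsv=cv2.cvtColor(p['pixels'],cv2.COLOR_BGR2HSV)
m=(hsv[...,0]>18)&(hsv[...,0]<35)&(hsv[...,1]>120)&(p['depth']>0)&(abs(W[...,0]-.70)<.11)&(abs(W[...,1]+.04)<.15)
X=W[m];np.save('dock.npy',X);print(len(X),np.histogram(X[:,2],bins=np.arange(-.004,.04,.004)))
th=np.radians(-8.5);ex=np.array([np.cos(th),np.sin(th)]);ey=np.array([-np.sin(th),np.cos(th)])
o=np.array([.646,-.039]);L=X[(X[:,2]>.014)&(X[:,2]<.022)];a=(L[:,:2]-o)@ex;b=(L[:,:2]-o)@ey
for lo in np.arange(-.03,.13,.01):
    s=(a>lo)&(a<lo+.01)
    if s.sum()>5:
        for sg in(1,-1):
            t=s&(b*sg>0)
            if t.sum()>2:print('%.3f'%lo,sg,t.sum(),np.round([b[t].min(),b[t].max()],4))
E
python3 dock.py
```

```text
10858 (array([3950, 4256,   89,  159,  290, 1582,  138,  190,  164,    7]), array([-0.004,  0.   ,  0.004,  0.008,  0.012,  0.016,  0.02 ,  0.024,
        0.028,  0.032,  0.036]))
-0.030 1 14 [0.113 0.122]
-0.030 -1 13 [-0.1256 -0.1172]
-0.020 1 56 [0.1098 0.1222]
-0.020 -1 57 [-0.1273 -0.1136]
-0.010 1 65 [0.0974 0.1196]
-0.010 -1 61 [-0.1233 -0.101 ]
0.000 1 109 [0.0959 0.1197]
0.000 -1 62 [-0.1143 -0.1009]
0.010 1 108 [0.0961 0.1194]
0.010 -1 63 [-0.1147 -0.1005]
0.020 1 101 [0.0962 0.1194]
0.020 -1 67 [-0.1149 -0.1005]
0.030 1 79 [0.0982 0.1193]
0.030 -1 61 [-0.114  -0.1006]
0.040 1 52 [0.1048 0.1193]
0.040 -1 72 [-0.1189 -0.1008]
0.050 1 16 [0.1134 0.119 ]
0.050 -1 88 [-0.1223 -0.1011]
0.060 -1 86 [-0.1227 -0.1014]
0.070 -1 100 [-0.123  -0.1006]
0.080 -1 88 [-0.1236 -0.1006]
0.090 -1 96 [-0.1235 -0.1009]
0.100 -1 49 [-0.1224 -0.1012]
0.110 1 108 [0.     0.0781]
0.110 -1 154 [-0.1231 -0.0028]
```

Call:
drive_tool(
  gripper=[0.08, 0.08, 0.08, 0.08, 0.08, 0.08, 0.08, 0.08, 0.08, 0.08, 0.08, 0.08],
  offset=[
    [0.025, -0.005, 0],
    [0.037, -0.008, 0],
    [0.037, -0.008, 0],
    [0.037, -0.008, 0],
    [0.037, -0.008, 0],
    [0.037, -0.008, 0],
    [0.037, -0.008, 0],
    [0.037, -0.008, 0],
    [0.037, -0.008, 0],
    [0.037, -0.008, 0],
    [0.03, -0.006, 0],
    [0.02, -0.006, 0],
  ],
  twist=[0, 0, 0, 0, 0, 0, 0, 0, 0, 0, 0, 0],
)

```text
time_s: 26.32
tcp_pos: [0.514, 0.3652, 0.2299]
tool_rot: [[0.145, 0.989, 0.01], [0.989, -0.144, -0.017], [-0.016, 0.012, -1.0]]
ft_force: [0.4, 0.2, 0.3]
grip_width: 0.851
```

```bash
python3 look.py w14.png igloo_center globe_center angel_center;python3 -c "
from h import *
plan(.449,.380,.26,60)
p=cv2.imread('pics/w14.png')
cv2.imwrite('pics/w14c.png',cv2.resize(p[0:280,220:520],None,fx=2,fy=2))"
```

```text
t 26.32 tcp [0.514  0.3652 0.2299] yaw 81.69 tilt [-0.016  0.012] q [-0.04  0.59 -0.92  1.57  0.5   1.24  0.37] F [0.4 0.2 0.3] g 0.0800
twist 1.4170 rad; then offset [-0.144   0.6879 -0.0301] rows>=16.9
igloo_center [([0.4458, 0.3799, 0.0361], 0.73, (288, 131))]
  trace 0.76 ztop 0.067 toprect [449.8 381.4] [42.4 42. ] 37.7 all [450.1 381.1] [55.6 55.1] 81.6
globe_center [([0.3846, 0.2641, 0.0371], 0.69, (176, 90))]
  trace 0.66 ztop 0.073 toprect [381.7 263.2] [39.3 38.6] 0.4 all [381.9 255.4] [65.1 68.1] 36.8
angel_center [([0.5612, 0.3598, 0.0467], 0.71, (285, 231))]
  trace 0.69 ztop 0.015 toprect [539.3 130.8] [310.8 187.4] 81.8 all [536.1 121.4] [318.7 203.5] 78.3
  trace 0.61 ztop 0.090 toprect [558.4 358.5] [20.4 21.4] 81.4 all [569.2 356.5] [52.  79.2] 83.0
t 26.67 tcp [0.5159 0.361  0.2314] yaw 81.47 tilt [-0.016  0.015] q [-0.03  0.58 -0.92  1.57  0.5   1.24  0.38] F [-0.1  0.7  0. ] g 0.0802
twist 0.3747 rad; then offset [-0.017  -0.0674 -0.0286] rows>=3.0
```

View pics/w14c.png

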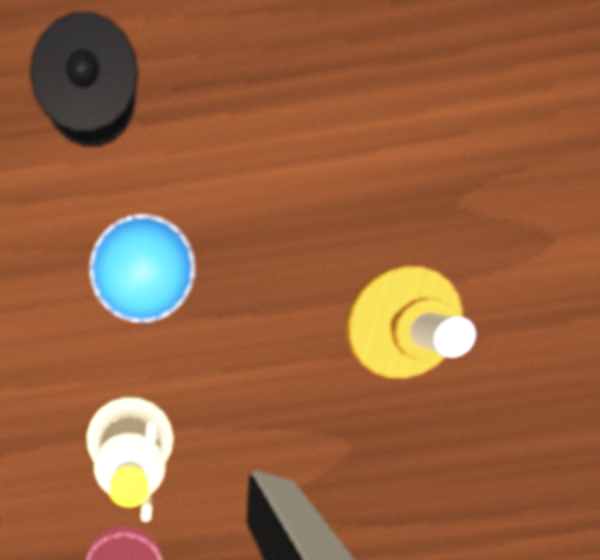

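Call:
drive_tool(
  gripper=[0.07, 0.07, 0.07, 0.07, 0.07, 0.07, 0.07, 0.07, 0.07, 0.07],
  offset=[
    [0, 0, 0],
    [0.003, 0.02, 0],
    [0.002, 0.02, 0],
    [0, 0, 0.01],
    [0, 0, 0.02],
    [0, 0, 0.02],
    [0, 0, 0.02],
    [0, 0, 0.015],
    [0, 0, 0],
    [0, 0, 0],
  ],
  twist=[0.06, 0, 0, 0, 0, 0, 0, 0, 0, 0],
)

```text
time_s: 27.5
tcp_pos: [0.5629, 0.3441, 0.1428]
tool_rot: [[0.225, 0.974, 0.014], [0.974, -0.224, -0.021], [-0.018, 0.019, -1.0]]
ft_force: [-0.2, -1.2, 0.5]
grip_width: 0.746
```

```bash
python3 look.py w15.png angel_center;python3 -c "
from h import *
plan(.5595,.359,.045,78)"
```

```text
t 27.50 tcp [0.5629 0.3441 0.1428] yaw 77.01 tilt [-0.018  0.019] q [-0.05  0.71 -0.83  1.57  0.59  1.13  0.32] F [-0.2 -1.2  0.5] g 0.0701
twist 1.3354 rad; then offset [-0.1928  0.6664 -0.1172] rows>=16.9
angel_center [([0.5626, 0.359, 0.047], 0.66, (300, 210))]
  trace 0.71 ztop 0.090 toprect [558.7 358.3] [21.6 21.8] 85.9 all [566.7 356.8] [54.5 76. ] 79.6
t 27.65 tcp [0.5633 0.3449 0.144 ] yaw 77.03 tilt [-0.016  0.02 ] q [-0.05  0.71 -0.83  1.57  0.59  1.13  0.32] F [ 0.3 -0.7  0.1] g 0.0699
twist -0.0169 rad; then offset [ 0.013  -0.0067  0.099 ] rows>=2.4
```

View pics/w15.png

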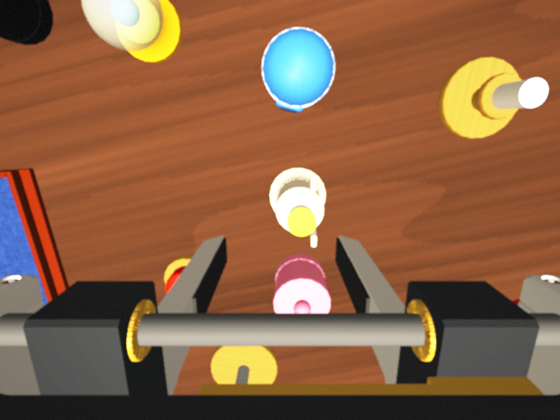

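Call:
drive_tool(
  gripper=[0.07, 0.07, 0.07, 0.07, 0.07, 0.07, 0.07, 0.07, 0.07, 0.07],
  offset=[
    [0.014, -0.006, 0],
    [0, 0, 0],
    [0, 0, 0.01],
    [0, 0, 0.015],
    [0, 0, 0.018],
    [0, 0, 0.018],
    [0, 0, 0.018],
    [0, 0, 0.012],
    [0, 0, 0.004],
    [0, 0, 0],
  ],
  twist=[-0.01, 0, 0, 0, 0, 0, 0, 0, 0, 0],
)

```text
time_s: 28.48
tcp_pos: [0.5646, 0.3556, 0.0434]
tool_rot: [[0.218, 0.976, 0.021], [0.976, -0.217, -0.019], [-0.014, 0.025, -1.0]]
ft_force: [0.3, -0.5, -0.0]
grip_width: 0.749
```

```bash
python3 -c "
from h import *
plan(.559,.3583,.045,78)"
```

```text
t 28.48 tcp [0.5646 0.3556 0.0434] yaw 77.43 tilt [-0.014  0.025] q [-0.11  0.83 -0.76  1.61  0.69  0.98  0.24] F [ 0.3 -0.5 -0. ] g 0.0704
twist -0.0100 rad; then offset [ 0.0015 -0.006  -0.0016] rows>=0.2
```

Call:
drive_tool(
  gripper=[0.07, 0.07, 0.01, 0.01, 0.01, 0.01, 0.01, 0.01, 0.01, 0.01, 0.01],
  offset=[
    [0.001, -0.006, -0.001],
    [0, 0, 0],
    [0, 0, 0],
    [0, 0, 0],
    [0, 0, 0],
    [0, 0, 0.001],
    [0, 0, 0],
    [0, 0, 0.001],
    [0, 0, 0],
    [0, 0, 0],
    [0, 0, 0],
  ],
  twist=[0, 0, 0, 0, 0, 0, 0, 0, 0, 0, 0],
)

```text
time_s: 29.4
tcp_pos: [0.5599, 0.3592, 0.0472]
tool_rot: [[0.218, 0.976, 0.026], [0.976, -0.218, -0.017], [-0.011, 0.029, -1.0]]
ft_force: [-0.4, -0.2, -1.4]
grip_width: 0.42
```

```bash
python3 -c "
from h import *
plan(.559,.3583,.045,78)"
```

```text
t 29.40 tcp [0.5599 0.3592 0.0472] yaw 77.40 tilt [-0.011  0.029] q [-0.12  0.82 -0.76  1.62  0.69  0.98  0.23] F [-0.4 -0.2 -1.4] g 0.0395
twist -0.0105 rad; then offset [-0.0011 -0.0007  0.0022] rows>=0.1
```

Call:
drive_tool(
  gripper=[0.01, 0.01, 0.01, 0.01, 0.01, 0.01, 0.01, 0.01, 0.01, 0.01, 0.01, 0.01],
  offset=[
    [0, 0, -0.005],
    [0, 0, -0.012],
    [0, 0, -0.018],
    [0, 0, -0.02],
    [0, 0, -0.02],
    [0, 0, -0.015],
    [0, 0, -0.01],
    [-0.015, 0, 0],
    [-0.025, 0.003, 0],
    [-0.03, 0.005, 0],
    [-0.035, 0.006, 0],
    [-0.035, 0.006, 0],
  ],
  twist=[0, 0, 0, 0, 0, 0, 0, 0, 0, 0, 0, 0],
)

```text
time_s: 30.4
tcp_pos: [0.5429, 0.2247, 0.1611]
tool_rot: [[0.206, 0.978, 0.026], [0.978, -0.206, -0.011], [-0.006, 0.028, -1.0]]
ft_force: [0.7, -0.7, -0.5]
grip_width: 0.42
```

```bash
python3 -c "
from h import *
plan(.580,.0292,.16,81.5)"
```

```text
t 30.40 tcp [0.5429 0.2247 0.1611] yaw 78.09 tilt [-0.006  0.028] q [ 0.21  0.56 -0.89  1.76  0.53  1.05  0.49] F [ 0.7 -0.7 -0.5] g 0.0395
twist -0.0594 rad; then offset [-0.1878  0.0656  0.0011] rows>=4.8
```

Call:
drive_tool(
  gripper=[0.01, 0.01, 0.01, 0.01, 0.01, 0.01, 0.01, 0.01, 0.01],
  offset=[
    [-0.03, 0.01, 0],
    [-0.03, 0.01, 0],
    [-0.03, 0.01, 0],
    [-0.03, 0.01, 0],
    [-0.025, 0.01, 0],
    [-0.02, 0.008, 0],
    [-0.01, 0.005, 0],
    [0, 0, 0],
    [0, 0, 0],
  ],
  twist=[-0.03, -0.03, 0, 0, 0, 0, 0, 0, 0],
)

```text
time_s: 31.15
tcp_pos: [0.5764, 0.025, 0.1685]
tool_rot: [[0.152, 0.988, 0.028], [0.988, -0.151, -0.017], [-0.012, 0.03, -0.999]]
ft_force: [0.3, 0.7, -1.5]
grip_width: 0.42
```

```bash
python3 felt.py; python3 -c "
from h import *
plan(.580,.0292,.0545,81.5)"
```

```text
wrist [535.8 -12.8] [176.1 148. ] 81.29 z 0.0055 18424
top [498.8  51.3] [93.1 55.1] 30.21 z 0.0081 176
scene [531.8   4.1] [136.9 135.1] 82.55 z 0.0050 1062
t 31.30 tcp [0.5762 0.0263 0.1684] yaw 81.41 tilt [-0.012  0.03 ] q [ 0.58  0.53 -0.91  1.79  0.51  1.04  0.9 ] F [-0.7 -0.1 -0.9] g 0.0392
twist -0.0016 rad; then offset [0.0035 0.0033 0.1139] rows>=2.7
```

Call:
drive_tool(
  gripper=[0.01, 0.01, 0.01, 0.01, 0.01, 0.01, 0.01, 0.01, 0.01, 0.01, 0.01],
  offset=[
    [0.004, 0, 0.005],
    [0, 0, 0.012],
    [0, 0, 0.015],
    [0, 0, 0.015],
    [0, 0, 0.015],
    [0, 0, 0.015],
    [0, 0, 0.01],
    [0, 0, 0.006],
    [0, 0, 0.003],
    [0, 0, 0],
    [0, 0, 0],
  ],
  twist=[0, 0, 0, 0, 0, 0, 0, 0, 0, 0, 0],
)

```text
time_s: 32.22
tcp_pos: [0.577, 0.0393, 0.0624]
tool_rot: [[0.136, 0.99, 0.026], [0.991, -0.135, -0.013], [-0.01, 0.028, -1.0]]
ft_force: [-0.4, 0.7, -0.8]
grip_width: 0.42
```

```bash
python3 -c "
from h import *
plan(.580,.0292,.0545,81.5)"
```

```text
t 32.22 tcp [0.577  0.0393 0.0624] yaw 82.21 tilt [-0.01   0.028] q [ 0.48  0.67 -0.8   1.85  0.65  0.87  0.79] F [-0.4  0.7 -0.8] g 0.0395
twist 0.0123 rad; then offset [-0.0096  0.0044  0.0079] rows>=0.3
```

Call:
drive_tool(
  gripper=[0.01, 0.01, 0.01, 0.01, 0.01],
  offset=[
    [-0.005, 0.002, -0.001],
    [-0.005, 0.002, 0],
    [0, 0, 0],
    [0, 0, 0.002],
    [0, 0, 0],
  ],
  twist=[0.01, 0, 0, 0, 0],
)

```text
time_s: 32.63
tcp_pos: [0.5813, 0.027, 0.0639]
tool_rot: [[0.148, 0.989, 0.03], [0.989, -0.148, -0.014], [-0.009, 0.031, -0.999]]
ft_force: [-0.7, 0.7, -1.4]
grip_width: 0.418
```

```bash
python3 -c "
from h import *
plan(.580,.0292,.0535,81.5)"
```

```text
t 32.63 tcp [0.5813 0.027  0.0639] yaw 81.49 tilt [-0.009  0.031] q [ 0.49  0.67 -0.8   1.85  0.65  0.87  0.8 ] F [-0.7  0.7 -1.4] g 0.0393
twist -0.0001 rad; then offset [ 0.002  -0.0016  0.0104] rows>=0.3
```

Call:
drive_tool(
  gripper=[0.01, 0.01, 0.01, 0.01, 0.03, 0.06, 0.06, 0.06, 0.06, 0.06],
  offset=[
    [0.001, -0.001, 0.004],
    [0, 0, 0.004],
    [0, 0, 0.003],
    [0, 0, 0.002],
    [0, 0, 0],
    [0, 0, 0],
    [0, 0, 0],
    [0, 0, 0],
    [0, 0, 0],
    [0, 0, 0],
  ],
  twist=[0, 0, 0, 0, 0, 0, 0, 0, 0, 0],
)

```text
time_s: 33.47
tcp_pos: [0.5821, 0.0286, 0.0509]
tool_rot: [[0.147, 0.989, 0.032], [0.989, -0.147, -0.015], [-0.01, 0.034, -0.999]]
ft_force: [-0.8, -0.3, 0.3]
grip_width: 0.64
```

```bash
python3 -c "
from h import *
plan(.580,.0292,.0535,81.5)"
```

```text
t 33.47 tcp [0.5821 0.0286 0.0509] yaw 81.53 tilt [-0.01   0.034] q [ 0.48  0.69 -0.78  1.85  0.67  0.85  0.78] F [-0.8 -0.3  0.3] g 0.0601
twist 0.0005 rad; then offset [ 0.0003 -0.0021 -0.0026] rows>=0.1
```

Call:
drive_tool(
  gripper=[0.06, 0.06, 0.06, 0.06, 0.06, 0.06, 0.07, 0.07, 0.07, 0.07, 0.08, 0.08],
  offset=[
    [0, 0, -0.01],
    [0, 0, -0.02],
    [0, 0, -0.03],
    [0, 0, -0.04],
    [0, 0, -0.04],
    [0, 0, -0.04],
    [0, 0, -0.015],
    [0.02, -0.008, 0],
    [0.033, -0.014, 0],
    [0.033, -0.014, 0],
    [0.033, -0.014, 0],
    [0.033, -0.014, 0],
  ],
  twist=[0, 0, 0, 0, 0, 0, 0, 0, 0, 0, 0, 0],
)

```text
time_s: 34.47
tcp_pos: [0.5333, 0.1908, 0.2588]
tool_rot: [[0.157, 0.987, 0.033], [0.988, -0.156, -0.016], [-0.01, 0.035, -0.999]]
ft_force: [0.9, 0.4, -0.2]
grip_width: 0.841
```

```bash
python3 look.py w16.png angel_center jar_center igloo_center globe_center;python3 -c "
from h import *
plan(.450,.381,.22,70)"
```

```text
t 34.47 tcp [0.5333 0.1908 0.2588] yaw 80.97 tilt [-0.01   0.035] q [ 0.36  0.43 -1.    1.72  0.42  1.19  0.66] F [ 0.9  0.4 -0.2] g 0.0790
twist 1.4045 rad; then offset [-0.1618  0.5134 -0.0012] rows>=12.9
angel_center [([0.5838, 0.0266, 0.053], 0.74, (165, 241)), ([0.5099, 0.5356, 0.0001], 0.58, (539, 119))]
  trace 0.67 ztop 0.096 toprect [580.8  27.2] [21.2 21.7] 65.6 all [599.   11.6] [ 54.  109.7] 49.1
jar_center [([0.3471, 0.1618, 0.0373], 0.71, (231, 23)), ([0.6512, 0.3423, 0.0343], 0.63, (405, 248))]
  trace 0.82 ztop 0.058 toprect [370.4 361.3] [48.1 15.8] 80.7 all [365.9 364.7] [62.9 27.5] 66.6
  trace 0.77 ztop 0.070 toprect [344.4 157. ] [14.8 14.5] 73.1 all [345.6 147.5] [69.4 43.9] 71.7
igloo_center [([0.4473, 0.3824, 0.035], 0.58, (433, 86))]
  trace 0.56 ztop 0.067 toprect [449.9 380.1] [42.5 41. ] 37.6 all [449.1 394.1] [65.1 84. ] 0.2
globe_center [([0.3838, 0.2645, 0.0339], 0.68, (326, 44))]
  trace 0.78 ztop 0.073 toprect [382.1 262.8] [38.1 37.8] 3.8 all [376.8 267.8] [63.1 67.8] 14.8
t 34.92 tcp [0.5344 0.1884 0.2578] yaw 80.91 tilt [-0.01   0.034] q [ 0.36  0.43 -1.    1.72  0.42  1.19  0.67] F [ 0.3 -0.4 -0.6] g 0.0800
twist 0.1903 rad; then offset [ 0.1522 -0.1452  0.0378] rows>=5.1
```

View pics/w16.png

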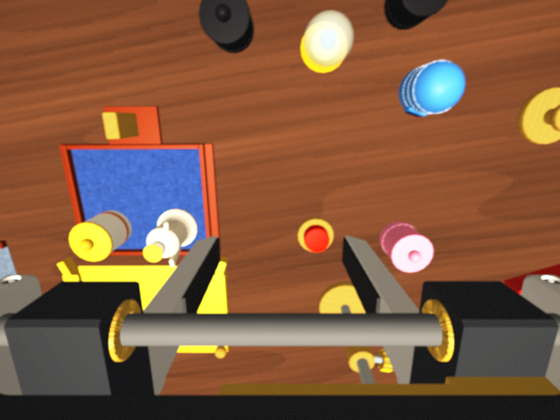

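Call:
drive_tool(
  gripper=[0.08, 0.08, 0.08, 0.08, 0.08, 0.08, 0.08, 0.08, 0.08, 0.08, 0.08, 0.08],
  offset=[
    [0, 0, 0],
    [0, 0, 0],
    [0.02, -0.014, 0.01],
    [0.033, -0.025, 0.01],
    [0.033, -0.026, 0.01],
    [0.033, -0.026, 0.01],
    [0.025, -0.022, 0.01],
    [0.012, -0.01, 0.01],
    [0, 0, 0.01],
    [0, 0, 0.01],
    [0, 0, 0.0],
    [0, 0, 0],
  ],
  twist=[0.06, 0.06, 0, 0, 0, 0, 0, 0, 0, 0, 0, 0],
)

```text
time_s: 35.92
tcp_pos: [0.4684, 0.3672, 0.1678]
tool_rot: [[0.302, 0.953, 0.032], [0.953, -0.302, -0.018], [-0.008, 0.036, -0.999]]
ft_force: [0.2, -0.3, 0.3]
grip_width: 0.848
```

```bash
python3 look.py w17.png igloo_center;python3 -c "
from h import *
plan(.450,.3805,.04,74)"
```

```text
t 35.92 tcp [0.4684 0.3672 0.1678] yaw 72.42 tilt [-0.008  0.036] q [-0.07  0.58 -0.9   1.73  0.55  1.09  0.11] F [ 0.2 -0.3  0.3] g 0.0797
twist 1.2552 rad; then offset [-0.0985  0.6903 -0.0922] rows>=16.9
igloo_center [([0.4474, 0.3798, 0.0386], 0.62, (288, 178))]
  trace 0.98 ztop 0.067 toprect [449.2 380.9] [42.5 42.2] 26.0 all [456.1 377.8] [66.7 67.1] 19.4
  trace 0.44 ztop 0.246 toprect [413.8 309.1] [19.   6.2] 72.1 all [454.3 167.4] [ 86.2 304.8] 1.0
t 36.07 tcp [0.4686 0.3674 0.1685] yaw 72.40 tilt [-0.007  0.036] q [-0.07  0.58 -0.9   1.73  0.55  1.09  0.1 ] F [-0.2 -0.2 -0. ] g 0.0803
twist -0.0280 rad; then offset [ 0.0075 -0.0215  0.1285] rows>=3.1
```

View pics/w17.png

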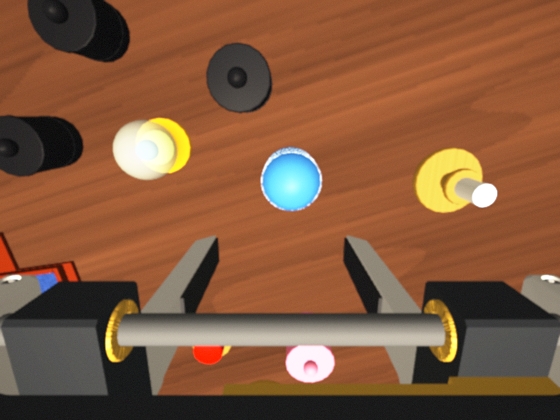

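Call:
drive_tool(
  gripper=[0.08, 0.08, 0.08, 0.08, 0.08, 0.08, 0.08, 0.08, 0.08, 0.08, 0.08],
  offset=[
    [0.004, -0.013, 0],
    [0.004, -0.013, 0.005],
    [0, 0, 0.014],
    [0, 0, 0.018],
    [0, 0, 0.018],
    [0, 0, 0.018],
    [0, 0, 0.018],
    [0, 0, 0.016],
    [0, 0, 0.01],
    [0, 0, 0],
    [0, 0, 0],
  ],
  twist=[0, 0, 0, 0, 0, 0, 0, 0, 0, 0, 0],
)

```text
time_s: 36.98
tcp_pos: [0.4512, 0.3798, 0.0448]
tool_rot: [[0.307, 0.951, 0.037], [0.952, -0.306, -0.016], [-0.004, 0.041, -0.999]]
ft_force: [0.3, 1.0, 0.5]
grip_width: 0.852
```

```bash
python3 -c "
from h import *
plan(.4495,.3808,.04,74)"
```

```text
t 36.98 tcp [0.4512 0.3798 0.0448] yaw 72.15 tilt [-0.004  0.041] q [-0.19  0.72 -0.78  1.82  0.7   0.88 -0.06] F [0.3 1.  0.5] g 0.0801
twist -0.0323 rad; then offset [ 0.0005 -0.002   0.0048] rows>=0.3
```

Call:
drive_tool(
  gripper=[0.08, 0.02, 0.02, 0.02, 0.02, 0.02, 0.02, 0.02, 0.02, 0.02],
  offset=[
    [0, -0.002, 0.005],
    [0, 0, 0.001],
    [0, 0, 0],
    [0, 0, 0.001],
    [0, 0, 0],
    [0, 0, 0],
    [0, 0, 0],
    [0, 0, 0],
    [0, 0, 0],
    [0, 0, 0],
  ],
  twist=[0, 0, 0, 0, 0, 0, 0, 0, 0, 0],
)

```text
time_s: 37.82
tcp_pos: [0.4508, 0.3812, 0.0403]
tool_rot: [[0.307, 0.951, 0.041], [0.952, -0.307, -0.014], [-0.0, 0.043, -0.999]]
ft_force: [0.0, 0.5, -2.3]
grip_width: 0.591
```

```bash
python3 -c "
from h import *
plan(.4495,.3808,.04,74)"
```

```text
t 37.82 tcp [0.4508 0.3812 0.0403] yaw 72.12 tilt [-0.     0.043] q [-0.2   0.72 -0.78  1.83  0.71  0.87 -0.07] F [ 0.   0.5 -2.3] g 0.0556
twist -0.0328 rad; then offset [-0.0008 -0.0011  0.0003] rows>=0.3
```

Call:
drive_tool(
  gripper=[0.02, 0.02, 0.02, 0.02, 0.02, 0.02, 0.02, 0.02, 0.02, 0.02, 0.02, 0.02],
  offset=[
    [0, 0, -0.005],
    [0, 0, -0.012],
    [0, 0, -0.018],
    [0, 0, -0.02],
    [0, 0, -0.02],
    [0, 0, -0.02],
    [0, 0, -0.02],
    [0, 0, -0.01],
    [-0.015, 0, 0],
    [-0.025, 0.003, 0],
    [-0.035, 0.005, 0],
    [-0.035, 0.004, 0],
  ],
  twist=[0, 0, 0, 0, 0, 0, 0, 0, 0, 0, 0, 0],
)

```text
time_s: 38.82
tcp_pos: [0.4198, 0.2789, 0.1793]
tool_rot: [[0.297, 0.954, 0.042], [0.955, -0.297, -0.008], [0.005, 0.042, -0.999]]
ft_force: [1.5, -1.9, -0.9]
grip_width: 0.595
```

```bash
python3 -c "
from h import *
plan(.4922,-.0544,.17,81.5)"
```

```text
t 38.82 tcp [0.4198 0.2789 0.1793] yaw 72.70 tilt [0.005 0.042] q [ 0.16  0.39 -0.99  1.95  0.44  0.98  0.23] F [ 1.5 -1.9 -0.9] g 0.0559
twist -0.1536 rad; then offset [-0.3189  0.1209  0.0093] rows>=8.2
```

Call:
drive_tool(
  gripper=[0.02, 0.02, 0.02, 0.02, 0.02, 0.02, 0.02, 0.02, 0.02, 0.02, 0.02, 0.02],
  offset=[
    [-0.03, 0.005, 0],
    [-0.032, 0.009, 0],
    [-0.032, 0.011, 0],
    [-0.032, 0.012, 0],
    [-0.032, 0.013, 0],
    [-0.032, 0.013, 0],
    [-0.032, 0.013, 0],
    [-0.03, 0.013, 0],
    [-0.025, 0.01, 0],
    [-0.015, 0.006, 0],
    [0, 0, 0],
    [0, 0, 0],
  ],
  twist=[-0.04, -0.04, -0.04, -0.03, 0, 0, 0, 0, 0, 0, 0, 0],
)

```text
time_s: 39.82
tcp_pos: [0.4653, -0.0478, 0.1881]
tool_rot: [[0.148, 0.988, 0.044], [0.989, -0.147, -0.018], [-0.011, 0.046, -0.999]]
ft_force: [-0.2, 0.8, -1.3]
grip_width: 0.589
```

```bash
python3 felt.py;python3 -c "
from h import *
plan(.4922,-.0544,.0485,81.5)"
```

```text
wrist [522.8 -10.9] [175.7 116.3] 81.17 z 0.0057 6344
top [533.8  65.5] [19.4 60.2] 84.28 z 0.0070 73
scene [526.3 -20.5] [143.9  50.3] 7.25 z 0.0048 373
t 39.97 tcp [ 0.4653 -0.0464  0.188 ] yaw 81.66 tilt [-0.011  0.047] q [ 0.91  0.28 -1.01  2.04  0.32  0.93  1.16] F [-0.9 -0.2 -0.7] g 0.0554
twist 0.0027 rad; then offset [-0.0039  0.0278  0.1395] rows>=3.4
```

Call:
drive_tool(
  gripper=[0.02, 0.02, 0.02, 0.02, 0.02, 0.02, 0.02, 0.02, 0.02, 0.02, 0.02],
  offset=[
    [-0.002, 0.011, 0],
    [0, 0.01, 0.005],
    [0, 0, 0.012],
    [0, 0, 0.016],
    [0, 0, 0.018],
    [0, 0, 0.018],
    [0, 0, 0.018],
    [0, 0, 0.015],
    [0, 0, 0.008],
    [0, 0, 0],
    [0, 0, 0],
  ],
  twist=[0, 0, 0, 0, 0, 0, 0, 0, 0, 0, 0],
)

```text
time_s: 40.88
tcp_pos: [0.4925, -0.0453, 0.0703]
tool_rot: [[0.131, 0.99, 0.043], [0.991, -0.131, -0.016], [-0.01, 0.045, -0.999]]
ft_force: [0.6, 0.4, -1.3]
grip_width: 0.592
```

```bash
python3 -c "
from h import *
plan(.4922,-.0544,.0465,81.5)"
```

```text
t 40.88 tcp [ 0.4925 -0.0453  0.0703] yaw 82.46 tilt [-0.01   0.045] q [ 0.7   0.52 -0.83  2.07  0.6   0.75  0.94] F [ 0.6  0.4 -1.3] g 0.0556
twist 0.0168 rad; then offset [-0.009   0.001   0.0238] rows>=0.6
```

Call:
drive_tool(
  gripper=[0.02, 0.02, 0.02, 0.02, 0.02, 0.02, 0.02, 0.02],
  offset=[
    [-0.005, 0, 0],
    [-0.004, 0, 0.003],
    [0, 0, 0.006],
    [0, 0, 0.006],
    [0, 0, 0.005],
    [0, 0, 0.002],
    [0, 0, 0],
    [0, 0, 0],
  ],
  twist=[0.015, 0, 0, 0, 0, 0, 0, 0],
)

```text
time_s: 41.55
tcp_pos: [0.4936, -0.0562, 0.0485]
tool_rot: [[0.149, 0.988, 0.047], [0.989, -0.148, -0.017], [-0.01, 0.049, -0.999]]
ft_force: [-1.0, 0.1, -1.9]
grip_width: 0.588
```

```bash
python3 -c "
from h import *
plan(.4922,-.0544,.0465,81.5)"
```

```text
t 41.55 tcp [ 0.4936 -0.0562  0.0485] yaw 81.46 tilt [-0.01   0.049] q [ 0.69  0.56 -0.78  2.08  0.64  0.71  0.91] F [-1.   0.1 -1.9] g 0.0552
twist -0.0008 rad; then offset [ 0.0016 -0.0016  0.002 ] rows>=0.1
```

Call:
drive_tool(
  gripper=[0.02, 0.02, 0.05, 0.074, 0.074, 0.074, 0.074, 0.074],
  offset=[
    [0.001, -0.001, 0.002],
    [0, 0, 0.001],
    [0, 0, 0],
    [0, 0, 0],
    [0, 0, 0],
    [0, 0, 0],
    [0, 0, 0],
    [0, 0, 0],
  ],
  twist=[0, 0, 0, 0, 0, 0, 0, 0],
)

```text
time_s: 42.22
tcp_pos: [0.4937, -0.0545, 0.0463]
tool_rot: [[0.148, 0.988, 0.049], [0.989, -0.147, -0.018], [-0.011, 0.051, -0.999]]
ft_force: [0.3, -0.2, 0.6]
grip_width: 0.788
```

Call:
drive_tool(
  gripper=[0.074, 0.074, 0.074, 0.074, 0.074, 0.074, 0.08, 0.08, 0.08, 0.08],
  offset=[
    [0, 0, -0.01],
    [0, 0, -0.02],
    [0, 0, -0.03],
    [0, 0, -0.04],
    [0, 0, -0.04],
    [0, 0, -0.03],
    [0.02, -0.005, 0],
    [0.033, -0.008, 0],
    [0.033, -0.008, 0],
    [0.033, -0.008, 0],
  ],
  twist=[0, 0, 0, 0, 0, 0, 0, 0, 0, 0],
)

```text
time_s: 43.05
tcp_pos: [0.4726, 0.0707, 0.227]
tool_rot: [[0.155, 0.987, 0.048], [0.988, -0.154, -0.018], [-0.01, 0.05, -0.999]]
ft_force: [0.5, -0.7, -0.2]
grip_width: 0.85
```

```bash
python3 look.py w18.png igloo_center angel_center globe_center;python3 -c "
from h import *
plan(.382,.263,.17,81.5)"
```

```text
t 43.05 tcp [0.4726 0.0707 0.227 ] yaw 81.09 tilt [-0.01  0.05] q [ 0.72  0.26 -1.07  1.97  0.3   1.03  0.92] F [ 0.5 -0.7 -0.2] g 0.0799
twist 1.4066 rad; then offset [-0.1     0.3938 -0.033 ] rows>=11.3
igloo_center [([0.489, -0.0563, 0.0439], 0.69, (180, 216)), ([0.5862, 0.0299, 0.0522], 0.62, (264, 280))]
  trace 0.71 ztop 0.073 toprect [492.  -55.9] [41.8 42.6] 83.6 all [492.9 -67.9] [80.5 60.3] 84.8
angel_center [([0.5855, 0.0266, 0.0552], 0.89, (261, 282))]
  trace 0.71 ztop 0.096 toprect [580.8  26.8] [20.2 22.7] 80.5 all [603.8  22.9] [ 53.7 107. ] 81.2
globe_center [([0.3837, 0.2653, 0.0378], 0.7, (453, 76))]
  trace 0.67 ztop 0.073 toprect [381.6 262.3] [39.3 39.1] 37.4 all [380.4 272. ] [60.7 74.9] 0.8
  trace 0.36 ztop 0.057 toprect [507.2  17.4] [148.  125.2] 48.6 all [512.2 -10.4] [213.6 209.6] 80.0
t 43.40 tcp [0.4729 0.0687 0.226 ] yaw 81.09 tilt [-0.01   0.049] q [ 0.72  0.26 -1.07  1.97  0.31  1.03  0.92] F [ 0.4 -0.6 -0.2] g 0.0800
twist -0.0071 rad; then offset [ 0.1787 -0.1186  0.056 ] rows>=5.3
```

View pics/w18.png

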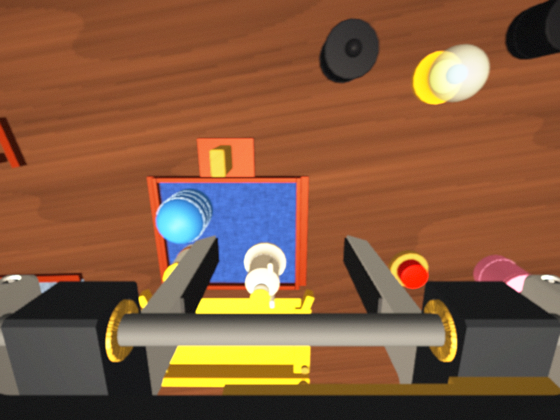

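Call:
drive_tool(
  gripper=[0.08, 0.08, 0.08, 0.08, 0.08, 0.08, 0.08, 0.08, 0.08, 0.08],
  offset=[
    [0.02, -0.014, 0],
    [0.033, -0.022, 0.005],
    [0.033, -0.022, 0.01],
    [0.033, -0.022, 0.01],
    [0.033, -0.022, 0.01],
    [0.02, -0.013, 0.01],
    [0.008, -0.005, 0.01],
    [0, 0, 0.005],
    [0, 0, 0],
    [0, 0, 0],
  ],
  twist=[0, 0, 0, 0, 0, 0, 0, 0, 0, 0],
)

```text
time_s: 44.23
tcp_pos: [0.3876, 0.2621, 0.156]
tool_rot: [[0.177, 0.983, 0.045], [0.984, -0.176, -0.018], [-0.01, 0.048, -0.999]]
ft_force: [-0.6, 0.5, 0.7]
grip_width: 0.851
```

```bash
python3 look.py w19.png globe_center;python3 -c "
from h import *
plan(.382,.263,.049,81.5)"
```

```text
t 44.23 tcp [0.3876 0.2621 0.156 ] yaw 79.80 tilt [-0.01   0.048] q [ 0.2   0.38 -1.04  2.05  0.47  0.93  0.29] F [-0.6  0.5  0.7] g 0.0800
twist 1.3841 rad; then offset [-0.0168  0.5859 -0.104 ] rows>=14.3
globe_center [([0.3846, 0.2681, 0.0381], 0.72, (288, 200))]
  trace 0.89 ztop 0.073 toprect [381.4 263. ] [38.6 38.5] 43.2 all [378.8 263. ] [53.  50.6] 62.5
t 44.38 tcp [0.3881 0.2619 0.1564] yaw 79.73 tilt [-0.01   0.049] q [ 0.2   0.38 -1.04  2.05  0.47  0.93  0.29] F [-0.2 -0.6  0.7] g 0.0799
twist -0.0308 rad; then offset [ 0.0002 -0.0062  0.1074] rows>=2.6
```

View pics/w19.png

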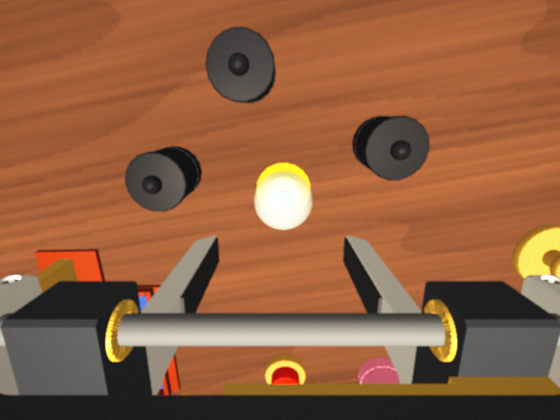

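Call:
drive_tool(
  gripper=[0.08, 0.08, 0.08, 0.08, 0.08, 0.08, 0.08, 0.08, 0.08, 0.08],
  offset=[
    [0.001, -0.011, 0],
    [0, 0, 0.008],
    [0, 0, 0.014],
    [0, 0, 0.018],
    [0, 0, 0.018],
    [0, 0, 0.018],
    [0, 0, 0.014],
    [0, 0, 0.01],
    [0, 0, 0],
    [0, 0, 0],
  ],
  twist=[0, 0, 0, 0, 0, 0, 0, 0, 0, 0],
)

```text
time_s: 45.22
tcp_pos: [0.3828, 0.2596, 0.0509]
tool_rot: [[0.184, 0.982, 0.051], [0.983, -0.184, -0.019], [-0.009, 0.054, -0.999]]
ft_force: [-0.1, 0.8, -0.0]
grip_width: 0.852
```

```bash
python3 -c "
from h import *
plan(.382,.263,.048,80)"
```

```text
t 45.22 tcp [0.3828 0.2596 0.0509] yaw 79.37 tilt [-0.009  0.054] q [ 0.03  0.54 -0.87  2.14  0.7   0.74  0.08] F [-0.1  0.8 -0. ] g 0.0801
twist -0.0110 rad; then offset [ 0.0032 -0.0014  0.0029] rows>=0.1
```

Call:
drive_tool(
  gripper=[0.08, 0.02, 0.02, 0.02, 0.02, 0.02, 0.02, 0.02, 0.02, 0.02, 0.02],
  offset=[
    [0.003, -0.001, 0.004],
    [0, 0, 0.001],
    [0, 0, 0],
    [0, 0, 0.001],
    [0, 0, 0],
    [0, 0, 0],
    [0, 0, 0],
    [0, 0, 0],
    [0, 0, 0],
    [0, 0, 0],
    [0, 0, 0],
  ],
  twist=[0, 0, 0, 0, 0, 0, 0, 0, 0, 0, 0],
)

```text
time_s: 46.13
tcp_pos: [0.3839, 0.263, 0.0467]
tool_rot: [[0.186, 0.981, 0.055], [0.983, -0.185, -0.018], [-0.008, 0.057, -0.998]]
ft_force: [-0.5, 0.8, -0.9]
grip_width: 0.567
```

```bash
python3 -c "
from h import *
plan(.382,.263,.048,80)"
```

```text
t 46.13 tcp [0.3839 0.263  0.0467] yaw 79.30 tilt [-0.008  0.057] q [ 0.01  0.55 -0.85  2.14  0.72  0.73  0.06] F [-0.5  0.8 -0.9] g 0.0533
twist -0.0123 rad; then offset [-0.0003 -0.0019 -0.0013] rows>=0.1
```

Call:
drive_tool(
  gripper=[0.02, 0.02, 0.02, 0.02, 0.02, 0.02, 0.02, 0.02, 0.02, 0.02, 0.02, 0.02],
  offset=[
    [0, 0, -0.005],
    [0, 0, -0.012],
    [0, 0, -0.018],
    [0, 0, -0.02],
    [0, 0, -0.02],
    [0, 0, -0.02],
    [0, 0, -0.012],
    [-0.01, 0.006, 0],
    [-0.02, 0.013, 0],
    [-0.03, 0.02, 0],
    [-0.03, 0.02, 0],
    [-0.03, 0.02, 0],
  ],
  twist=[-0.012, 0, 0, 0, 0, 0, 0, 0, 0, 0, 0, 0],
)

```text
time_s: 47.13
tcp_pos: [0.4332, 0.137, 0.1681]
tool_rot: [[0.149, 0.987, 0.055], [0.989, -0.148, -0.016], [-0.008, 0.057, -0.998]]
ft_force: [0.7, 1.3, -1.1]
grip_width: 0.557
```

```bash
python3 -c "
from h import *
plan(.5068,.0404,.17,81.5)"
```

```text
t 47.13 tcp [0.4332 0.137  0.1681] yaw 81.45 tilt [-0.008  0.057] q [ 0.54  0.31 -1.07  2.09  0.4   0.9   0.67] F [ 0.7  1.3 -1.1] g 0.0524
twist -0.0009 rad; then offset [-0.0847  0.0871 -0.0019] rows>=2.9
```

Call:
drive_tool(
  gripper=[0.02, 0.02, 0.02, 0.02, 0.02, 0.02, 0.02, 0.02, 0.02],
  offset=[
    [-0.02, 0.02, 0],
    [-0.02, 0.02, 0],
    [-0.02, 0.02, 0],
    [-0.014, 0.014, 0],
    [-0.006, 0.008, 0],
    [0, 0, 0],
    [0, 0, 0],
    [0, 0, 0],
    [0, 0, 0],
  ],
  twist=[0, 0, 0, 0, 0, 0, 0, 0, 0],
)

```text
time_s: 47.88
tcp_pos: [0.5047, 0.0359, 0.1758]
tool_rot: [[0.15, 0.987, 0.055], [0.989, -0.149, -0.019], [-0.011, 0.057, -0.998]]
ft_force: [0.5, -0.3, -1.4]
grip_width: 0.565
```

```bash
python3 look.py w20.png igloo_center angel_center globe_center; python3 -c "
from h import *
plan(.5068,.0404,.0535,81.5)"
```

```text
t 47.88 tcp [0.5047 0.0359 0.1758] yaw 81.36 tilt [-0.011  0.057] q [ 0.69  0.39 -1.01  1.97  0.45  0.95  0.88] F [ 0.5 -0.3 -1.4] g 0.0531
twist 1.4112 rad; then offset [-0.1318  0.3587 -0.0842] rows>=11.3
igloo_center [([0.4889, -0.0541, 0.0418], 0.77, (191, 196))]
  trace 0.72 ztop 0.073 toprect [491.6 -55.2] [42.3 42.6] 52.0 all [490.9 -54. ] [55.4 51.9] 37.7
angel_center [([0.4902, -0.0575, 0.0434], 0.59, (188, 198))]
globe_center [([0.5704, -0.0645, 0.0427], 0.24, (200, 269))]
  trace 0.86 ztop 0.202 toprect [501.7  35.4] [39.  38.5] 68.4 all [498.4  36.3] [54. 48.] 72.8
t 48.23 tcp [0.5052 0.0348 0.1758] yaw 81.27 tilt [-0.011  0.057] q [ 0.69  0.39 -1.01  1.97  0.45  0.95  0.88] F [-0.3  0.2 -1. ] g 0.0528
twist -0.0039 rad; then offset [0.0057 0.0008 0.1223] rows>=2.9
```

View pics/w20.png

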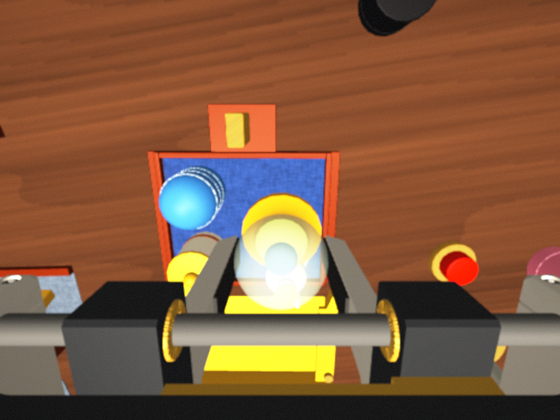

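Call:
drive_tool(
  gripper=[0.02, 0.02, 0.02, 0.02, 0.02, 0.02, 0.02, 0.02, 0.02, 0.02, 0.02],
  offset=[
    [0.006, -0.003, 0.005],
    [0, 0, 0.012],
    [0, 0, 0.015],
    [0, 0, 0.015],
    [0, 0, 0.015],
    [0, 0, 0.015],
    [0, 0, 0.01],
    [0, 0, 0.008],
    [0, 0, 0.003],
    [0, 0, 0],
    [0, 0, 0],
  ],
  twist=[0, 0, 0, 0, 0, 0, 0, 0, 0, 0, 0],
)

```text
time_s: 49.15
tcp_pos: [0.5068, 0.0419, 0.067]
tool_rot: [[0.149, 0.987, 0.052], [0.989, -0.148, -0.018], [-0.01, 0.054, -0.998]]
ft_force: [0.2, 0.1, -1.0]
grip_width: 0.564
```

```bash
python3 -c "
from h import *
plan(.5085,.0404,.0535,81.5)"
```

```text
t 49.15 tcp [0.5068 0.0419 0.067 ] yaw 81.42 tilt [-0.01   0.054] q [ 0.53  0.56 -0.85  2.04  0.66  0.77  0.7 ] F [ 0.2  0.1 -1. ] g 0.0530
twist -0.0014 rad; then offset [-0.0013  0.0019  0.0135] rows>=0.3
```

Call:
drive_tool(
  gripper=[0.02, 0.02, 0.02, 0.02, 0.02, 0.05, 0.072, 0.072, 0.072, 0.072, 0.072],
  offset=[
    [-0.001, 0.001, 0.004],
    [0, 0, 0.005],
    [0, 0, 0.004],
    [0, 0, 0.002],
    [0, 0, 0],
    [0, 0, 0],
    [0, 0, 0],
    [0, 0, 0],
    [0, 0, 0],
    [0, 0, 0],
    [0, 0, 0],
  ],
  twist=[0, 0, 0, 0, 0, 0, 0, 0, 0, 0, 0],
)

```text
time_s: 50.07
tcp_pos: [0.5104, 0.0402, 0.053]
tool_rot: [[0.15, 0.987, 0.057], [0.989, -0.149, -0.019], [-0.01, 0.059, -0.998]]
ft_force: [0.3, 0.2, -0.1]
grip_width: 0.762
```

Call:
drive_tool(
  gripper=[0.072, 0.072, 0.072, 0.072, 0.072, 0.072, 0.072, 0.072],
  offset=[
    [0, 0, -0.01],
    [0, 0, -0.02],
    [0, 0, -0.03],
    [0, 0, -0.04],
    [0, 0, -0.04],
    [0, 0, -0.03],
    [0, 0, 0],
    [0, 0, 0],
  ],
  twist=[0, 0, 0, 0, 0, 0, 0, 0],
)

```text
time_s: 50.73
tcp_pos: [0.498, 0.0462, 0.2336]
tool_rot: [[0.145, 0.988, 0.053], [0.989, -0.144, -0.017], [-0.01, 0.055, -0.998]]
ft_force: [0.3, 0.2, -0.4]
grip_width: 0.766
```

```bash
python3 look.py w21.png igloo_center angel_center globe_center jar_center tray_grip; python3 -c "
from h import *
p=ctrl.grab_frame('top');cv2.imwrite('pics/t21.png',cv2.resize(p['pixels'][140:300,140:440],None,fx=2.6,fy=3))
plan(.432,.006,.16,81.4)"
```

```text
t 50.73 tcp [0.498  0.0462 0.2336] yaw 81.68 tilt [-0.01   0.055] q [ 0.76  0.31 -1.08  1.92  0.35  1.05  0.96] F [ 0.3  0.2 -0.4] g 0.0720
twist 1.4169 rad; then offset [-0.1253  0.3691 -0.0264] rows>=11.3
igloo_center [([0.4881, -0.0571, 0.0412], 0.81, (196, 188)), ([0.5936, -0.3296, 0.0005], 0.71, (40, 275))]
  trace 0.65 ztop 0.073 toprect [491.9 -55.4] [42.6 41.6] 8.1 all [498.7 -63.6] [65.8 76.2] 27.4
  trace 0.41 ztop 0.008 toprect [ 579.  -313.6] [142.6  51.6] 81.9 all [ 579.  -315.4] [146.   52.9] 81.6
angel_center [([0.5853, 0.0275, 0.0543], 0.73, (278, 257))]
  trace 0.72 ztop 0.096 toprect [583.   26.7] [21.7 20.2] 3.8 all [600.3  32.4] [90.4 55. ] 21.9
  trace 0.60 ztop 0.031 toprect [623.2 222.1] [35.2 34.3] 58.3 all [633.1 224.4] [56.5 34.9] 17.3
globe_center [([0.5316, 0.0445, 0.0425], 0.96, (285, 211))]
  trace 0.82 ztop 0.079 toprect [528.4  40.8] [38.4 38.2] 62.9 all [536.7  45.3] [73.6 55.3] 30.5
jar_center [([0.6508, 0.3437, 0.0321], 0.97, (523, 263)), ([0.57, -0.0663, 0.0426], 0.76, (203, 251)), ([0.348, 0.1579, 0.0386], 0.74, (370, 26))]
  trace 0.68 ztop 0.215 toprect [484.   6.] [13.7  5. ] 49.5 all [549.2 -45.1] [ 52.  166.5] 38.1
  trace 0.66 ztop 0.065 toprect [641.9 338.5] [38.9 52.3] 15.9 all [664.6 363.9] [109.4  62.3] 45.8
tray_grip [([0.4321, -0.0008, 0.0388], 0.95, (233, 133))]
  trace 0.69 ztop 0.057 toprect [504.4  -1.4] [140.7 122.9] 36.3 all [516.4 -10.6] [213.1 218.6] 81.9
  trace 0.67 ztop 0.096 toprect [583.   26.6] [21.7 20.4] 4.9 all [596.8  31.7] [92.7 55. ] 22.5
t 51.33 tcp [0.4978 0.0463 0.2318] yaw 81.71 tilt [-0.009  0.052] q [ 0.75  0.31 -1.08  1.92  0.35  1.05  0.96] F [ 0.2  0.4 -0.6] g 0.0717
twist 0.0054 rad; then offset [-0.0497 -0.059   0.0718] rows>=2.5
```

View pics/w21.png

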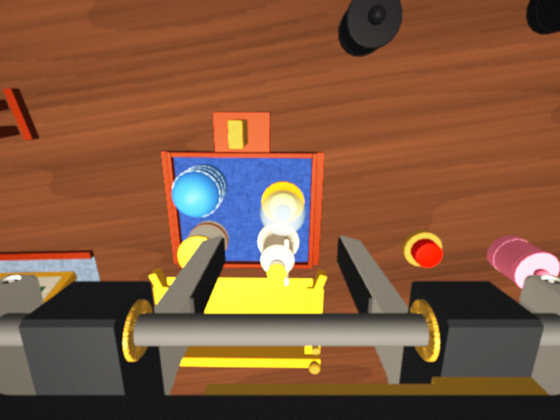

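```bash
python3 felt.py; python3 -c "
from h import *
plan(.528,.041,.12,81.4)"
```

```text
wrist [537.2 -13.5] [175.7 146.4] 81.03 z 0.0056 5966
top [529.2 -84. ] [23.3 24.2] 88.21 z 0.0071 38
scene [529.2 -23.2] [ 42.9 129.9] 89.08 z 0.0052 295
t 51.48 tcp [0.4979 0.0462 0.232 ] yaw 81.70 tilt [-0.009  0.053] q [ 0.75  0.31 -1.08  1.92  0.35  1.05  0.96] F [-0.5  0.5 -1.3] g 0.0719
twist 0.0052 rad; then offset [-0.0007  0.0306  0.112 ] rows>=2.8
```

View pics/t21.png

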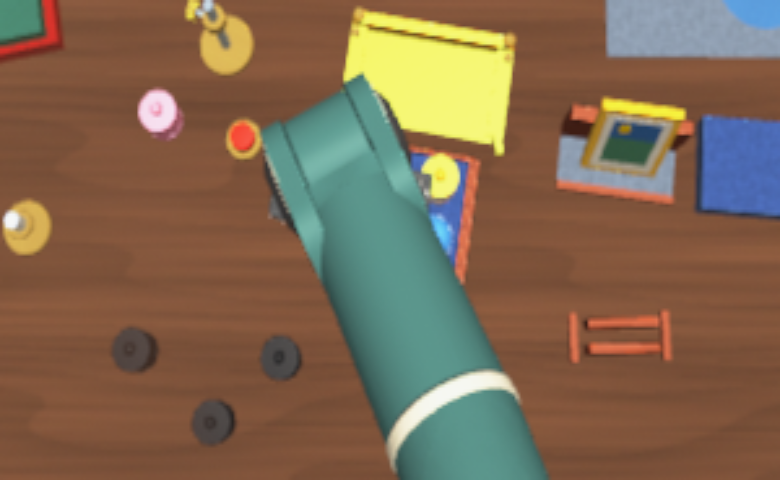

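Call:
drive_tool(
  gripper=[0.075, 0.075, 0.075, 0.075, 0.075, 0.075, 0.075, 0.075, 0.075, 0.075],
  offset=[
    [0.001, 0.012, 0.005],
    [0, 0.012, 0.012],
    [0, 0, 0.018],
    [0, 0, 0.02],
    [0, 0, 0.02],
    [0, 0, 0.018],
    [0, 0, 0.01],
    [0, 0, 0.005],
    [0, 0, 0],
    [0, 0, 0],
  ],
  twist=[0, 0, 0, 0, 0, 0, 0, 0, 0, 0],
)

```text
time_s: 52.32
tcp_pos: [0.53, 0.0418, 0.1219]
tool_rot: [[0.145, 0.988, 0.053], [0.989, -0.144, -0.017], [-0.009, 0.055, -0.998]]
ft_force: [0.6, -0.6, 0.0]
grip_width: 0.796
```

```bash
python3 look.py w22.png globe_center angel_center; python3 -c "
from h import *
plan(.528,.041,.054,81.4)"
```

```text
t 52.32 tcp [0.53   0.0418 0.1219] yaw 81.65 tilt [-0.009  0.055] q [ 0.59  0.52 -0.92  1.95  0.57  0.89  0.79] F [ 0.6 -0.6  0. ] g 0.0748
twist 1.4164 rad; then offset [-0.1572  0.3644 -0.1381] rows>=11.3
globe_center [([0.5302, 0.0438, 0.0403], 0.89, (285, 216))]
  trace 0.73 ztop 0.079 toprect [528.4  40.5] [38.5 38.9] 1.5 all [528.1  35.9] [50.4 62.9] 25.5
angel_center [([0.5888, 0.0265, 0.0495], 0.7, (275, 285)), ([0.6444, -0.0426, 0.0023], 0.31, (221, 312)), ([0.5342, 0.0439, 0.045], 0.27, (286, 222))]
  trace 0.91 ztop 0.096 toprect [577.8  27.1] [21.6 11.6] 82.2 all [593.   14.7] [55.5 91.7] 40.5
  trace 0.24 ztop 0.057 toprect [496.4  -2.3] [154.8 155.3] 69.1 all [517.9 -11.5] [213.9 221.2] 81.5
t 52.57 tcp [0.5302 0.0415 0.1222] yaw 81.64 tilt [-0.009  0.056] q [ 0.59  0.52 -0.92  1.95  0.57  0.89  0.79] F [-1.1  0.3 -0.4] g 0.0748
twist 0.0041 rad; then offset [-0.0009 -0.0021  0.0682] rows>=1.6
```

View pics/w22.png

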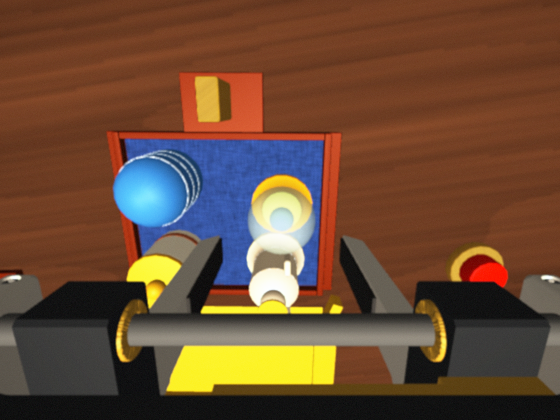

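Call:
drive_tool(
  gripper=[0.075, 0.075, 0.075, 0.075, 0.075, 0.075, 0.075, 0.02, 0.02, 0.02, 0.02, 0.02],
  offset=[
    [0, -0.005, 0.005],
    [0, 0, 0.012],
    [0, 0, 0.015],
    [0, 0, 0.015],
    [0, 0, 0.012],
    [0, 0, 0.006],
    [0, 0, 0],
    [0, 0, 0],
    [0, 0, 0],
    [0, 0, 0],
    [0, 0, 0],
    [0, 0, 0],
  ],
  twist=[0, 0, 0, 0, 0, 0, 0, 0, 0, 0, 0, 0],
)

```text
time_s: 53.57
tcp_pos: [0.5288, 0.041, 0.053]
tool_rot: [[0.146, 0.988, 0.057], [0.989, -0.145, -0.018], [-0.009, 0.059, -0.998]]
ft_force: [-0.2, -0.0, -0.9]
grip_width: 0.565
```

Call:
drive_tool(
  gripper=[0.02, 0.02, 0.02, 0.02],
  offset=[
    [0, 0, 0],
    [0, 0, 0],
    [0, 0, -0.001],
    [0, 0, 0],
  ],
  twist=[0, 0, 0, 0],
)

```text
time_s: 53.9
tcp_pos: [0.5289, 0.0408, 0.0547]
tool_rot: [[0.146, 0.988, 0.058], [0.989, -0.145, -0.018], [-0.01, 0.06, -0.998]]
ft_force: [0.1, 0.5, -0.9]
grip_width: 0.561
```

```bash
python3 -c "
from h import *
plan(.506,.041,.056,81.4)"
```

```text
t 53.90 tcp [0.5289 0.0408 0.0547] yaw 81.60 tilt [-0.01  0.06] q [ 0.51  0.61 -0.83  2.    0.7   0.77  0.69] F [ 0.1  0.5 -0.9] g 0.0527
twist 0.0035 rad; then offset [-0.0032 -0.0227 -0.0013] rows>=0.5
```

Call:
drive_tool(
  gripper=[0.02, 0.02, 0.02, 0.02, 0.02, 0.02, 0.02, 0.02],
  offset=[
    [0, 0, -0.003],
    [-0.001, -0.006, 0],
    [-0.001, -0.008, 0],
    [-0.001, -0.006, 0],
    [0, -0.001, 0],
    [0, 0, 0],
    [0, 0, 0.002],
    [0, 0, 0],
  ],
  twist=[0, 0, 0, 0, 0, 0, 0, 0],
)

```text
time_s: 54.57
tcp_pos: [0.5048, 0.0406, 0.0547]
tool_rot: [[0.146, 0.988, 0.058], [0.989, -0.145, -0.019], [-0.01, 0.06, -0.998]]
ft_force: [0.1, -0.1, -0.6]
grip_width: 0.561
```

```bash
python3 -c "
from h import *
plan(.506,.041,.053,81.4)"
```

```text
t 54.57 tcp [0.5048 0.0406 0.0547] yaw 81.61 tilt [-0.01  0.06] q [ 0.52  0.58 -0.84  2.05  0.69  0.75  0.68] F [ 0.1 -0.1 -0.6] g 0.0527
twist 0.0037 rad; then offset [0.0005 0.0011 0.0017] rows>=0.1
```

Call:
drive_tool(
  gripper=[0.02, 0.02, 0.02, 0.055, 0.06, 0.065, 0.07, 0.07, 0.07, 0.07],
  offset=[
    [0, 0, 0.002],
    [0, 0, 0.001],
    [0, 0, 0.0005],
    [0, 0, 0],
    [0, 0, 0],
    [0, 0, 0],
    [0, 0, 0],
    [0, 0, 0],
    [0, 0, 0],
    [0, 0, 0],
  ],
  twist=[0, 0, 0, 0, 0, 0, 0, 0, 0, 0],
)

```text
time_s: 55.4
tcp_pos: [0.5064, 0.041, 0.0519]
tool_rot: [[0.146, 0.988, 0.059], [0.989, -0.145, -0.02], [-0.011, 0.061, -0.998]]
ft_force: [-0.1, 0.0, 0.1]
grip_width: 0.742
```

```bash
python3 look.py w23.png globe_center; python3 -c "
from h import *
plan(.506,.041,.053,81.4)"
```

```text
t 55.40 tcp [0.5064 0.041  0.0519] yaw 81.61 tilt [-0.011  0.061] q [ 0.52  0.58 -0.83  2.05  0.7   0.74  0.67] F [-0.1  0.   0.1] g 0.0697
twist 1.4156 rad; then offset [-0.1336  0.3638 -0.2081] rows>=11.3
globe_center []
  trace 0.62 ztop 0.079 toprect [504.7  39.6] [38.9 38.5] 83.8 all [524.   35.1] [65.3 93.5] 67.6
t 55.55 tcp [0.5064 0.0409 0.052 ] yaw 81.61 tilt [-0.011  0.061] q [ 0.52  0.58 -0.83  2.05  0.7   0.74  0.67] F [-0.7  0.4  0.1] g 0.0698
twist 0.0036 rad; then offset [-0.     -0.0004 -0.001 ] rows>=0.0
```

Globe at (.505,.040). Lift and head to the handle.

Call:
drive_tool(
  gripper=[0.07, 0.07, 0.07, 0.07, 0.07, 0.07, 0.07, 0.07, 0.06, 0.06, 0.06, 0.06],
  offset=[
    [0, 0, -0.008],
    [0, 0, -0.015],
    [0, 0, -0.025],
    [0, 0, -0.03],
    [0, 0, -0.025],
    [0, 0, -0.01],
    [0, 0, 0],
    [-0.01, -0.012, 0],
    [-0.018, -0.02, 0],
    [-0.015, -0.018, 0],
    [-0.006, -0.01, 0],
    [0, 0, 0],
  ],
  twist=[0, 0, 0, 0, 0, 0, 0, 0, 0, 0, 0, 0],
)

```text
time_s: 56.55
tcp_pos: [0.4282, 0.0033, 0.1649]
tool_rot: [[0.143, 0.988, 0.054], [0.99, -0.142, -0.019], [-0.011, 0.057, -0.998]]
ft_force: [1.2, -0.6, -0.1]
grip_width: 0.638
```

```bash
python3 look.py w24.png globe_center angel_center tray_grip igloo_center jar_center; python3 felt.py; python3 -c "
from h import *
plan(.432,.006,.12,81.4)"
```

```text
t 56.55 tcp [0.4282 0.0033 0.1649] yaw 81.77 tilt [-0.011  0.057] q [ 0.91  0.25 -1.1   2.15  0.34  0.85  1.03] F [ 1.2 -0.6 -0.1] g 0.0600
twist 1.4185 rad; then offset [-0.0551  0.3268 -0.0951] rows>=11.3
globe_center [([0.5075, 0.0424, 0.0398], 0.74, (330, 267))]
  trace 0.57 ztop 0.079 toprect [474.2  30.4] [101.1  23. ] 2.6 all [493.1  37. ] [ 44.5 134.7] 74.8
angel_center [([0.5853, 0.0261, 0.0532], 0.89, (324, 338))]
  trace 0.64 ztop 0.096 toprect [583.1  26.1] [22.2 21.9] 24.2 all [627.5  22.6] [ 54.3 140.8] 86.0
tray_grip [([0.4355, 0.0041, 0.042], 0.77, (284, 208))]
  trace 0.86 ztop 0.057 toprect [463.3   3.4] [94.  19.4] 0.7 all [490.6  -9.4] [168.7 212.7] 26.2
igloo_center [([0.4876, -0.0573, 0.0414], 0.75, (233, 263))]
  trace 0.98 ztop 0.073 toprect [466.4 -37.1] [ 25.9 103.7] 68.1 all [479.  -49.2] [ 44.8 133.9] 84.0
jar_center [([0.3479, 0.1603, 0.0387], 0.78, (449, 88)), ([0.5695, -0.0663, 0.041], 0.71, (239, 328))]
  trace 0.78 ztop 0.077 toprect [483.6 -39.4] [ 14.4 185.7] 72.2 all [525.8 -44.9] [ 51.5 264.5] 61.5
  trace 0.65 ztop 0.027 toprect [290.4 243.8] [19.8  2.2] 78.6 all [288.7 247.2] [40.6  8.1] 78.1
wrist [523.1 -34.2] [130.6 121.5] 80.79 z 0.0056 4297
top [593.1 -21.4] [26.7 45.7] 20.76 z 0.0068 61
scene [528.8 -23.2] [ 42.5 132.7] 89.65 z 0.0050 290
t 57.25 tcp [0.4304 0.0047 0.1659] yaw 81.86 tilt [-0.009  0.058] q [ 0.9   0.25 -1.1   2.15  0.34  0.86  1.03] F [-0.7 -1.1  0.8] g 0.0600
twist 0.0081 rad; then offset [0.0015 0.0014 0.0459] rows>=1.1
```

View pics/w24.png

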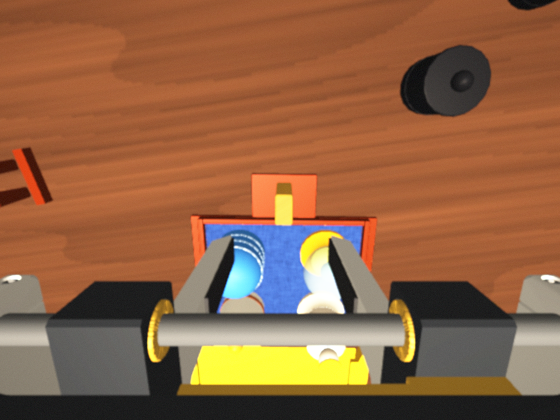

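Call:
drive_tool(
  gripper=[0.06, 0.06, 0.06, 0.06, 0.06, 0.06, 0.06, 0.06, 0.06, 0.06],
  offset=[
    [0.001, -0.004, 0.005],
    [0, 0, 0.012],
    [0, 0, 0.016],
    [0, 0, 0.018],
    [0, 0, 0.018],
    [0, 0, 0.014],
    [0, 0, 0.01],
    [0, 0, 0.003],
    [0, 0, 0],
    [0, 0, 0],
  ],
  twist=[0.01, 0, 0, 0, 0, 0, 0, 0, 0, 0],
)

```text
time_s: 58.08
tcp_pos: [0.4298, 0.0056, 0.0636]
tool_rot: [[0.156, 0.986, 0.056], [0.988, -0.156, -0.017], [-0.008, 0.058, -0.998]]
ft_force: [-0.1, -0.9, -0.2]
grip_width: 0.64
```

```bash
python3 -c "
from h import *
p=ctrl.grab_frame('wrist');W=world(p);hsv=cv2.cvtColor(p['pixels'],cv2.COLOR_BGR2HSV)
m=(hsv[...,0]>15)&(hsv[...,0]<35)&(hsv[...,1]>100)&(p['depth']>0)&(abs(W[...,0]-.432)<.03)&(abs(W[...,1])<.03)&(W[...,2]>.052)
R=cv2.minAreaRect((W[m][:,:2]*1000).astype(np.float32));print(R,m.sum());save(p,'w25.png')
plan(.4323,.0034,.042,81.4)"
```

```text
((423.50860595703125, 0.5151824951171875), (52.87053680419922, 43.966888427734375), 80.08460235595703) 3039
t 58.13 tcp [0.4299 0.0055 0.0638] yaw 81.00 tilt [-0.008  0.058] q [ 0.68  0.45 -0.9   2.23  0.62  0.67  0.75] F [-0.4 -0.6  0. ] g 0.0598
twist -0.0070 rad; then offset [-0.0017  0.0026  0.0218] rows>=0.5
```

View pics/w25.png

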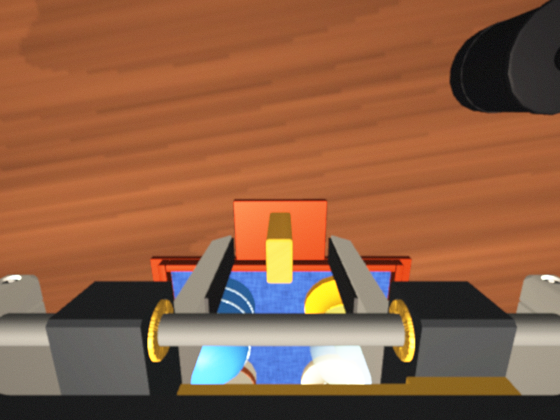

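Call:
drive_tool(
  gripper=[0.06, 0.06, 0.06, 0.06, 0.0, 0.0, 0.0, 0.0, 0.0, 0.0, 0.0, 0.0],
  offset=[
    [-0.0015, 0.001, 0.008],
    [0, 0, 0.01],
    [0, 0, 0.005],
    [0, 0, 0],
    [0, 0, 0],
    [0, 0, 0],
    [0, 0, 0],
    [0, 0, 0],
    [0, 0, 0],
    [0, 0, 0],
    [0, 0, 0],
    [0, 0, 0],
  ],
  twist=[-0.007, 0, 0, 0, 0, 0, 0, 0, 0, 0, 0, 0],
)

```text
time_s: 59.13
tcp_pos: [0.4343, 0.0023, 0.0424]
tool_rot: [[0.15, 0.987, 0.062], [0.989, -0.149, -0.018], [-0.009, 0.064, -0.998]]
ft_force: [-0.3, 0.1, -2.1]
grip_width: 0.163
```

```bash
python3 -c "
from h import *
plan(.4323,.0034,.042,81.4)"
```

```text
t 59.13 tcp [0.4343 0.0023 0.0424] yaw 81.37 tilt [-0.009  0.064] q [ 0.63  0.49 -0.84  2.23  0.69  0.63  0.7 ] F [-0.3  0.1 -2.1] g 0.0154
twist -0.0004 rad; then offset [ 0.0008 -0.0021  0.0004] rows>=0.1
```

Call:
drive_tool(
  gripper=[0, 0, 0, 0, 0, 0, 0, 0, 0],
  offset=[
    [-0.001, 0, 0],
    [-0.002, 0, 0],
    [-0.002, 0, 0],
    [-0.002, 0, 0],
    [-0.002, 0, 0],
    [-0.002, 0, 0],
    [-0.001, 0, 0],
    [0, 0, 0],
    [0, 0, 0],
  ],
  twist=[0, 0, 0, 0, 0, 0, 0, 0, 0],
)

```text
time_s: 59.88
tcp_pos: [0.4324, -0.0095, 0.0423]
tool_rot: [[0.148, 0.987, 0.063], [0.989, -0.147, -0.016], [-0.006, 0.064, -0.998]]
ft_force: [0.9, 2.8, -2.9]
grip_width: 0.171
```

```bash
cat > tr.py <<'E'
import sys
from h import *
from felt import felt
plan(.4323,.0034,.042,81.5)
s=ctrl.state();th=np.radians(-8.5);ex=np.array([np.cos(th),np.sin(th)]);ey=np.array([-np.sin(th),np.cos(th)]);o=np.array([.6457,-.0413])
t=np.array(s['tcp_pos'])[:2]-o;print('tcp dock a,b',np.round([t@ex,t@ey],4))
p=ctrl.grab_frame('wrist');save(p,sys.argv[1]);W=world(p);hsv=cv2.cvtColor(p['pixels'],cv2.COLOR_BGR2HSV)
# red rim points near trailing edge
m=((hsv[...,0]<12)|(hsv[...,0]>172))&(hsv[...,1]>170)&(abs(W[...,2]-.016)<.004)&(p['depth']>0)
X=W[m][:,:2]-o;A=np.c_[X@ex,X@ey];k=abs(A[:,0]-(t@ex+.028))<.025;A=A[k]
print('rim n',len(A),'b range',np.round([A[:,1].min(),A[:,1].max()],4),'mid %.4f'%((A[:,1].min()+A[:,1].max())/2))
# trailing edge slope: min a per b bin
bs=np.arange(-.085,.086,.01);y=[]
for b in bs:
    q=A[abs(A[:,1]-b)<.004,0];y.append(np.percentile(q,5) if len(q)>3 else np.nan)
y=np.array(y);g=~np.isnan(y);f=np.polyfit(bs[g],y[g],1);print('trail edge a %.4f slope deg (rel dock) %.2f'%(f[1],-np.degrees(f[0])),np.round(y,4))
E
python3 tr.py w26.png
```

```text
t 59.88 tcp [ 0.4324 -0.0095  0.0423] yaw 81.49 tilt [-0.006  0.064] q [ 0.67  0.49 -0.84  2.24  0.69  0.62  0.74] F [ 0.9  2.8 -2.9] g 0.0161
twist -0.0002 rad; then offset [ 0.0128 -0.002   0.0003] rows>=0.3
tcp dock a,b [-2.157e-01 -1.000e-04]
rim n 2070 b range [-0.095   0.0934] mid -0.0008
trail edge a -0.1932 slope deg (rel dock) 0.81 [-0.192  -0.1921 -0.1925 -0.1923 -0.1926 -0.1926     nan     nan     nan
     nan     nan     nan -0.1938 -0.1938 -0.1941 -0.1943 -0.1944 -0.1942]
```

View pics/w26.png

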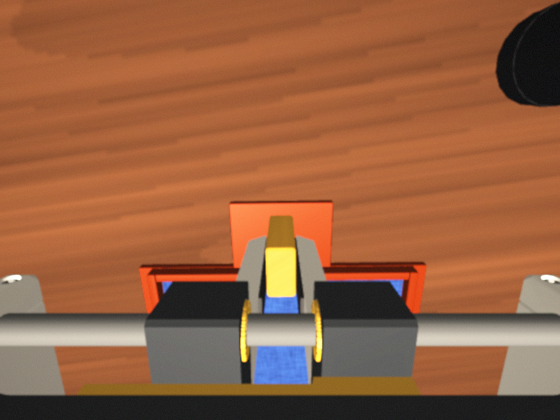

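Call:
drive_tool(
  gripper=[0, 0, 0, 0, 0, 0, 0, 0, 0, 0],
  offset=[
    [0, 0, 0],
    [0, 0.002, 0.0001],
    [0, 0.004, 0.0003],
    [0, 0.005, 0.0003],
    [0, 0.005, 0.0003],
    [0, 0.005, 0.0003],
    [0, 0.005, 0.0003],
    [0, 0.005, 0.0003],
    [0, 0.003, 0.0002],
    [0, 0, 0],
  ],
  twist=[0.01, 0, 0, 0, 0, 0, 0, 0, 0, 0],
)

```text
time_s: 60.77
tcp_pos: [0.4499, -0.0128, 0.041]
tool_rot: [[0.158, 0.987, 0.031], [0.987, -0.157, -0.026], [-0.021, 0.035, -0.999]]
ft_force: [3.6, 2.1, -1.2]
grip_width: 0.172
```

```bash
python3 tr.py w27.png
```

```text
t 60.77 tcp [ 0.4499 -0.0128  0.041 ] yaw 80.90 tilt [-0.021  0.035] q [ 0.64  0.53 -0.83  2.17  0.68  0.68  0.75] F [ 3.6  2.1 -1.2] g 0.0161
twist -0.0104 rad; then offset [ 0.0134 -0.0197 -0.001 ] rows>=0.6
tcp dock a,b [-0.1979 -0.0007]
rim n 2145 b range [-0.0957  0.0923] mid -0.0017
trail edge a -0.1788 slope deg (rel dock) 0.44 [-0.1781 -0.1781 -0.1783 -0.1782 -0.1785 -0.1786     nan     nan     nan
     nan     nan -0.1791 -0.1791 -0.1792 -0.1791 -0.1793 -0.1793 -0.1792]
```

Call:
drive_tool(
  gripper=[0, 0, 0, 0, 0, 0, 0, 0, 0, 0],
  offset=[
    [0.001, 0.004, 0.0001],
    [0, 0.007, 0.0002],
    [0, 0.007, 0.0002],
    [0, 0.007, 0.0002],
    [0, 0.007, 0.0002],
    [0, 0.007, 0.0002],
    [0, 0.007, 0.0002],
    [0, 0.005, 0.0002],
    [0, 0.003, 0.0001],
    [0, 0, 0],
  ],
  twist=[0, 0, 0, 0, 0, 0, 0, 0, 0, 0],
)

```text
time_s: 61.65
tcp_pos: [0.489, -0.0194, 0.0405]
tool_rot: [[0.16, 0.987, -0.001], [0.986, -0.16, -0.036], [-0.036, 0.005, -0.999]]
ft_force: [2.5, 0.2, 0.6]
grip_width: 0.18
```

```bash
python3 tr.py w28.png
```

```text
t 61.65 tcp [ 0.489  -0.0194  0.0405] yaw 80.76 tilt [-0.036  0.005] q [ 0.61  0.6  -0.81  2.06  0.68  0.77  0.78] F [2.5 0.2 0.6] g 0.0169
twist -0.0129 rad; then offset [ 0.0141 -0.0595 -0.0015] rows>=1.5
tcp dock a,b [-0.1582 -0.0015]
rim n 2125 b range [-0.0965  0.0915] mid -0.0025
trail edge a -0.1403 slope deg (rel dock) 0.43 [-0.1397 -0.1397 -0.1398 -0.1398 -0.1398 -0.1401     nan     nan     nan
     nan     nan -0.1405 -0.1404 -0.1406 -0.1408 -0.1407 -0.1411 -0.1407]
```

View pics/w28.png

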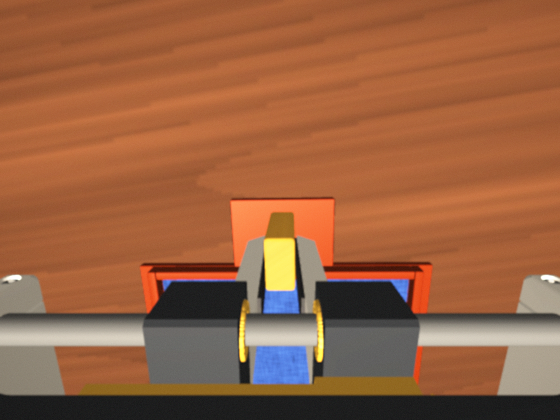

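```bash
python3 -c "
from h import *
p=ctrl.grab_frame('scene');cv2.imwrite('pics/s29.png',cv2.resize(p['pixels'][150:330,180:420],None,fx=3.3,fy=3.3))"
```

```text
(no output)
```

View pics/s29.png

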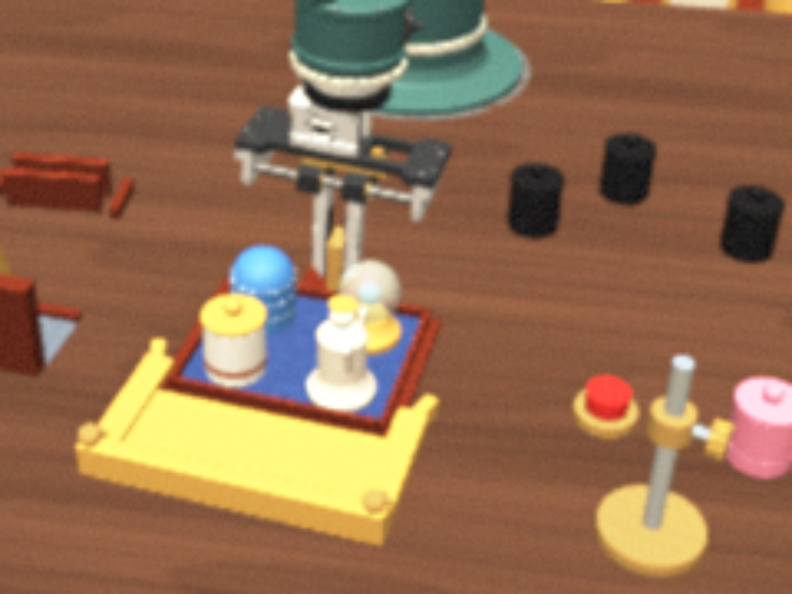

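Call:
drive_tool(
  gripper=[0, 0, 0, 0, 0, 0, 0, 0, 0, 0],
  offset=[
    [0.001, 0.004, 0],
    [0.0005, 0.007, 0],
    [0, 0.007, 0],
    [0, 0.007, 0],
    [0, 0.007, 0],
    [0, 0.007, 0],
    [0, 0.007, 0],
    [0, 0.005, 0],
    [0, 0.003, 0],
    [0, 0, 0],
  ],
  twist=[-0.005, 0, 0, 0, 0, 0, 0, 0, 0, 0],
)

```text
time_s: 62.58
tcp_pos: [0.5354, -0.0268, 0.0404]
tool_rot: [[0.158, 0.987, -0.019], [0.986, -0.159, -0.041], [-0.044, -0.012, -0.999]]
ft_force: [0.8, 0.1, 2.3]
grip_width: 0.18
```

```bash
python3 tr.py w30.png
```

```text
t 62.58 tcp [ 0.5354 -0.0268  0.0404] yaw 80.89 tilt [-0.044 -0.012] q [ 0.58  0.67 -0.79  1.93  0.68  0.86  0.82] F [0.8 0.1 2.3] g 0.0170
twist -0.0106 rad; then offset [ 0.0146 -0.1065 -0.0016] rows>=2.6
tcp dock a,b [-0.1112 -0.0019]
rim n 2146 b range [-0.0965  0.0921] mid -0.0022
trail edge a -0.0934 slope deg (rel dock) 1.30 [-0.0914 -0.0918 -0.0919 -0.0921 -0.0923 -0.0927     nan     nan     nan
     nan     nan -0.0941 -0.0942 -0.0947 -0.0947 -0.095  -0.0952 -0.095 ]
```

Call:
drive_tool(
  gripper=[0, 0, 0, 0, 0, 0, 0, 0],
  offset=[
    [0.001, 0.003, 0],
    [0, 0.006, -0.0003],
    [0, 0.006, 0],
    [0, 0.006, 0],
    [0, 0.005, 0],
    [0, 0.004, 0],
    [0, 0.003, 0],
    [0, 0, 0],
  ],
  twist=[0.012, 0, 0, 0, 0, 0, 0, 0],
)

```text
time_s: 63.3
tcp_pos: [0.5616, -0.0309, 0.0403]
tool_rot: [[0.172, 0.985, -0.034], [0.984, -0.173, -0.045], [-0.05, -0.026, -0.998]]
ft_force: [1.4, 0.2, 2.9]
grip_width: 0.183
```

```bash
python3 tr.py w31.png
```

```text
t 63.30 tcp [ 0.5616 -0.0309  0.0403] yaw 80.10 tilt [-0.05  -0.026] q [ 0.56  0.71 -0.78  1.86  0.68  0.91  0.84] F [1.4 0.2 2.9] g 0.0172
twist -0.0245 rad; then offset [ 0.0148 -0.133  -0.0017] rows>=3.2
tcp dock a,b [-0.0847 -0.0021]
rim n 2128 b range [-0.0964  0.0914] mid -0.0025
trail edge a -0.0671 slope deg (rel dock) 1.41 [-0.065  -0.0652 -0.0656 -0.0657 -0.0662 -0.0662     nan     nan     nan
     nan     nan -0.0678 -0.0681 -0.0683 -0.0686 -0.0687 -0.0691 -0.0689]
```

Call:
drive_tool(
  gripper=[0, 0, 0, 0, 0, 0],
  offset=[
    [0, 0.003, 0],
    [0, 0.005, 0],
    [0, 0.005, 0],
    [0, 0.004, 0],
    [0, 0.003, 0],
    [0, 0.002, 0],
  ],
  twist=[0, 0, 0, 0, 0, 0],
)

```text
time_s: 63.85
tcp_pos: [0.5783, -0.0336, 0.0403]
tool_rot: [[0.171, 0.984, -0.045], [0.984, -0.173, -0.047], [-0.054, -0.036, -0.998]]
ft_force: [-7.7, 1.2, 8.6]
grip_width: 0.185
```

```bash
python3 tr.py w32.png
```

```text
t 63.85 tcp [ 0.5783 -0.0336  0.0403] yaw 80.12 tilt [-0.054 -0.036] q [ 0.55  0.73 -0.77  1.8   0.67  0.94  0.85] F [-7.7  1.2  8.6] g 0.0174
twist -0.0241 rad; then offset [ 0.015  -0.1499 -0.0017] rows>=3.6
tcp dock a,b [-0.0678 -0.0023]
rim n 2110 b range [-0.0969  0.0913] mid -0.0028
trail edge a -0.0505 slope deg (rel dock) 1.41 [-0.0484 -0.0487 -0.0489 -0.0492 -0.0495 -0.0495     nan     nan     nan
     nan     nan -0.0512 -0.0514 -0.0518 -0.0519 -0.0523 -0.0525 -0.0522]
```

Call:
drive_tool(
  gripper=[0, 0, 0, 0, 0, 0],
  offset=[
    [0, 0.003, 0],
    [0, 0.003, 0],
    [0, 0.003, 0],
    [0, 0.003, 0],
    [0, 0.003, 0],
    [0, 0.002, 0],
  ],
  twist=[0, 0, 0, 0, 0, 0],
)

```text
time_s: 64.4
tcp_pos: [0.5825, -0.0341, 0.0394]
tool_rot: [[0.169, 0.983, -0.072], [0.984, -0.173, -0.05], [-0.062, -0.063, -0.996]]
ft_force: [-17.2, 2.3, 20.8]
grip_width: 0.184
```

```bash
python3 tr.py w33.png;python3 -c "
from h import *
p=ctrl.grab_frame('scene');cv2.imwrite('pics/s33.png',cv2.resize(p['pixels'][150:330,180:420],None,fx=3.3,fy=3.3))"
```

```text
t 64.40 tcp [ 0.5825 -0.0341  0.0394] yaw 80.25 tilt [-0.062 -0.063] q [ 0.54  0.75 -0.77  1.77  0.67  0.98  0.87] F [-17.2   2.3  20.8] g 0.0173
twist -0.0217 rad; then offset [ 0.0149 -0.1541 -0.0026] rows>=3.7
tcp dock a,b [-0.0635 -0.0023]
rim n 2172 b range [-0.0972  0.0916] mid -0.0028
trail edge a -0.0488 slope deg (rel dock) 1.31 [-0.0468 -0.047  -0.0474 -0.0476 -0.0479 -0.0482     nan     nan     nan
 -0.0476     nan -0.0495 -0.0497 -0.05   -0.0502 -0.0505 -0.0507 -0.0504]
```

View pics/s33.png

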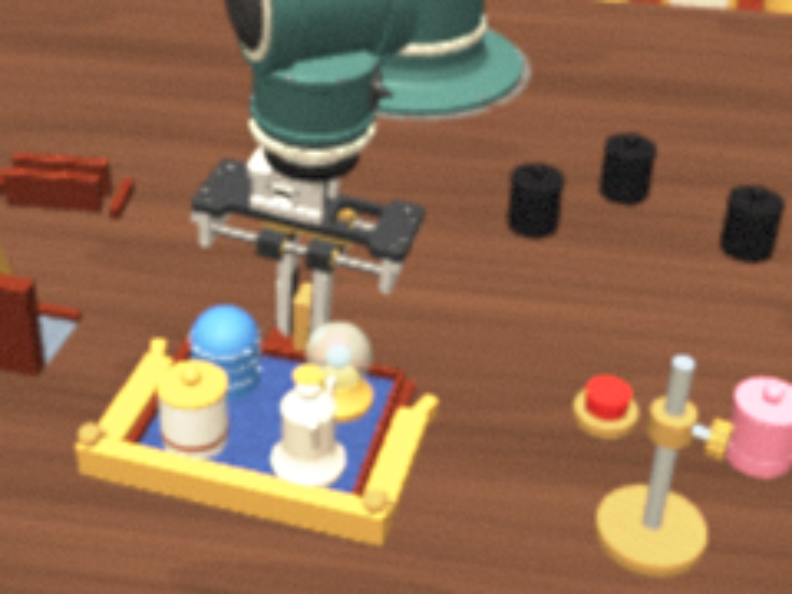

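Call:
drive_tool(
  gripper=[0.02, 0.05, 0.05, 0.05, 0.05, 0.05],
  offset=[
    [0, 0, 0],
    [0, 0, 0],
    [0, 0, 0],
    [0, 0, 0],
    [0, 0, 0],
    [0, 0, 0],
  ],
  twist=[0, 0, 0, 0, 0, 0],
)

```text
time_s: 65.0
tcp_pos: [0.5822, -0.036, 0.0389]
tool_rot: [[0.171, 0.983, -0.073], [0.983, -0.175, -0.052], [-0.064, -0.063, -0.996]]
ft_force: [-0.1, 0.7, 0.2]
grip_width: 0.517
```

Call:
drive_tool(
  gripper=[0.05, 0.05, 0.05, 0.05, 0.05, 0.05, 0.05, 0.05, 0.05, 0.05, 0.05, 0.05],
  offset=[
    [0, 0, -0.005],
    [0, 0, -0.01],
    [0, 0, -0.02],
    [0, 0, -0.025],
    [0, 0, -0.025],
    [0, 0, -0.025],
    [0, -0.01, -0.01],
    [0, -0.02, 0],
    [0, -0.02, 0],
    [0, -0.015, 0],
    [0, -0.005, 0],
    [0, 0, 0],
  ],
  twist=[0, 0, 0, 0, 0, 0, 0, 0, 0, 0, 0, 0],
)

```text
time_s: 66.0
tcp_pos: [0.5213, -0.015, 0.1774]
tool_rot: [[0.169, 0.983, -0.069], [0.984, -0.173, -0.053], [-0.064, -0.059, -0.996]]
ft_force: [0.3, 0.2, 0.2]
grip_width: 0.532
```

```bash
python3 look.py w34.png tray_grip tray_center dock;python3 felt.py
```

```text
t 66.00 tcp [ 0.5213 -0.015   0.1774] yaw 80.24 tilt [-0.064 -0.059] q [ 0.67  0.48 -0.93  1.84  0.46  1.13  0.95] F [0.3 0.2 0.2] g 0.0500
twist 1.3918 rad; then offset [-0.148   0.3077 -0.0826] rows>=11.1
tray_grip [([0.571, -0.0353, 0.0413], 0.89, (278, 261))]
  trace 0.91 ztop 0.057 toprect [551.4 -18.8] [75.  76.7] 80.1 all [630.6 -41.3] [206.5 243. ] 82.9
  trace 0.24 ztop 0.031 toprect [620.4 219.9] [28.9 34.5] 21.5 all [621.7 220.1] [30.9 35.4] 36.6
tray_center []
  trace 0.91 ztop 0.057 toprect [581.3 -58.6] [ 51.9 159.7] 48.5 all [646.1 -39.2] [187.2 236.5] 75.5
dock [([0.7117, -0.1013, 0.0412], 0.39, (243, 381))]
  trace 0.60 ztop 0.018 toprect [ 668.2 -152.2] [  7.9 125.9] 87.5 all [ 668.1 -153.2] [  8.4 126.1] 88.8
  trace 0.32 ztop 0.090 toprect [ 562.7 -164.5] [ 27.1 273.3] 36.9 all [ 574.3 -215.2] [129.6 355.4] 11.3
wrist [629.  -49.9] [97.6 45.5] 83.02 z 0.0056 1514
top [ 685.7 -122.9] [21.5 37.2] 81.99 z 0.0085 47
scene [668.  -58.3] [133.   43.4] 1.46 z 0.0053 402
```

View pics/w34.png

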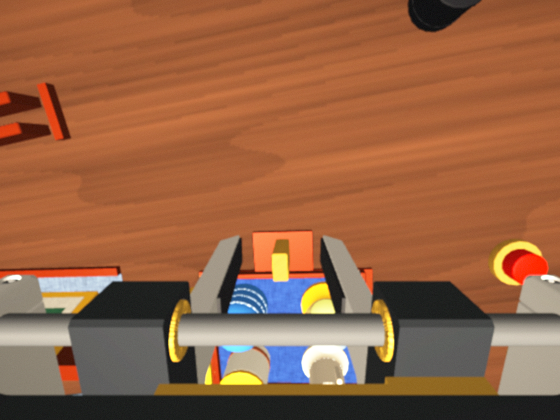

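Call:
drive_tool(
  gripper=[0.05, 0.05, 0.05, 0.05, 0.05, 0.05, 0.05, 0.05, 0.05, 0.05],
  offset=[
    [0, 0, -0.03],
    [0, 0, -0.03],
    [0, 0, -0.03],
    [0, 0.02, -0.03],
    [0, 0.035, 0],
    [0, 0.035, 0],
    [0, 0.035, 0],
    [0, 0.035, 0],
    [0, 0.02, 0],
    [0, 0, 0],
  ],
  twist=[0, 0, 0, 0, 0, 0, 0, 0, 0, 0],
)

```text
time_s: 67.33
tcp_pos: [0.7139, -0.042, 0.2882]
tool_rot: [[0.172, 0.982, -0.073], [0.983, -0.176, -0.054], [-0.066, -0.062, -0.996]]
ft_force: [-1.4, -1.6, -0.2]
grip_width: 0.53
```

```bash
cat > pose.py <<'E'
import sys
from h import *
plan(.6,-.04,.3,81.5)
p=ctrl.grab_frame('wrist');save(p,sys.argv[1]);W=world(p);hsv=cv2.cvtColor(p['pixels'],cv2.COLOR_BGR2HSV);D=p['depth']>0
th=np.radians(-8.5);ex=np.array([np.cos(th),np.sin(th)]);ey=np.array([-np.sin(th),np.cos(th)]);o=np.array([.6457,-.0413])
red=((hsv[...,0]<12)|(hsv[...,0]>172))&(hsv[...,1]>150)&D&(abs(W[...,2]-.016)<.0035)
X=W[red][:,:2]-o;A=np.c_[X@ex,X@ey];A=A[(abs(A[:,1])<.12)&(A[:,0]>-.11)&(A[:,0]<.14)]
bs=np.arange(-.085,.086,.01)
def fit(A,q,lab,lo,hi):
    y=[];
    for b in bs:
        s=A[(abs(A[:,1]-b)<.004)&(A[:,0]>lo)&(A[:,0]<hi),0];y.append(np.percentile(s,q) if len(s)>4 else np.nan)
    y=np.array(y);g=~np.isnan(y)
    if g.sum()>3:
        f=np.polyfit(bs[g],y[g],1);print(lab,'a0 %.4f slope %.2f deg'%(f[1],-np.degrees(f[0])),np.round(y*1000,1))
fit(A,3,'trail',-.07,-.02); fit(A,97,'lead',.08,.125)
yel=(hsv[...,0]>18)&(hsv[...,0]<35)&(hsv[...,1]>110)&D&(W[...,2]>.024)&(W[...,2]<.036)
X=W[yel][:,:2]-o;B=np.c_[X@ex,X@ey];B=B[(abs(B[:,1])<.13)&(B[:,0]>.09)&(B[:,0]<.15)]
fit(B,3,'stop face',.09,.15)
lip=(hsv[...,0]>18)&(hsv[...,0]<35)&(hsv[...,1]>110)&D&(abs(W[...,2]-.018)<.003)
X=W[lip][:,:2]-o;C=np.c_[X@ex,X@ey]
for sg in (1,-1):
    L=C[(C[:,1]*sg>.08)&(C[:,1]*sg<.13)&(C[:,0]>.0)&(C[:,0]<.105)];xs=[];ys=[]
    for a in np.arange(.005,.1,.01):
        s=L[abs(L[:,0]-a)<.004,1]*sg
        if len(s)>3: xs.append(a);ys.append(s.min()*sg)
    if len(xs)>2: f=np.polyfit(xs,ys,1);print('lip',sg,'b0 %.4f slope %.2f deg'%(f[1],np.degrees(f[0])),len(xs))
    E_=C[(C[:,1]*sg>.08)&(C[:,1]*sg<.14)];print('  a min %.4f'%(E_[:,0].min() if len(E_) else 0))
E
python3 pose.py w35.png
```

```text
t 67.33 tcp [ 0.7139 -0.042   0.2882] yaw 80.09 tilt [-0.066 -0.062] q [ 0.46  0.72 -0.86  1.19  0.56  1.54  1.07] F [-1.4 -1.6 -0.2] g 0.0498
twist -0.0245 rad; then offset [-0.0148 -0.113  -0.0118] rows>=2.7
trail a0 -0.0480 slope 1.34 deg [-45.5 -46.6 -46.1 -47.1 -46.9 -46.6 -47.7 -47.3 -48.2 -48.  -48.8 -48.7
 -48.3 -49.3 -49.  -49.9 -49.7 -49.4]
lead a0 0.1099 slope 2.13 deg [111.9 112.  112.3 112.3 111.8 110.9 111.1 111.1 111.3 109.7 109.6 109.6
 110.  107.1 106.9   nan 107.1 106. ]
stop face a0 0.1140 slope -0.14 deg [114.  113.8 113.8 113.7 114.2 113.9 114.1 113.9 114.1 114.  114.1 114.
 114.1 114.2 114.1 114.2 114.2 114.3]
lip 1 b0 0.0990 slope -0.10 deg 10
  a min -0.0231
lip -1 b0 -0.0981 slope -0.03 deg 10
  a min -0.0229
```

View pics/w35.png

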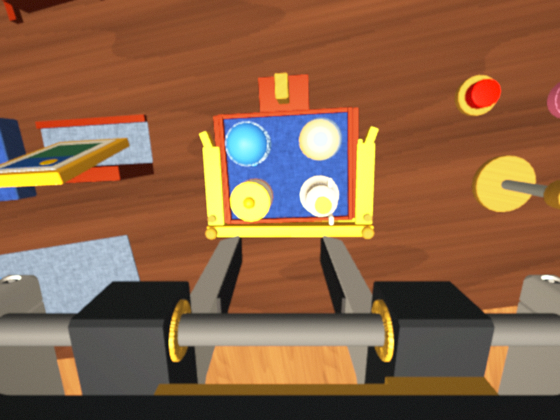

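```bash
python3 -c "
from h import *
plan(.5697,.0257,.15,81.5)"
```

```text
t 67.38 tcp [ 0.7128 -0.0415  0.2883] yaw 80.13 tilt [-0.066 -0.063] q [ 0.46  0.72 -0.86  1.19  0.56  1.54  1.07] F [ 0.1 -0.6 -0.6] g 0.0503
twist -0.0240 rad; then offset [ 0.0453 -0.1514  0.1383] rows>=5.0
```

Call:
drive_tool(
  gripper=[0, 0, 0, 0, 0, 0, 0, 0, 0, 0, 0, 0],
  offset=[
    [0.005, -0.015, 0],
    [0.008, -0.025, 0],
    [0.008, -0.03, 0],
    [0.008, -0.03, 0],
    [0.008, -0.03, 0],
    [0.006, -0.015, 0],
    [0, -0.005, 0.01],
    [0, 0, 0.03],
    [0, 0, 0.035],
    [0, 0, 0.035],
    [0, 0, 0.025],
    [0, 0, 0],
  ],
  twist=[-0.012, -0.012, 0, 0, 0, 0, 0, 0, 0, 0, 0, 0],
)

```text
time_s: 68.38
tcp_pos: [0.5446, 0.0211, 0.157]
tool_rot: [[0.145, 0.987, -0.071], [0.987, -0.149, -0.061], [-0.071, -0.062, -0.996]]
ft_force: [-0.4, -0.1, -0.2]
grip_width: 0.001
```

```bash
python3 look.py w36.png globe_center;python3 -c "
from h import *
plan(.5697,.0257,.026,81.5)"
```

```text
t 68.38 tcp [0.5446 0.0211 0.157 ] yaw 81.66 tilt [-0.071 -0.062] q [ 0.56  0.56 -0.91  1.8   0.52  1.13  0.87] F [-0.4 -0.1 -0.2] g 0.0001
twist 1.4165 rad; then offset [-0.1716  0.3436 -0.103 ] rows>=11.3
globe_center []
t 68.53 tcp [0.5478 0.0222 0.1621] yaw 81.64 tilt [-0.069 -0.056] q [ 0.56  0.55 -0.92  1.79  0.52  1.14  0.88] F [0.8 0.8 0.4] g 0.0005
twist 0.0025 rad; then offset [0.0067 0.0212 0.1361] rows>=3.3
```

View pics/w36.png

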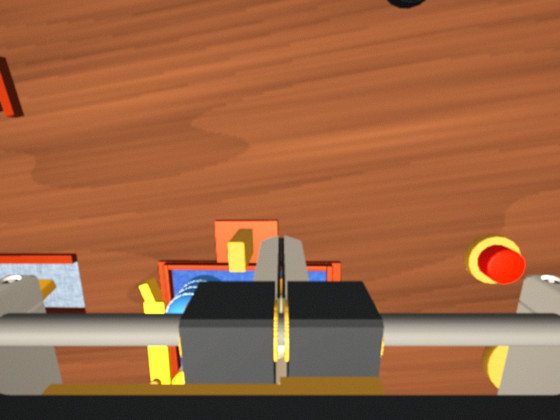

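Call:
drive_tool(
  gripper=[0, 0, 0, 0, 0, 0, 0, 0, 0, 0, 0, 0],
  offset=[
    [0.008, 0.01, 0],
    [0.008, 0.007, 0.005],
    [0, 0, 0.012],
    [0, 0, 0.016],
    [0, 0, 0.018],
    [0, 0, 0.018],
    [0, 0, 0.018],
    [0, 0, 0.015],
    [0, 0, 0.008],
    [0, 0, 0],
    [0, 0, 0],
    [0, 0, 0],
  ],
  twist=[0, 0, 0, 0, 0, 0, 0, 0, 0, 0, 0, 0],
)

```text
time_s: 69.53
tcp_pos: [0.5655, 0.0313, 0.0532]
tool_rot: [[0.146, 0.988, -0.05], [0.987, -0.148, -0.059], [-0.066, -0.041, -0.997]]
ft_force: [-0.1, 1.5, -0.1]
grip_width: 0.008
```

```bash
cat > ab.py <<'E'
from h import *
s=ctrl.state();th=np.radians(-8.5);ex=np.array([np.cos(th),np.sin(th)]);ey=np.array([-np.sin(th),np.cos(th)]);o=np.array([.6457,-.0413])
t=np.array(s['tcp_pos'])[:2]-o;print('tcp dock a,b',np.round([t@ex,t@ey],4))
plan(.5618,.0269,.028,81.5)
E
python3 ab.py
```

```text
tcp dock a,b [-0.0901  0.0599]
t 69.53 tcp [0.5655 0.0313 0.0532] yaw 81.61 tilt [-0.066 -0.041] q [ 0.46  0.71 -0.81  1.82  0.67  0.97  0.76] F [-0.1  1.5 -0.1] g 0.0008
twist 0.0019 rad; then offset [-0.0049 -0.003   0.0252] rows>=0.6
```

Call:
drive_tool(
  gripper=[0, 0, 0, 0, 0, 0, 0],
  offset=[
    [-0.002, 0, 0.006],
    [0, 0, 0.008],
    [0, 0, 0.007],
    [0, 0, 0.004],
    [0, 0, 0.001],
    [0, 0, 0],
    [0, 0, 0],
  ],
  twist=[0, 0, 0, 0, 0, 0, 0],
)

```text
time_s: 70.12
tcp_pos: [0.5651, 0.0274, 0.0268]
tool_rot: [[0.146, 0.988, -0.047], [0.987, -0.149, -0.059], [-0.066, -0.038, -0.997]]
ft_force: [0.2, 0.1, -0.8]
grip_width: 0.004
```

```bash
python3 ab.py
```

```text
tcp dock a,b [-0.0898  0.056 ]
t 70.12 tcp [0.5651 0.0274 0.0268] yaw 81.57 tilt [-0.066 -0.038] q [ 0.45  0.75 -0.78  1.84  0.71  0.93  0.74] F [ 0.2  0.1 -0.8] g 0.0004
twist 0.0013 rad; then offset [-0.0009 -0.0032 -0.0012] rows>=0.1
```

Call:
drive_tool(
  gripper=[0, 0, 0, 0, 0, 0, 0, 0],
  offset=[
    [0, 0.003, -0.0001],
    [0, 0.005, -0.0002],
    [0, 0.005, -0.0002],
    [0, 0.005, -0.0002],
    [0, 0.005, -0.0002],
    [0, 0.004, -0.0002],
    [0, 0.002, 0],
    [0, 0, 0],
  ],
  twist=[0, 0, 0, 0, 0, 0, 0, 0],
)

```text
time_s: 70.78
tcp_pos: [0.5971, 0.0232, 0.0275]
tool_rot: [[0.146, 0.988, -0.048], [0.987, -0.149, -0.059], [-0.065, -0.038, -0.997]]
ft_force: [-2.9, 1.1, 2.2]
grip_width: 0.004
```

```bash
python3 ab.py
```

```text
tcp dock a,b [-0.0576  0.0566]
t 70.78 tcp [0.5971 0.0232 0.0275] yaw 81.58 tilt [-0.065 -0.038] q [ 0.43  0.79 -0.77  1.75  0.71  0.97  0.77] F [-2.9  1.1  2.2] g 0.0004
twist 0.0013 rad; then offset [-0.0016 -0.0355 -0.0005] rows>=0.9
```

Contact. Continue gently.

Call:
drive_tool(
  gripper=[0, 0, 0, 0, 0, 0],
  offset=[
    [0, 0.003, -0.0001],
    [0, 0.004, -0.0002],
    [0, 0.004, -0.0002],
    [0, 0.004, -0.0002],
    [0, 0.003, -0.0002],
    [0, 0.003, 0],
  ],
  twist=[0, 0, 0, 0, 0, 0],
)

```text
time_s: 71.28
tcp_pos: [0.6011, 0.0242, 0.027]
tool_rot: [[0.139, 0.987, -0.084], [0.988, -0.144, -0.063], [-0.075, -0.074, -0.994]]
ft_force: [-21.8, 0.5, 21.2]
grip_width: 0.006
```

```bash
python3 ab.py
```

```text
tcp dock a,b [-0.0538  0.0581]
t 71.28 tcp [0.6011 0.0242 0.027 ] yaw 82.00 tilt [-0.075 -0.074] q [ 0.42  0.81 -0.77  1.71  0.69  1.02  0.79] F [-21.8   0.5  21.2] g 0.0006
twist 0.0087 rad; then offset [-0.0031 -0.0392 -0.001 ] rows>=0.9
```

Call:
drive_tool(
  gripper=[0, 0, 0, 0, 0, 0, 0, 0, 0, 0, 0, 0],
  offset=[
    [0, -0.006, 0],
    [0, -0.015, -0.002],
    [0, -0.012, -0.01],
    [0, 0, -0.02],
    [0, 0, -0.035],
    [0, 0, -0.035],
    [0, 0, -0.035],
    [0, 0, -0.035],
    [0, 0, -0.035],
    [0, 0, -0.035],
    [0, 0, -0.02],
    [0, 0, 0],
  ],
  twist=[0, 0, 0, 0, 0, 0, 0, 0, 0, 0, 0, 0],
)

```text
time_s: 72.28
tcp_pos: [0.5882, 0.0473, 0.3011]
tool_rot: [[0.135, 0.987, -0.089], [0.988, -0.141, -0.063], [-0.075, -0.079, -0.994]]
ft_force: [0.5, -0.7, -0.1]
grip_width: 0.003
```

Call:
drive_tool(
  gripper=[0, 0, 0, 0, 0, 0, 0],
  offset=[
    [-0.005, 0.02, 0],
    [-0.005, 0.03, 0],
    [-0.005, 0.03, 0],
    [-0.005, 0.03, 0],
    [0, 0.02, 0],
    [0, 0, 0],
    [0, 0, 0],
  ],
  twist=[0, 0, 0, 0, 0, 0, 0],
)

```text
time_s: 72.87
tcp_pos: [0.719, 0.0072, 0.2901]
tool_rot: [[0.135, 0.987, -0.087], [0.988, -0.141, -0.068], [-0.079, -0.076, -0.994]]
ft_force: [-0.1, 0.3, -0.5]
grip_width: 0.004
```

```bash
python3 pose.py w37.png
```

```text
t 72.87 tcp [0.719  0.0072 0.2901] yaw 82.21 tilt [-0.079 -0.076] q [ 0.38  0.74 -0.86  1.15  0.57  1.57  1.04] F [-0.1  0.3 -0.5] g 0.0004
twist 0.0123 rad; then offset [-0.0642 -0.1107 -0.0099] rows>=3.1
trail a0 -0.0453 slope -0.48 deg [-45.7 -45.8 -45.8 -45.8 -45.9 -45.9 -46.  -46.  -46.1 -44.7 -44.7 -44.7
 -44.7 -44.7 -44.8 -44.8 -44.9 -44.9]
lead a0 0.1130 slope 0.08 deg [112.9 112.7   nan 113.6 113.4 112.9 112.7 112.2 113.9 113.1 113.1 112.6
 113.  113.5   nan 113.  112.7 112.5]
stop face a0 0.1141 slope -0.08 deg [114.3 113.8 113.7 113.8 114.2 114.2 113.9 113.9 114.  114.3 114.3 113.8
 113.9 113.9 115.3 114.1 113.8 114. ]
lip 1 b0 0.0991 slope -0.04 deg 10
  a min -0.0219
lip -1 b0 -0.0989 slope 3.23 deg 10
  a min -0.0230
```

View pics/w37.png

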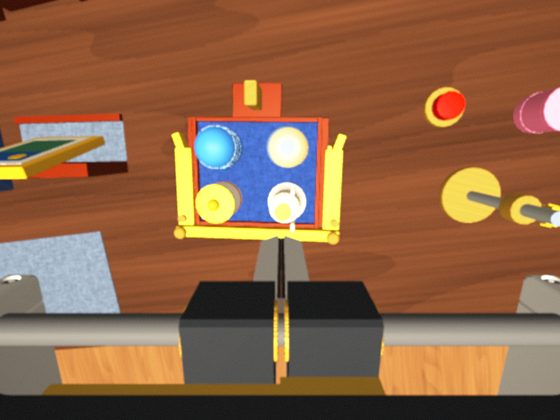

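```bash
python3 -c "
from h import *
plan(.640,.236,.25,82)"
```

```text
t 72.92 tcp [0.7186 0.0071 0.2899] yaw 82.22 tilt [-0.079 -0.077] q [ 0.38  0.74 -0.86  1.15  0.57  1.57  1.04] F [-0.3 -0.2  0.5] g 0.0007
twist 0.0038 rad; then offset [ 0.2157 -0.1097  0.0399] rows>=5.9
```

Call:
drive_tool(
  gripper=[0, 0, 0, 0, 0, 0, 0, 0, 0, 0, 0],
  offset=[
    [0.01, -0.015, 0],
    [0.025, -0.02, 0],
    [0.03, -0.02, 0],
    [0.03, -0.018, 0],
    [0.03, -0.015, 0],
    [0.03, -0.012, 0],
    [0.03, -0.01, 0],
    [0.02, 0, 0],
    [0.01, 0, 0],
    [0, 0, 0],
    [0, 0, 0],
  ],
  twist=[0, 0, 0, 0, 0, 0, 0, 0, 0, 0, 0],
)

```text
time_s: 73.83
tcp_pos: [0.6272, 0.2417, 0.2808]
tool_rot: [[0.135, 0.987, -0.085], [0.987, -0.141, -0.073], [-0.084, -0.074, -0.994]]
ft_force: [0.9, -0.4, -0.4]
grip_width: 0.007
```

```bash
python3 look.py w38.png plunger_top post; python3 -c "
from h import *
plan(.622,.2225,.1,82)"
```

```text
t 73.83 tcp [0.6272 0.2417 0.2808] yaw 82.22 tilt [-0.084 -0.074] q [ 0.1   0.68 -0.91  1.3   0.52  1.52  0.66] F [ 0.9 -0.4 -0.4] g 0.0006
twist 1.4262 rad; then offset [-0.2562  0.5635  0.0208] rows>=14.9
plunger_top [([0.6221, 0.2238, 0.0353], 0.84, (282, 196)), ([0.6514, 0.0083, 0.0438], 0.7, (137, 235))]
  trace 0.94 ztop 0.031 toprect [623.5 222.2] [35.4 32.9] 82.2 all [623.4 221.2] [37.5 32.9] 81.6
post [([0.7485, 0.2511, -0.0035], 0.59, (312, 269))]
  trace 0.73 ztop 0.042 toprect [744.8 253.2] [12.8  4.6] 77.4 all [736.9 266.6] [54.4 49.1] 1.6
t 74.08 tcp [0.628  0.2405 0.2808] yaw 82.07 tilt [-0.084 -0.074] q [ 0.11  0.68 -0.91  1.3   0.52  1.52  0.66] F [-0.6  0.   0.8] g 0.0004
twist 0.0013 rad; then offset [-0.0187 -0.0034  0.1808] rows>=4.4
```

View pics/w38.png

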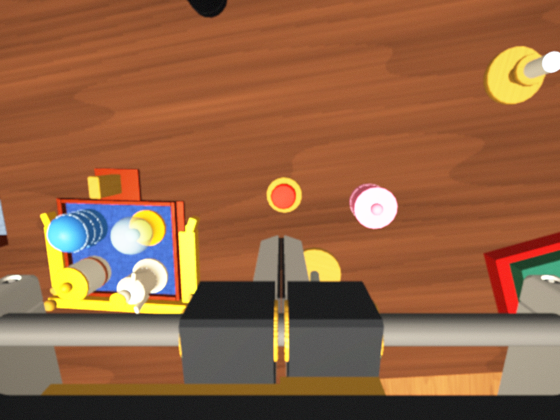

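Call:
drive_tool(
  gripper=[0, 0, 0, 0, 0, 0, 0, 0, 0, 0, 0],
  offset=[
    [-0.001, 0.008, 0.005],
    [0, 0.006, 0.015],
    [0, 0, 0.025],
    [0, 0, 0.03],
    [0, 0, 0.03],
    [0, 0, 0.03],
    [0, 0, 0.025],
    [0, 0, 0.015],
    [0, 0, 0.005],
    [0, 0, 0],
    [0, 0, 0],
  ],
  twist=[0, 0, 0, 0, 0, 0, 0, 0, 0, 0, 0],
)

```text
time_s: 75.0
tcp_pos: [0.63, 0.2141, 0.0819]
tool_rot: [[0.146, 0.985, -0.09], [0.985, -0.153, -0.074], [-0.087, -0.077, -0.993]]
ft_force: [-0.4, 0.5, 1.3]
grip_width: 0.003
```

```bash
python3 -c "
from h import *
plan(.625,.224,.052,82)"
```

```text
t 75.00 tcp [0.63   0.2141 0.0819] yaw 81.57 tilt [-0.087 -0.077] q [ 0.12  0.85 -0.82  1.49  0.65  1.21  0.59] F [-0.4  0.5  1.3] g 0.0003
twist -0.0076 rad; then offset [ 0.0091 -0.0063  0.0299] rows>=0.8
```

Call:
drive_tool(
  gripper=[0, 0, 0, 0, 0, 0, 0, 0],
  offset=[
    [0.006, -0.002, 0],
    [0.005, -0.002, 0],
    [0, 0, 0],
    [0, 0, 0.006],
    [0, 0, 0.008],
    [0, 0, 0.008],
    [0, 0, 0.004],
    [0, 0, 0],
  ],
  twist=[0, 0, 0, 0, 0, 0, 0, 0],
)

```text
time_s: 75.67
tcp_pos: [0.627, 0.2262, 0.0568]
tool_rot: [[0.146, 0.986, -0.084], [0.986, -0.152, -0.072], [-0.084, -0.072, -0.994]]
ft_force: [-0.5, -0.0, -0.4]
grip_width: 0.003
```

```bash
python3 -c "
from h import *
plan(.625,.2235,.036,82)"
```

```text
t 75.67 tcp [0.627  0.2262 0.0568] yaw 81.56 tilt [-0.084 -0.072] q [ 0.1   0.88 -0.8   1.5   0.67  1.17  0.56] F [-0.5 -0.  -0.4] g 0.0003
twist -0.0077 rad; then offset [-0.003  -0.0016  0.0208] rows>=0.5
```

Now press slowly.

Call:
drive_tool(
  gripper=[0, 0, 0, 0, 0, 0, 0, 0, 0],
  offset=[
    [-0.002, -0.001, 0.004],
    [0, 0, 0.004],
    [0, 0, 0.005],
    [0, 0, 0.005],
    [0, 0, 0.005],
    [0, 0, 0.005],
    [0, 0, 0.005],
    [0, 0, 0.004],
    [0, 0, 0.004],
  ],
  twist=[0, 0, 0, 0, 0, 0, 0, 0, 0],
)

```text
time_s: 76.42
tcp_pos: [0.6255, 0.2237, 0.0345]
tool_rot: [[0.149, 0.986, -0.074], [0.985, -0.154, -0.075], [-0.085, -0.061, -0.994]]
ft_force: [-17.4, -9.7, 54.0]
grip_width: 0.003
```

```bash
python3 -c "
from h import *
plan(.625,.2235,.036,82)"
```

```text
t 76.42 tcp [0.6255 0.2237 0.0345] yaw 81.41 tilt [-0.085 -0.061] q [ 0.09  0.9  -0.78  1.53  0.69  1.12  0.54] F [-17.4  -9.7  54. ] g 0.0003
twist -0.0103 rad; then offset [-0.0003 -0.0004 -0.0015] rows>=0.1
```

Call:
drive_tool(
  gripper=[0, 0, 0, 0, 0, 0, 0, 0, 0, 0],
  offset=[
    [0, 0, -0.006],
    [0, 0, -0.01],
    [0, 0, -0.015],
    [0, 0, -0.03],
    [0, 0, -0.04],
    [0, 0, -0.04],
    [0, 0, -0.04],
    [0, 0, -0.03],
    [0, 0, 0],
    [0, 0, 0],
  ],
  twist=[0, 0, 0, 0, 0, 0, 0, 0, 0, 0],
)

```text
time_s: 77.25
tcp_pos: [0.6401, 0.24, 0.2574]
tool_rot: [[0.148, 0.986, -0.075], [0.985, -0.153, -0.076], [-0.086, -0.063, -0.994]]
ft_force: [0.4, -0.3, -1.1]
grip_width: 0.005
```

```bash
python3 look.py w39.png plunger_top; python3 -c "
from h import *
p=ctrl.grab_frame('scene');save(p,'s39.png');cv2.imwrite('pics/s39c.png',cv2.resize(p['pixels'][150:330,110:420],None,fx=2.5,fy=2.5))"
```

```text
t 77.25 tcp [0.6401 0.24   0.2574] yaw 81.47 tilt [-0.086 -0.063] q [ 0.1   0.71 -0.89  1.3   0.54  1.48  0.65] F [ 0.4 -0.3 -1.1] g 0.0005
twist 1.4131 rad; then offset [-0.2691  0.5616 -0.0026] rows>=14.9
plunger_top [([0.6229, 0.2219, 0.0326], 0.81, (280, 187))]
  trace 0.79 ztop 0.031 toprect [623.4 222.6] [33.2 33.4] 81.4 all [623.7 222.9] [34.4 33.9] 76.3
```

View pics/s39.png

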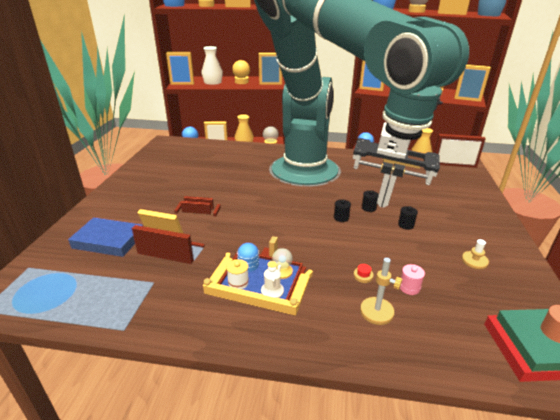

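View pics/s39c.png

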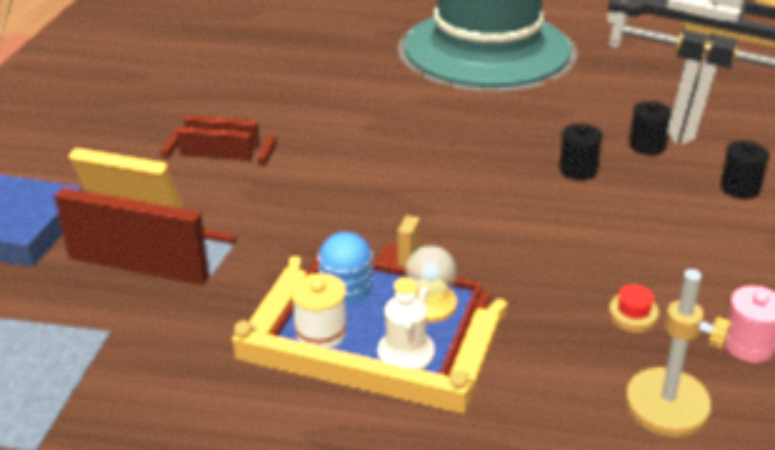

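```bash
python3 -c "
from h import *
print(ctrl.hand_in())"
```

```text
the job is handed in; nothing more can be done
None
```

The job is done and handed in at about 77 s.

- **Frame:** lifted out of its rack and set in the ledge. It leans back over the backboard with the picture to the front, and the last scene picture still shows it that way.
- **Ornaments:** all four were there. I stood the jar, angel, igloo and globe upright on the tray before it went into the dock. After I first set the globe down, it was found about 22 mm out of place, touching the angel; I don't know what moved it. I put it back, and the last picture shows all four upright.
- **Tray:** the first push left it about 1.4° crooked, with one corner about 4 mm short of home. I let go of the handle and pushed that corner in. After that the trailing edge measured about 45 mm before the mouth (home is 45–46 mm). The leading edge read square and about 1 mm short of the back stop, roughly the camera's accuracy.
- **Plunger:** pressed to its bottom stop after the tray was home. It is back up, with its top at 31 mm, the same as before.

**Checks that were off:**
- The wrist force reached about 57 N with the plunger at the bottom. That is under the 120 N limit but well above the 7 N the stroke needs. It went through the fingertips, so it should not count against the 40 N limit for the arm and gripper body.
- The tool slowly tilted to about 6° during the run, which did not affect where things ended up.
- The post, album, candlestick and look-alike jars were not touched.

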